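# Load and log a batch in the dry-bath heater

### The job

Start the incubation batch: stand every sample jar on the desk upright in the well of the dry-bath heater that fits its diameter, right down to the bottom, and turn the inner (fine) temperature knob so that its red pointer stands in the green sector, without shifting the outer (coarse) knob. When the jars are in and the knob is set, log the batch: take the barcode scanner, aim it squarely at the barcode label on the sloped card from about 10 cm and hold it steady there for about two seconds, then lay it back flat on its charging pad. Do not disturb the cup, the pen pot or the carton.

Things in the scene. Friction and masses are not known exactly. Their poses are not given: they have to be found in the camera images.
- heater: White dry-bath heater fixed to the desk: 130 mm deep (its x), 400 mm long (its y), flat top 70 mm above the desk. Origin at the centre of its underside; x points away from its operator side, y along its length, z up. On top, four round blind wells in an aluminium block, in a row along y at x = 0, graded from the narrowest at the -y end; at the +y end a control deck with two concentric knobs on a vertical axis at x = 0, y = +143 mm.
- well_36 (a point): Mouth centre of the well for the 36 mm jar: bore 39 mm, 26 mm deep, at y = -166 mm on the heater's flat top (70 mm above the desk). Axes as the heater's.
- well_44 (a point): Mouth centre of the well for the 44 mm jar: bore 47 mm, 26 mm deep, at y = -106 mm on the heater's flat top (70 mm above the desk). Axes as the heater's.
- well_52 (a point): Mouth centre of the well for the 52 mm jar: bore 55 mm, 26 mm deep, at y = -38 mm on the heater's flat top (70 mm above the desk). Axes as the heater's.
- well_60 (a point): Mouth centre of the well for the 60 mm jar: bore 63 mm, 26 mm deep, at y = 38 mm on the heater's flat top (70 mm above the desk). Axes as the heater's.
- jar_36_c (a point): Closed amber sample jar with white screw lid, a plain cylinder 36 mm in diameter and 72 mm tall, bottom-heavy, with a slightly tapered foot, about 115 g; point at its centre, 36 mm above its underside, z up its axis. It stands on the desk at the start, or is absent (None). Seated in its well its centre is 10 mm above the well's mouth.
- jar_44_c (a point): Closed amber sample jar with white screw lid, a plain cylinder 44 mm in diameter and 72 mm tall, bottom-heavy, with a slightly tapered foot, about 135 g; point at its centre, 36 mm above its underside, z up its axis. It stands on the desk at the start, or is absent (None). Seated in its well its centre is 10 mm above the well's mouth.
- jar_52_c (a point): Closed amber sample jar with white screw lid, a plain cylinder 52 mm in diameter and 72 mm tall, bottom-heavy, with a slightly tapered foot, about 155 g; point at its centre, 36 mm above its underside, z up its axis. It stands on the desk at the start, or is absent (None). Seated in its well its centre is 10 mm above the well's mouth.
- jar_60_c (a point): Closed amber sample jar with white screw lid, a plain cylinder 60 mm in diameter and 72 mm tall, bottom-heavy, with a slightly tapered foot, about 175 g; point at its centre, 36 mm above its underside, z up its axis. It stands on the desk at the start, or is absent (None). Seated in its well its centre is 10 mm above the well's mouth.
- fine (a joint): Angle (rad) of the inner, fine-temperature knob: grey, ribbed, 37 mm in diameter, 34 mm tall, red pointer line; turns by hand (about 0.03 N m, no spring) between -2.4 and +2.4. 0 = pointer straight at the green sector on the dial plate, on the heater's +x side; it grows clockwise seen from above. It starts between -2.2 and -0.8.
- fine_grip (a point): On the knob axis, 22 mm above the foot and 12 mm below the top of the inner knob (top 122 mm above the desk); x points along the knob's red pointer. The top face of the outer knob is 23 mm below this point.
- coarse (a joint): Angle (rad) of the outer, coarse-temperature knob: black flat ring-like disc 72 mm in diameter, 15 mm tall, right beneath the inner knob (top 87 mm above the desk), yellow pointer; turns easily (0.08 N m). 0 = pointer on the heater's +x side, grows clockwise from above. Already set; to be left as it is.
- coarse_pointer (a point): Yellow pointer of the outer knob, 34 mm from the axis.
- green_mark (a point): Centre of the green sector (about 16 degrees wide) on the dial plate, 46 mm from the knob axis on the heater's +x side.
- scanner_c (a point): Centre of a loose, straight hand-held barcode scanner, 160 mm long (its x), 160 g, lying on its charging pad: grey handle 36 mm wide (y), 30 mm thick (z), from x = -90 to +30 mm; black head 50 mm wide, 30 mm thick, from x = +30 to +80 mm. Reads on its own, without a trigger, along +x out of the red window.
- scanner_nose (a point): Centre of the scanner's red window, 81 mm ahead of scanner_c; x points out along the reading beam, same axes as scanner_c.
- pad: Black charging pad fixed to the desk, 200 mm (x) by 95 mm (y), 6 mm thick; origin at the centre of its underside.
- label: Centre of the barcode label (80 mm by 46 mm, white with black bars) on the batch card in a clear sloped desk holder (110 mm wide, 90 mm tall, fixed); its z points out of the label, 35 degrees above level; the label's centre is about 45 mm above the desk.
- cup: Loose clear plastic cup, 72 mm wide, 85 mm tall, bystander; origin under its centre.
- pen_pot: Loose blue pot, of pens, 76 mm wide, 95 mm tall (150 mm with the pens), bystander; origin under its centre.
- carton: Loose white carton with a green band, 60 by 130 by 50 mm tall, bystander; origin under its centre.

How it is judged:
By the outcome, as a careful person would: the job done as asked, in the order asked, and still so for the second after the job is handed in, with the robot touching nothing.
Of jar_36, jar_44, jar_52, jar_60 only 3 to 4 are there at a start; the rules pass over those that are not, and their reading is None.
At some moment in a run one of jar_52, jar_60, scanner may be knocked a few centimetres aside while the robot is not near it.
It also fails if it takes over 210 s, if anything falls off the work surface, if the arm or the gripper's body presses on something with over 40 N, if the wrist force passes 120 N, or if a joint passes its speed limit or range.

### The arm

A 6-joint arm with a two-finger parallel gripper is mounted at the origin on the work surface. World frame = base frame: x ahead of the robot, y to its left, z up, the work surface at z = 0. Lengths are in m, angles in rad, forces in N, time in s.
With the tool pointing down it reaches from about 0.425 to 0.95 m from the base axis. Payload 3.5 kg.
Tool frame: the origin (TCP) lies between the finger pads; the fingertips stand 19 mm ahead of it and the grasp point (between the pads) is the TCP; z points along the fingers, y is the direction in which the jaws open and shut (so a half turn about z gives the same grasp; the last joint's range is limited). The gripper opens to 85 mm and grips with 20 to 120 N. Pads are 22 mm wide; open, the fingers measure 114 mm over their backs; the gripper's body (76 mm by 85 mm) begins 54 mm behind the grasp point. The pads swing forward as they close: fully open they stand 13 mm farther back than shut.
Start: joints at [1.092, 0.286, 1.577, -0, 1.279, -0.15], TCP at [0.218, 0.639, 0.224] pointing down, gripper open.
Joint ranges: [-2.77, 2.77], [-0.9, 2.22], [0.21, 2.48], [-1.53, 4.67], [0.24, 2.81], [-2.84, 2.84]. Speed limits (rad/s): [2.79, 2.79, 3.14, 3.14, 3.14, 3.14].

### API

Orientations are given as a unit quaternion [w, x, y, z].
In Python, from bench import env, imaging, job, finder gives the robot as it stands. The module is installed in compiled form; this text tells all that it offers.
- The arm moves only by the tool apply_moves, never from a script. Its argument "series" is a list of rows, each a list of 7 numbers: the shift along the world's x, y, z in m, then the turn, a rotation vector about the world's x, y, z in degrees, then the opening, from -1 (shut) to 1 (fully open), so that 0 is half open. A call has 1 to 20 rows; each row shifts and turns the pose as measured when the row begins; what a row does not reach is not made up. A row lasts 1/10 s, in which the tool goes at most 50 mm and 8.59 degrees, less where a joint would pass 70% of its speed; a pose out of reach is approached as far as the arm can. A call is refused whole if a number of a shift passes 0.05 or a number of a turn 8.59, either way. A call with a gripper value outside its range is refused whole. The fingers move at their own pace and stop on an object; "newtons" is the grip in N (left out, the last holds). Time passes only in rows, so rows that do not move let the fingers close. It gives the time, the measured TCP pose, the force and the opening at its end, in the units of the state.
- env.observe(): the state, without advancing time (a new reading comes with each control period).
- imaging.get_image(name): name is "scene" or "top" or "wrist"; returns a dict with "color" (480x640x3 uint8, red, green, blue), "camera_matrix" (3x3 intrinsics, pixels), "R" (3x3) and "t" (3): a world point X has camera coordinates R X + t; the wrist camera has in their place "hand_eye" (4x4, takes a point from camera to tool coordinates, whose origin is the TCP and whose axes are the flange's). Camera axes: x right, y down, z forward; pixel columns grow to the right and rows downward; lengths in m; the calibration is good to about 2 mm. A picture is of the moment at which its call begins: read the wrist's pose just before it. There is no depth.
- job.job_done(): hands the job in, once; it reports no verdict.
Trained networks look in the newest picture that a camera, given by its name, has taken for a name from the list of things; names that differ only in an ending like _2 or _b are one class to them, and where a whole thing is asked for, a point or a joint stands for the part that bears it (a point fixed in the world has none). Each returns a list of dicts, best first, with "p" (0 to 1); they miss things now and then, are a little off and sometimes report something else, mostly with a low value. They report only what shows in the picture. A call takes as long as a camera call.
- finder.search_frame(camera, target): "extent" ([left, top, right, bottom] in pixels, round what is visible of it).
- finder.cut_out(camera, target): "pixels" (480x640 bool, what is visible of it) and "extent" ([left, top, right, bottom] in pixels, round what is visible of it).
- finder.place_of(camera, target): "uv" ([column, row] in pixels: a listed point, or the origin of a listed thing).
The state is a dict: "t": time; "joints": joint angles; "joint_vel": joint speeds; "joint_torque": joint torques, N m; "tool_pos": TCP position; "ee_rot": TCP orientation; "ft_force": force on the tool from outside, world axes, zero at the start; "moment": the same for the moment, N m; "grip_width": finger opening in m.
Only numpy, scipy, OpenCV 4.12 (cv2) and the standard library are available. Lean on these libraries where they do the work, as an engineer would, in place of code of your own. Each camera call takes 0.05 s, during which the arm holds its last target.

## Working session

There is one attempt and no reset: what is moved stays moved. The work goes in short steps, Python scripts to look and compute and a tool call to move; the robot and the scene stay as the last step left them, time stands still between calls to the robot, and variables do not carry over. Pictures are saved under pics/ and viewed, and the job is handed in when it is done.

Besides the shell and the picture viewer there is one more tool, called after "Emit:" as name(argument=value, ...), one argument or row to a line, values as JSON. apply_moves: Moves the arm, as the interface text tells. Its arguments: {"type":"object","properties":{"series":{"type":"array","items":{"type":"array","items":{"type":"number"}}},"newtons":{"type":"number"}},"required":["series"]}

```bash
mkdir -p pics
cat > h.py <<'E'
import numpy as np, cv2
from bench import env, imaging, job, finder
def save(img,name): cv2.imwrite('pics/'+name+'.png',img[:,:,::-1])
def ray(im,uv):
    K=im['camera_matrix'];d=np.linalg.inv(K)@np.array([uv[0],uv[1],1.]);
    R,t=im['R'],im['t'];return -R.T@t, R.T@d
def at_z(im,uv,z):
    c,d=ray(im,uv);s=(z-c[2])/d[2];return c+s*d
def proj(im,X):
    p=im['R']@np.asarray(X)+im['t'];p=im['camera_matrix']@p;return p[:2]/p[2]
def rotq(q):
    from scipy.spatial.transform import Rotation as Rr
    return Rr.from_quat([q[1],q[2],q[3],q[0]]).as_matrix()
def wrist():
    s=env.observe();im=imaging.get_image('wrist')
    T=np.eye(4);T[:3,:3]=rotq(s['ee_rot']);T[:3,3]=s['tool_pos']
    W=T@im['hand_eye'];Wi=np.linalg.inv(W);im['R']=Wi[:3,:3];im['t']=Wi[:3,3];return im
def tri(ims,uvs):
    A=np.zeros((3,3));b=np.zeros(3)
    for im,uv in zip(ims,uvs):
        c,d=ray(im,uv);d=d/np.linalg.norm(d);P=np.eye(3)-np.outer(d,d);A+=P;b+=P@c
    return np.linalg.solve(A,b)
E
python3 - <<'E'
from h import *
s=env.observe();print(s)
for n in ['scene','top']:
    im=imaging.get_image(n);save(im['color'],n+'0');print(n,-im['R'].T@im['t'],im['camera_matrix'][0])
im=wrist();save(im['color'],'wrist0');print(im['hand_eye'])
E
```

```text
{'t': 0.0, 'joints': array([ 1.09199310e+00,  2.87170995e-01,  1.57816636e+00,  3.00219071e-06,
        1.27860143e+00, -1.49971481e-01]), 'joint_vel': array([-8.36285717e-04, -1.62599675e-06,  3.25618230e-04, -1.08959135e-03,
       -4.21233347e-04,  6.24526946e-04]), 'joint_torque': array([ 5.60123244e-04, -4.05986273e+01, -2.92628467e+01, -1.11746915e-04,
        5.92244192e-03, -5.39413762e-06]), 'tool_pos': array([0.21762363, 0.63824804, 0.22234941]), 'ee_rot': array([-3.64118356e-04,  1.63676424e-01,  9.86513382e-01, -1.11512512e-03]), 'ft_force': array([-0.79668445, -0.4294187 , -1.13294462]), 'moment': array([-0.00302507, -0.05926075,  0.02694   ]), 'grip_width': 0.08543055070428851}
scene [1.29860845 0.04186141 0.95123358] [491.29167439   0.         316.92183576]
top [0.31429398 0.032842   1.64514375] [613.04221756   0.         321.4098844 ]
[[-1.00708523e-03 -9.49268683e-01 -3.14464551e-01  7.99565148e-02]
 [ 9.99999493e-01 -9.62992926e-04 -2.95568120e-04  8.15736765e-05]
 [-2.22535781e-05 -3.14464689e-01  9.49269171e-01 -1.49479261e-01]
 [ 0.00000000e+00  0.00000000e+00  0.00000000e+00  1.00000000e+00]]
```

View pics/scene0.png

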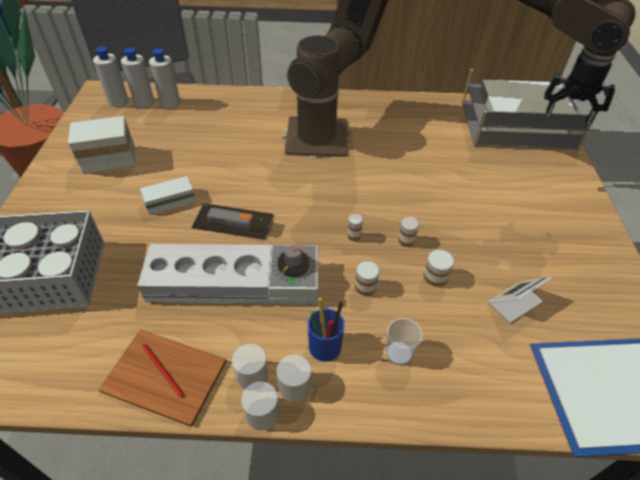

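View pics/top0.png

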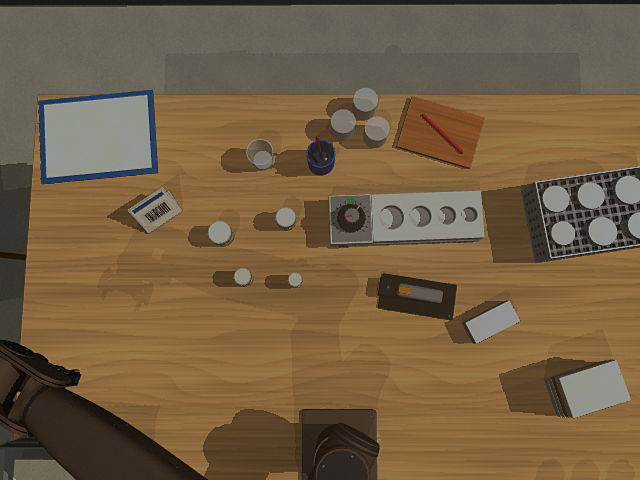

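View pics/wrist0.png

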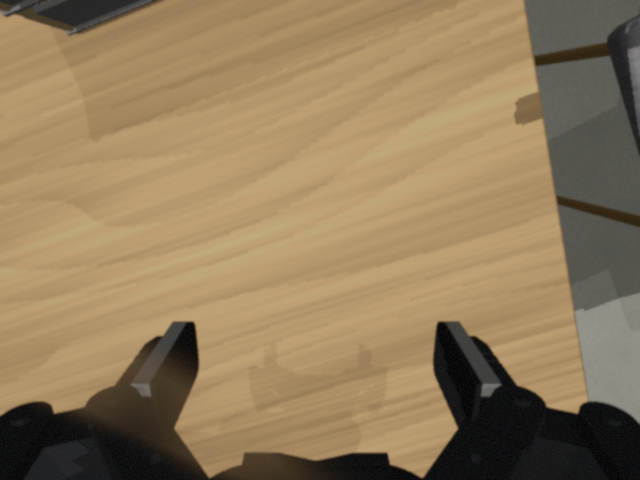

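Both views show four jars: top pixels (295,280), (243,277), (286,217) and (219,233). The heater is at (405,218) with its knob at (350,216), the scanner on its pad at (417,296), and the card at (155,208).

Run:
```python
from h import *
top=imaging.get_image('top');
names=['heater','well_36','well_44','well_52','well_60','jar_36_c','jar_44_c','jar_52_c','jar_60_c','fine_grip','coarse_pointer','green_mark','scanner_c','scanner_nose','pad','label','cup','pen_pot','carton']
zs=dict(heater=0,jar_36_c=.036,jar_44_c=.036,jar_52_c=.036,jar_60_c=.036,fine_grip=.11,coarse_pointer=.087,green_mark=.07,scanner_c=.021,scanner_nose=.021,pad=0,label=.045,cup=0,pen_pot=0,carton=0)
R={}
for cam in ['top','scene']:
    im=imaging.get_image(cam)
    for n in names:
        r=finder.place_of(cam,n)
        print(cam,n,[(np.round(x['uv'],1).tolist(),round(x['p'],2),np.round(at_z(im,x['uv'],zs.get(n,.07)),4)[:2].tolist()) for x in r[:4]])
```

```text
top heater [([402.4, 221.7], 0.57, [0.5888, -0.1715])]
top well_36 [([419.8, 215.2], 0.74, [0.5944, -0.2084]), ([448.8, 213.1], 0.72, [0.6001, -0.2839]), ([469.5, 213.6], 0.68, [0.5989, -0.3376]), ([392.9, 216.4], 0.59, [0.591, -0.1383])]
top well_44 [([419.8, 215.2], 0.74, [0.5944, -0.2084]), ([448.8, 213.1], 0.72, [0.6001, -0.2839]), ([469.5, 213.6], 0.68, [0.5989, -0.3376]), ([392.9, 216.4], 0.59, [0.591, -0.1383])]
top well_52 [([419.8, 215.2], 0.74, [0.5944, -0.2084]), ([448.8, 213.1], 0.72, [0.6001, -0.2839]), ([469.5, 213.6], 0.68, [0.5989, -0.3376]), ([392.9, 216.4], 0.59, [0.591, -0.1383])]
top well_60 [([419.8, 215.2], 0.74, [0.5944, -0.2084]), ([448.8, 213.1], 0.72, [0.6001, -0.2839]), ([469.5, 213.6], 0.68, [0.5989, -0.3376]), ([392.9, 216.4], 0.59, [0.591, -0.1383])]
top jar_36_c [([298.6, 280.0], 0.51, [0.427, 0.1074])]
top jar_44_c [([243.5, 276.5], 0.69, [0.4357, 0.2525])]
top jar_52_c [([414.3, 297.0], 0.57, [0.3836, -0.1952])]
top jar_60_c [([221.8, 235.8], 0.93, [0.5436, 0.3125])]
top fine_grip [([351.8, 213.4], 0.45, [0.5915, -0.0297])]
top coarse_pointer [([359.4
[... 1651 characters left out ...]
rip []
scene coarse_pointer [([282.0, 271.0], 0.93, [0.6178, -0.0509])]
scene green_mark [([290.6, 278.9], 0.77, [0.626, -0.0315])]
scene scanner_c [([243.1, 217.5], 0.57, [0.3912, -0.1767]), ([291.2, 280.4], 0.39, [0.5929, -0.0338])]
scene scanner_nose [([269.3, 223.6], 0.8, [0.4098, -0.1051]), ([169.8, 200.9], 0.6, [0.3391, -0.3846]), ([237.2, 217.0], 0.41, [0.3903, -0.1925]), ([280.3, 273.5], 0.28, [0.5736, -0.0614])]
scene pad [([236.9, 217.0], 0.95, [0.3698, -0.1986])]
scene label []
scene cup [([367.3, 280.6], 0.75, [0.568, 0.1491]), ([398.4, 352.2], 0.62, [0.7595, 0.2111])]
scene pen_pot [([324.0, 345.2], 0.76, [0.7503, 0.0494])]
scene carton [([170.0, 198.5], 0.79, [0.3078, -0.396])]
```

Emit:
apply_moves(
  series=[
    [0.03,-0.03,0.03,0,0,-8,1],
    [0.035,-0.035,0.03,0,0,-8,1],
    [0.035,-0.035,0.02,0,0,-8,1],
    [0.035,-0.03,0,0,0,-8,1],
    [0.035,-0.03,0,0,0,-8,1],
    [0.035,-0.03,0,0,0,-8,1],
    [0.035,-0.03,0,0,0,-8,1],
    [0.03,-0.03,0,0,0,-8,1],
    [0.03,-0.03,0,0,0,-7,1],
    [0,0,0,0,0,0,1],
    [0,0,0,0,0,0,1],
  ],
)

```text
t: 3.3
tool_pos: [0.5211, 0.3515, 0.3034]
ee_rot: [0.0, 0.723, 0.691, 0.003]
ft_force: [-0.8, 0.5, -0.4]
grip_width: 0.0855
```

Run:
```python
from h import *
s=env.observe();print(s['tool_pos'],rotq(s['ee_rot']),s['joints'])
im=wrist();save(im['color'],'w1');print(im['camera_matrix'])
for n in ['jar_36_c','jar_44_c','jar_52_c','jar_60_c']:
    r=finder.cut_out('wrist',n)
    print(n,[(x['extent'],round(x['p'],2)) for x in r],[(x['uv'],x['p'],at_z(im,x['uv'],.036)) for x in finder.place_of('wrist',n)])
```

```text
[0.52113422 0.35154919 0.30343893] [[ 0.04550601  0.99895389  0.00450774]
 [ 0.99895444 -0.04552492  0.00418493]
 [ 0.00438577  0.00431259 -0.99998108]] [0.43146416 0.13251891 1.61170587 0.00194747 1.39152339 0.47665413]
[[410.52744946   0.         315.50251064]
 [  0.         410.52744946 243.52886541]
 [  0.           0.           1.        ]]
jar_36_c [([223.0, 363.3, 266.8, 422.2], 0.94), ([324.0, 423.4, 437.9, 475.9], 0.28)] [([247.5, 387.5], 0.8, array([0.43022627, 0.11712024, 0.036     ]))]
jar_44_c [([215.6, 257.9, 265.4, 315.9], 0.56), ([357.0, 329.8, 410.8, 402.1], 0.48)] [([238.8, 285.6], 0.57, array([0.4336898 , 0.25073398, 0.036     ]))]
jar_52_c [([358.7, 328.8, 410.9, 402.3], 0.62)] [([379.5, 362.4], 0.9, array([0.58923174, 0.14429688, 0.036     ]))]
jar_60_c [([314.8, 191.6, 379.9, 265.6], 0.92)] []
```

```bash
ls -t pics | head -1
```

```text
w1.png
```

View pics/w1.png

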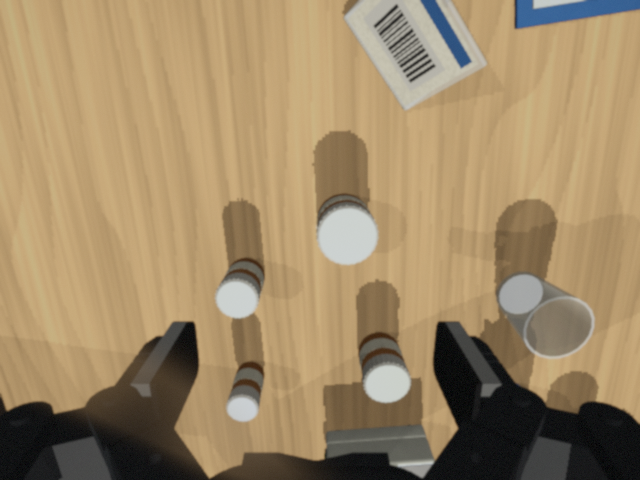

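The wrist view shows the four lids: jar60 (348,233), jar44 (240,297), jar52 (386,381), jar36 (243,405). The barcode card is at (415,45) and the cup at (548,315).

```bash
cat >> h.py <<'E'
def lid(im,guess,zt=.072,rmax=60,thr=185,name=None):
    """bright disc near the projection of guess -> centre at z=zt, diameter"""
    u=proj(im,[guess[0],guess[1],zt]);c=im['color'].astype(int)
    m=((c.min(2)>thr)&(c.max(2)-c.min(2)<40)).astype(np.uint8)
    m=cv2.morphologyEx(m,cv2.MORPH_OPEN,np.ones((3,3),np.uint8))
    n,lab,st,cen=cv2.connectedComponentsWithStats(m)
    best=None
    for i in range(1,n):
        d=np.linalg.norm(cen[i]-u)
        if d<rmax and st[i,4]>80 and (best is None or d<best[0]): best=(d,i)
    if best is None: return None
    cn,_=cv2.findContours((lab==best[1]).astype(np.uint8),cv2.RETR_EXTERNAL,cv2.CHAIN_APPROX_NONE)
    cn=max(cn,key=len)
    P=np.array([at_z(im,p[0],zt)[:2] for p in cv2.convexHull(cn)])
    from scipy.optimize import least_squares
    pts=np.array([at_z(im,p[0],zt)[:2] for p in cn])
    f=lambda q:np.hypot(pts[:,0]-q[0],pts[:,1]-q[1])-q[2]
    q=least_squares(f,[*pts.mean(0),.02],loss='soft_l1',f_scale=.0005).x
    return q[:2],2*q[2],np.sqrt(np.mean(f(q)**2)),cen[best[1]]
E
python3 - <<'E'
from h import *
im=wrist()
g=dict(j36=(.43,.117),j44=(.434,.25),j52=(.589,.144),j60=(.545,.314))
for thr in (170,200):
  for k,v in g.items(): print(thr,k,lid(im,v,thr=thr))
print(im['color'][233,348],im['color'][405,243])
E
```

```text
170 j36 (array([0.42942065, 0.11605384]), np.float64(0.031998116777900085), np.float64(0.000356326420575545), array([242.40070922, 409.57269504]))
170 j44 (array([0.43736613, 0.25107748]), np.float64(0.04049126956048081), np.float64(0.00037567178678844023), array([237.09446809, 300.17617021]))
170 j52 (array([0.59196678, 0.14158745]), np.float64(0.047091925830208374), np.float64(0.0004115224268187889), array([387.34672971, 384.36564224]))
170 j60 (array([0.55204781, 0.31273534]), np.float64(0.056499326326577316), np.float64(0.00028797460763336076), array([348.15549598, 237.37495213]))
200 j36 (array([0.43488013, 0.12027749]), np.float64(0.015757098734951153), np.float64(0.0028089179894982643), array([246.01234568, 406.2654321 ]))
200 j44 (array([0.43728079, 0.25108158]), np.float64(0.036913625263537204), np.float64(0.00033772706918739113), array([237.01831129, 300.21464903]))
200 j52 (array([0.59075431, 0.14130453]), np.float64(0.04159901172532869), np.float64(0.0012795338096777908), array([386.09837728, 384.68864097]))
200 j60 (array([0.55208911, 0.31285732]), np.float64(0.053140100219534865), np.float64(0.0003193808624842338), array([348.1940363 , 237.33102852]))
[205 210 207] [202 207 208]
```

Emit:
apply_moves(
  series=[
    [0.01,-0.045,0,0,0,0.5,1],
    [0.01,-0.045,0,0,0,0.5,1],
    [0.01,-0.045,0,0,0,0.5,1],
    [0.01,-0.045,0,0,0,0.5,1],
    [0.01,-0.045,0,0,0,0.5,1],
    [0.01,-0.045,0,0,0,0,1],
    [0.01,-0.045,0,0,0,0,1],
    [0,-0.045,0,0,0,0,1],
    [0,-0.045,0,0,0,0,1],
    [0,-0.045,0,0,0,0,1],
    [0,-0.035,0,0,0,0,1],
    [0,0,0,0,0,0,1],
    [0,0,0,0,0,0,1],
  ],
)

```text
t: 5.1
tool_pos: [0.5881, -0.1469, 0.3045]
ee_rot: [0.001, 0.702, 0.712, 0.005]
ft_force: [-0.0, 1.0, -0.6]
grip_width: 0.0856
```

Run:
```python
from h import *
s=env.observe();print(s['tool_pos'],rotq(s['ee_rot'])[:,0],s['joints'])
im=wrist();save(im['color'],'w2')
for n in ['well_36','fine_grip','green_mark','coarse_pointer','scanner_c','scanner_nose','pad']:
    z=dict(well_36=.07,fine_grip=.11,green_mark=.07,coarse_pointer=.087,pad=0).get(n,.021)
    print(n,[(np.round(x['uv'],1),round(x['p'],2),at_z(im,x['uv'],z).round(4)) for x in finder.place_of('wrist',n)])
```

```text
[ 0.58810616 -0.14687395  0.30450813] [-0.01298376  0.99990359  0.00492315] [-0.41551794  0.0806505   1.6660445   0.00839561  1.38867703 -0.42997473]
well_36 [(array([321.2, 320.7]), 0.72, array([ 0.5986, -0.2771,  0.07  ])), (array([323.2, 373.4]), 0.68, array([ 0.6019, -0.3419,  0.07  ])), (array([320.2, 261.6]), 0.58, array([ 0.5966, -0.211 ,  0.07  ])), (array([315.3, 183.3]), 0.57, array([ 0.5907, -0.1326,  0.07  ]))]
fine_grip [(array([310.6,  58.6]), 0.83, array([ 0.5855, -0.0295,  0.11  ]))]
green_mark []
coarse_pointer [(array([346.9,  88.6]), 0.56, array([ 0.6161, -0.0497,  0.087 ]))]
scanner_c [(array([139.1, 221. ]), 0.55, array([ 0.4005, -0.184 ,  0.021 ])), (array([145.4, 144.2]), 0.33, array([ 0.4167, -0.1025,  0.021 ]))]
scanner_nose [(array([147.4, 145.5]), 0.96, array([ 0.4186, -0.1038,  0.021 ]))]
pad [(array([319.8, 257.4]), 0.44, array([ 0.5979, -0.232 ,  0.    ]))]
```

View pics/w2.png

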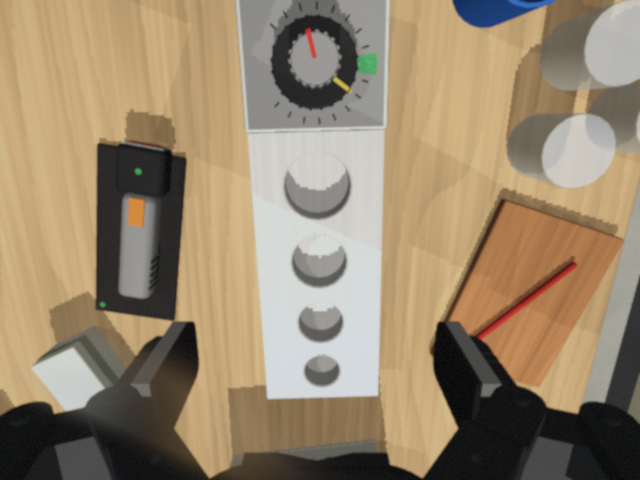

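Wrist view: wells at (317,184), (320,260), (321,320), (322,370). The knob is at (313,58) with its red pointer up and slightly left, green sector to the right at (367,64). The scanner lies on its pad, window toward +y.

```bash
cat >> h.py <<'E'
BORE={-.166:.0195,-.106:.0235,-.038:.0275,.038:.0315}
def fit_heater(im,x0,ys=None,dz=0,single=None):
    from scipy.optimize import minimize
    g=cv2.GaussianBlur(cv2.cvtColor(im['color'],cv2.COLOR_RGB2GRAY),(0,0),1).astype(np.float32)
    th=np.linspace(0,2*np.pi,72,endpoint=False)
    def samp(P):
        p=np.array([proj(im,q) for q in P],np.float32)
        return cv2.remap(g,p[:,0].reshape(-1,1),p[:,1].reshape(-1,1),cv2.INTER_LINEAR).ravel()
    def cost(q):
        tot=0;c,s=np.cos(q[2]),np.sin(q[2])
        for y in (ys or BORE):
            r=BORE[y];cx,cy=q[0]-s*y,q[1]+c*y
            ring=lambda rr:np.c_[cx+rr*np.cos(th),cy+rr*np.sin(th),np.full(72,.07)]
            d=samp(ring(r+.0012))-samp(ring(r-.0012))
            tot+=np.clip(d,0,60).mean()
        return -tot
    best=None
    for dx in (-.003,0,.003):
        for dy in (-.003,0,.003):
            rr=minimize(cost,[x0[0]+dx,x0[1]+dy,x0[2]],method='Nelder-Mead',options=dict(initial_simplex=np.array([[x0[0]+dx,x0[1]+dy,x0[2]]]*4)+np.array([[0,0,0],[.002,0,0],[0,.002,0],[0,0,.02]]),xatol=1e-5,fatol=1e-3))
            if best is None or rr.fun<best.fun: best=rr
    return best.x,best.fun
E
python3 - <<'E'
from h import *
im=wrist()
q,f=fit_heater(im,[.5975,-.1715,.04]);print(q,f)
v=im['color'].copy()
for y,r in BORE.items():
    c,s=np.cos(q[2]),np.sin(q[2]);print(y,(q[0]-s*y).round(4),(q[1]+c*y).round(4))
    for t in np.linspace(0,2*np.pi,100):
        p=proj(im,[q[0]-s*y+r*np.cos(t),q[1]+c*y+r*np.sin(t),.07]).astype(int);v[p[1],p[0]]=[255,0,0]
print('knob',q[0]-s*.143,q[1]+c*.143)
for y in BORE: print(fit_heater(im,q,[y]))
save(cv2.resize(v[0:420,220:420],None,fx=1.4,fy=1.4),'w2b')
E
```

```text
[ 0.59371858 -0.1727146   0.03740675] -166.00003051757812
-0.166 0.5999 -0.3386
-0.106 0.5977 -0.2786
-0.038 0.5951 -0.2107
0.038 0.5923 -0.1347
knob 0.5883706624159992 -0.029814639166326096
(array([ 0.59438567, -0.17230975,  0.03319745]), np.float64(-48.40089416503906))
(array([ 0.59080402, -0.17282471,  0.06440212]), np.float64(-41.75081253051758))
(array([ 0.59315298, -0.17295543,  0.05456684]), np.float64(-39.61241149902344))
(array([ 0.59374312, -0.17369053,  0.03238706]), np.float64(-37.03654098510742))
```

View pics/w2b.png

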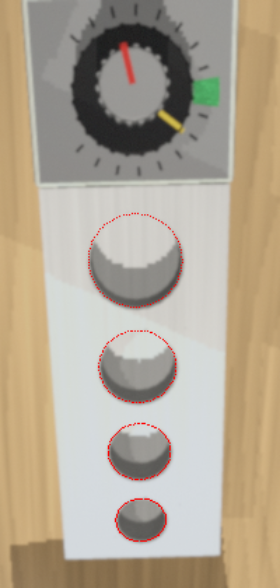

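Emit:
apply_moves(
  series=[
    [0.001,0.04,0,0,0,0.5,1],
    [0.001,0.045,0,0,0,0.5,1],
    [0.001,0.045,0,0,0,0.5,1],
    [0.001,0.045,-0.02,0,0,0,1],
    [0,0.045,-0.03,0,0,0,1],
    [0,0.045,-0.04,0,0,0,1],
    [0,0.023,-0.02,0,0,0,1],
    [0,0,0,0,0,0,1],
    [0,0,0,0,0,0,1],
  ],
)

```text
t: 6.45
tool_pos: [0.5907, 0.1423, 0.203]
ee_rot: [0.005, 0.691, 0.723, 0.007]
ft_force: [0.4, 0.6, 0.2]
grip_width: 0.0851
```

```bash
cat > lk.py <<'E'
from h import *
import sys
g=[float(sys.argv[1]),float(sys.argv[2])];zt=float(sys.argv[3])
s=env.observe();R=rotq(s['ee_rot']);print('t',s['t'],'tcp',s['tool_pos'].round(4),'xdir',np.degrees(np.arctan2(R[1,0],R[0,0])).round(2),'zax',R[:,2].round(4),'gw',s['grip_width'].round(4),'F',s['ft_force'].round(1))
im=wrist();r=lid(im,g,zt,rmax=90,thr=165)
if r:
    d=np.r_[r[0],zt]-s['tool_pos'];print('lid',r[0].round(4),'dia',r[1].round(4),'rms',r[2].round(5),'uv',r[3].round(1),'tool-frame off mm',(R.T@d*1000).round(1),'world',(d*1000).round(1))
else: print('no lid')
if len(sys.argv)>4: save(im['color'],sys.argv[4])
E
python3 lk.py .592 .1415 .072 w3
```

```text
Traceback (most recent call last):
  File "lk.py", line 4, in <module>
    s=env.observe();R=rotq(s['ee_rot']);print('t',s['t'],'tcp',s['tool_pos'].round(4),'xdir',np.degrees(np.arctan2(R[1,0],R[0,0])).round(2),'zax',R[:,2].round(4),'gw',s['grip_width'].round(4),'F',s['ft_force'].round(1))
                                                                                                                                                                       ^^^^^^^^^^^^^^^^^^^^^
AttributeError: 'float' object has no attribute 'round'
```

```bash
sed -i "s/s\['grip_width'\].round(4)/round(s['grip_width'],4)/" lk.py; python3 lk.py .592 .1415 .072 w3
```

```text
t 6.45 tcp [0.5907 0.1423 0.203 ] xdir 92.55 zax [ 0.0165  0.0027 -0.9999] gw 0.0851 F [0.4 0.6 0.2]
lid [0.5922 0.1413] dia 0.0503 rms 0.00042 uv [313.3 228. ] tool-frame off mm [ -1.4  -0.8 131. ] world [   1.4   -1.  -131. ]
```

View pics/w3.png

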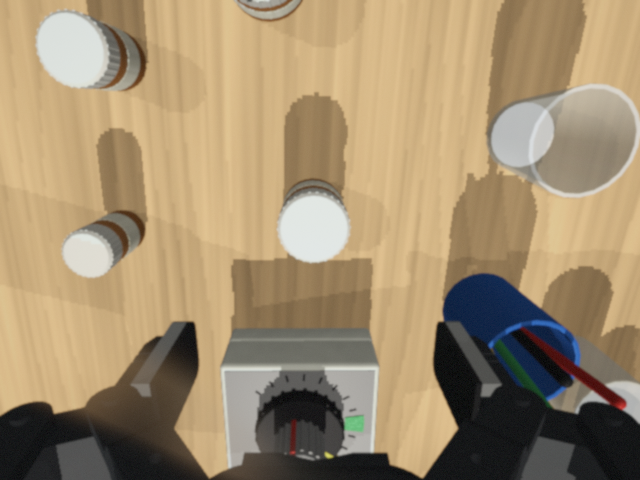

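Emit:
apply_moves(
  series=[
    [0.001,-0.001,-0.03,-0.1,0.9,0,1],
    [0.0,0,-0.03,0,0,0,1],
    [0,0,-0.03,0,0,0,1],
    [0,0,-0.03,0,0,0,1],
    [0,0,-0.02,0,0,0,1],
    [0,0,-0.005,0,0,0,1],
    [0,0,0,0,0,0,1],
  ],
)

```text
t: 7.2
tool_pos: [0.6021, 0.1321, 0.0678]
ee_rot: [0.009, 0.695, 0.719, 0.009]
ft_force: [-0.2, 0.0, 0.7]
grip_width: 0.0853
```

```bash
python3 lk.py .592 .1415 .072 w4
```

```text
t 7.2 tcp [0.6021 0.1321 0.0678] xdir 91.87 zax [ 2.530e-02  6.000e-04 -9.997e-01] gw 0.0853 F [-0.2  0.   0.7]
lid [0.5922 0.1415] dia 0.049 rms 0.00054 uv [289.4 296.4] tool-frame off mm [ 9.7 -9.4 -4.5] world [-9.8  9.4  4.2]
```

View pics/w4.png

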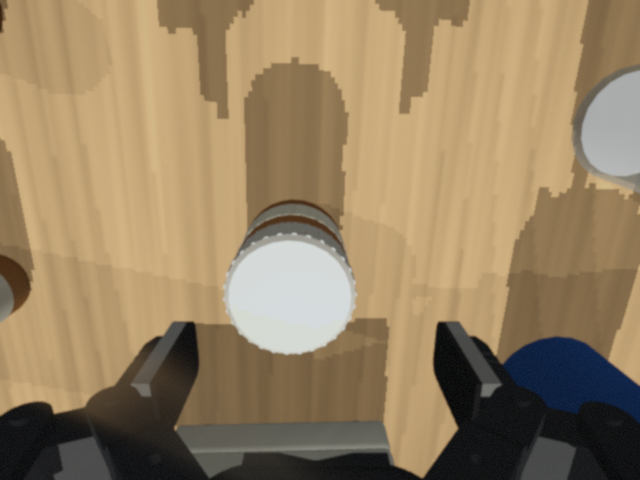

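Emit:
apply_moves(
  series=[
    [-0.005,0.005,0,0,0.7,0.2,1],
    [-0.005,0.005,0,0,0.7,0,1],
    [0,0,-0.006,0,0,0,1],
    [0,0,-0.006,0,0,0,1],
    [0,0,0,0,0,0,1],
  ],
)

```text
t: 7.75
tool_pos: [0.5955, 0.1432, 0.062]
ee_rot: [0.003, 0.694, 0.72, 0.004]
ft_force: [0.0, -1.3, 0.2]
grip_width: 0.085
```

```bash
python3 lk.py .592 .1415 .072
```

```text
t 7.75 tcp [0.5955 0.1432 0.062 ] xdir 92.09 zax [ 0.0105  0.0013 -0.9999] gw 0.085 F [ 0.  -1.3  0.2]
lid [0.5923 0.1416] dia 0.0485 rms 0.0004 uv [305.7 329. ] tool-frame off mm [ -1.5  -3.2 -10. ] world [-3.2 -1.6 10. ]
```

Emit:
apply_moves(
  series=[
    [-0.004,-0.002,-0.004,0,0.6,0,1],
    [0,0,-0.004,0,0,0,1],
    [0,0,0,0,0,0,1],
  ],
)

```text
t: 8.1
tool_pos: [0.5913, 0.141, 0.0535]
ee_rot: [-0.001, 0.694, 0.72, 0.0]
ft_force: [0.3, -0.6, 0.2]
grip_width: 0.0852
```

```bash
python3 lk.py .592 .1415 .072
```

```text
t 8.1 tcp [0.5913 0.141  0.0535] xdir 92.09 zax [-8.0e-04  1.3e-03 -1.0e+00] gw 0.0852 F [ 0.3 -0.6  0.2]
lid [0.5922 0.1416] dia 0.0484 rms 0.00044 uv [316.4 335.7] tool-frame off mm [  0.6   0.9 -18.5] world [ 0.9  0.6 18.5]
```

Emit:
apply_moves(
  newtons=35,
  series=[
    [0,0,0,0,0,0,-1],
    [0,0,0,0,0,0,-1],
    [0,0,0,0,0,0,-1],
    [0,0,0,0,0,0,-1],
    [0,0,0,0,0,0,-1],
    [0,0,0,0,0,0,-1],
    [0,0,0,0,0,0,-1],
    [0,0,0,0,0,0,-1],
  ],
)

```text
t: 8.95
tool_pos: [0.5919, 0.1409, 0.0542]
ee_rot: [-0.0, 0.694, 0.72, 0.001]
ft_force: [-0.3, -0.6, 0.4]
grip_width: 0.0501
```

```bash
python3 lk.py .592 .1415 .072 w5
```

```text
t 8.95 tcp [0.5919 0.1409 0.0542] xdir 92.09 zax [ 4.0e-04  1.4e-03 -1.0e+00] gw 0.0501 F [-0.3 -0.6  0.4]
lid [0.5926 0.1417] dia 0.0483 rms 0.00027 uv [315.8 334.4] tool-frame off mm [  0.8   0.7 -17.8] world [ 0.7  0.8 17.8]
```

View pics/w5.png

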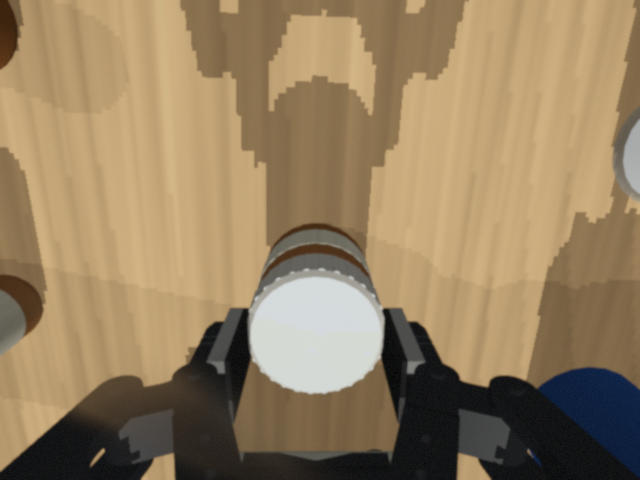

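Emit:
apply_moves(
  series=[
    [0,0,0.02,0,0,0,-1],
    [0,0,0.03,0,0,0,-1],
    [0,0,0.03,0,0,0,-1],
    [0,0,0.03,0,0,0,-1],
    [0,0,0.03,0,0,0,-1],
    [0,-0.01,0.02,0,0,0,-1],
    [0,-0.03,0,0,0,0,-1],
    [0,-0.03,0,0,0,0,-1],
    [0,-0.03,0,0,0,0,-1],
    [0,-0.03,0,0,0,0,-1],
    [0,-0.03,0,0,0,0,-1],
    [0,-0.03,0,0,0,0,-1],
    [0,-0.03,0,0,0,0,-1],
    [0,-0.03,0,0,0,0,-1],
    [0,-0.03,0,0,0,0,-1],
    [0,-0.03,0,0,0,0,-1],
    [0,-0.03,0,0,0,0,-1],
    [0,0,0,0,0,0,-1],
  ],
)

```text
t: 10.8
tool_pos: [0.5795, -0.21, 0.2072]
ee_rot: [-0.009, 0.693, 0.721, -0.006]
ft_force: [0.5, 0.8, -1.7]
grip_width: 0.0503
```

```bash
cat > ht.py <<'E'
from h import *
import sys
s=env.observe();R=rotq(s['ee_rot']);im=wrist()
ys=[float(a) for a in sys.argv[2:]]
q,f=fit_heater(im,[.5937,-.1727,.0374],ys or None);print('heater',q.round(4),round(float(f),1),'tcp',s['tool_pos'].round(4),'xdir',np.degrees(np.arctan2(R[1,0],R[0,0])).round(2),'zax',R[:,2].round(4))
v=im['color'].copy()
for y,r in BORE.items():
    c,sn=np.cos(q[2]),np.sin(q[2]);print(y,(q[0]-sn*y).round(4),(q[1]+c*y).round(4))
    for t in np.linspace(0,2*np.pi,100):
        p=proj(im,[q[0]-sn*y+r*np.cos(t),q[1]+c*y+r*np.sin(t),.07]).astype(int)
        if 0<=p[1]<480 and 0<=p[0]<640: v[p[1],p[0]]=[255,0,0]
save(v,sys.argv[1])
E
python3 ht.py w6 .038; python3 lk.py .5944 -.2 .22
```

```text
heater [ 0.5922 -0.1728  0.0153] -51.7 tcp [ 0.5795 -0.21    0.2072] xdir 92.32 zax [-0.0222  0.0042 -0.9997]
-0.166 0.5948 -0.3388
-0.106 0.5938 -0.2788
-0.038 0.5928 -0.2108
0.038 0.5916 -0.1348
t 10.85 tcp [ 0.5794 -0.2082  0.2069] xdir 92.36 zax [-0.0228  0.0061 -0.9997] gw 0.0502 F [ 0.  -0.2 -1.5]
lid [ 0.5824 -0.2168] dia 0.0597 rms 0.00383 uv [319.2 349.2] tool-frame off mm [ -8.6   2.3 -13.2] world [ 3.  -8.6 13.1]
```

View pics/w6.png

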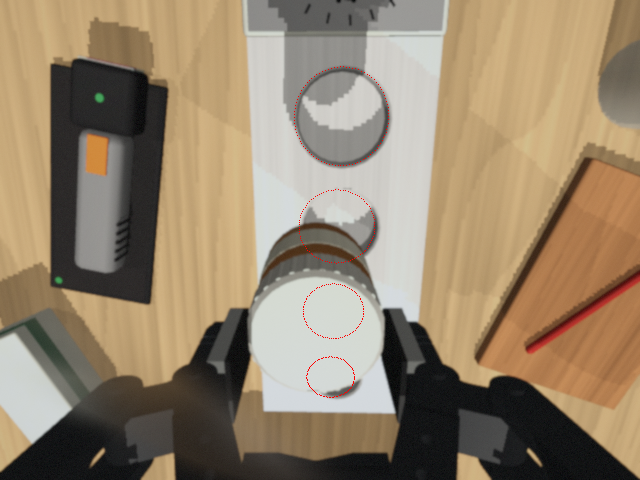

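Emit:
apply_moves(
  series=[
    [0.008,-0.002,-0.01,-0.2,-0.7,0,-1],
    [0.007,-0.001,-0.015,-0.1,-0.6,0,-1],
    [0.0,0,-0.015,0,0,0,-1],
    [0.0,0,-0.015,0,0,0,-1],
    [0,0,-0.01,0,0,0,-1],
    [0,0,0,0,0,0,-1],
  ],
)

```text
t: 11.5
tool_pos: [0.5948, -0.204, 0.1348]
ee_rot: [-0.002, 0.69, 0.724, 0.001]
ft_force: [0.8, 0.4, -2.8]
grip_width: 0.0502
```

```bash
python3 ht.py w7 .038; python3 lk.py .5944 -.21 .157
```

```text
heater [ 0.5934 -0.1726  0.0223] -48.6 tcp [ 0.5948 -0.204   0.1348] xdir 92.78 zax [-0.0015  0.004  -1.    ]
-0.166 0.5971 -0.3386
-0.106 0.5958 -0.2786
-0.038 0.5943 -0.2106
0.038 0.5926 -0.1347
t 11.55 tcp [ 0.5951 -0.2042  0.1356] xdir 92.78 zax [-5.0e-04  3.6e-03 -1.0e+00] gw 0.0495 F [-0.4  0.3 -2.6]
lid [ 0.5967 -0.2179] dia 0.0697 rms 0.00674 uv [316.  368.7] tool-frame off mm [-13.7   0.9 -21.5] world [  1.6 -13.7  21.4]
```

Emit:
apply_moves(
  series=[
    [-0.001,-0.005,-0.002,-0.2,0,-0.4,-1],
    [0,-0.004,-0.003,0,0,0,-1],
    [0,0,0,0,0,0,-1],
  ],
)

```text
t: 11.9
tool_pos: [0.5961, -0.2154, 0.1342]
ee_rot: [0.003, 0.693, 0.721, 0.001]
ft_force: [-0.7, -0.1, -2.7]
grip_width: 0.0497
```

```bash
cat > st.py <<'E'
from h import *
s=env.observe();R=rotq(s['ee_rot']);print('t',s['t'],'tcp',s['tool_pos'].round(4),'xdir',np.degrees(np.arctan2(R[1,0],R[0,0])).round(2),'zax',R[:,2].round(4),'gw',round(s['grip_width'],4),'F',s['ft_force'].round(1),'M',s['moment'].round(2),'j',s['joints'].round(2))
E
python3 st.py
```

```text
t 11.9 tcp [ 0.5961 -0.2154  0.1342] xdir 92.33 zax [ 0.0056 -0.004  -1.    ] gw 0.0497 F [-0.7 -0.1 -2.7] M [-0.    0.03  0.05] j [-0.51  0.28  1.76 -0.    1.1  -0.55]
```

Emit:
apply_moves(
  series=[
    [-0.0015,0.004,-0.003,0.2,0.3,0,-1],
    [0,0,0,0,0,0,-1],
  ],
)

```text
t: 12.1
tool_pos: [0.5948, -0.2118, 0.1318]
ee_rot: [0.001, 0.693, 0.721, 0.0]
ft_force: [0.3, -0.1, -2.0]
grip_width: 0.0501
```

```bash
python3 st.py
```

```text
t 12.1 tcp [ 0.5948 -0.2118  0.1318] xdir 92.27 zax [ 1.3e-03 -7.0e-04 -1.0e+00] gw 0.0501 F [ 0.3 -0.1 -2. ] M [ 0.02 -0.04  0.05] j [-0.5   0.28  1.76 -0.    1.1  -0.54]
```

Good. Lower gently in small steps.

Emit:
apply_moves(
  series=[
    [0,0,-0.004,0,0,0,-1],
    [0,0,-0.004,0,0,0,-1],
    [0,0,-0.004,0,0,0,-1],
    [0,0,0,0,0,0,-1],
  ],
)

```text
t: 12.5
tool_pos: [0.5948, -0.2115, 0.119]
ee_rot: [0.001, 0.693, 0.721, 0.0]
ft_force: [-0.1, 0.9, -1.5]
grip_width: 0.05
```

```bash
python3 st.py; python3 ht.py w8 .038
```

```text
t 12.5 tcp [ 0.5948 -0.2115  0.119 ] xdir 92.3 zax [ 1.5e-03 -9.0e-04 -1.0e+00] gw 0.05 F [-0.1  0.9 -1.5] M [ 0.01  0.06 -0.03] j [-0.5   0.29  1.77 -0.    1.08 -0.54]
heater [ 0.5933 -0.1731  0.0263] -40.0 tcp [ 0.5948 -0.2115  0.119 ] xdir 92.3 zax [ 1.5e-03 -9.0e-04 -1.0e+00]
-0.166 0.5976 -0.339
-0.106 0.5961 -0.2791
-0.038 0.5943 -0.2111
0.038 0.5923 -0.1351
```

View pics/w8.png

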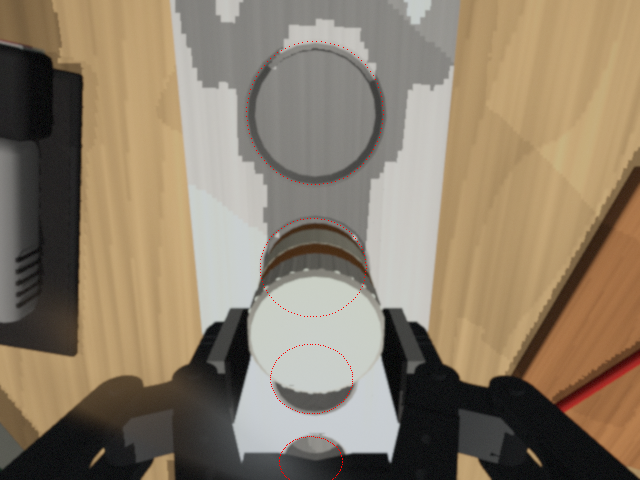

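The jar foot is already inside well 52 (arc around (313,268)), and there is no contact force. Continue down.

Emit:
apply_moves(
  series=[
    [0,0,-0.004,0,0,0,-1],
    [0,0,-0.004,0,0,0,-1],
    [0,0,-0.004,0,0,0,-1],
    [0,0,-0.004,0,0,0,-1],
    [0,0,-0.002,0,0,0,-1],
    [0,0,0,0,0,0,-1],
  ],
)

```text
t: 13.15
tool_pos: [0.595, -0.2116, 0.0996]
ee_rot: [0.001, 0.693, 0.721, 0.0]
ft_force: [0.4, -0.5, -2.1]
grip_width: 0.0502
```

```bash
python3 st.py
```

```text
t 13.15 tcp [ 0.595  -0.2116  0.0996] xdir 92.3 zax [ 0.0019 -0.001  -1.    ] gw 0.0502 F [ 0.4 -0.5 -2.1] M [ 0.03 -0.01 -0.01] j [-0.5   0.32  1.78  0.    1.04 -0.54]
```

Emit:
apply_moves(
  series=[
    [0,0,-0.002,0,0,0,-1],
    [0,0,-0.001,0,0,0,-1],
    [0,0,0,0,0,0,-1],
  ],
)

```text
t: 13.45
tool_pos: [0.5957, -0.2121, 0.0984]
ee_rot: [0.002, 0.693, 0.721, 0.0]
ft_force: [-0.5, 0.3, -2.1]
grip_width: 0.0501
```

```bash
python3 st.py
```

```text
t 13.45 tcp [ 0.5957 -0.2121  0.0984] xdir 92.31 zax [ 0.003  -0.0022 -1.    ] gw 0.0501 F [-0.5  0.3 -2.1] M [-0.01  0.05  0.01] j [-0.5   0.32  1.78 -0.    1.04 -0.54]
```

Emit:
apply_moves(
  series=[
    [0,0,0,0,0,0,0.2],
    [0,0,0,0,0,0,1],
    [0,0,0,0,0,0,1],
    [0,0,0,0,0,0,1],
    [0,0,0.01,0,0,0,1],
    [0,0,0.02,0,0,0,1],
    [0,0,0.03,0,0,0,1],
    [0,0,0.03,0,0,0,1],
    [0,0,0.03,0,0,0,1],
    [0,0,0,0,0,0,1],
  ],
)

```text
t: 14.45
tool_pos: [0.5962, -0.2123, 0.2267]
ee_rot: [0.004, 0.693, 0.721, 0.001]
ft_force: [0.2, -0.4, 0.8]
grip_width: 0.0855
```

```bash
python3 st.py; python3 ht.py w9
```

```text
t 14.45 tcp [ 0.5962 -0.2123  0.2267] xdir 92.3 zax [ 0.0076 -0.0041 -1.    ] gw 0.0855 F [ 0.2 -0.4  0.8] M [-0.03 -0.02  0.  ] j [-0.5   0.19  1.69  0.    1.26 -0.54]
heater [ 0.5939 -0.1728  0.0373] -158.5 tcp [ 0.5962 -0.2123  0.2267] xdir 92.3 zax [ 0.0076 -0.0041 -1.    ]
-0.166 0.6001 -0.3387
-0.106 0.5979 -0.2787
-0.038 0.5953 -0.2107
0.038 0.5925 -0.1348
```

View pics/w9.png

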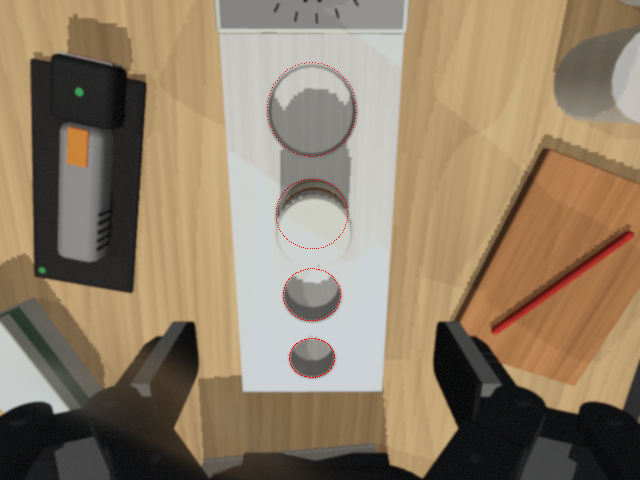

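Jar 52 is seated in the third well at (313,215). Next: jar 60.

Emit:
apply_moves(
  series=[
    [0,0.03,0,-0.2,0.4,0,1],
    [-0.003,0.04,0,0,0,0,1],
    [-0.003,0.04,0,0,0,0,1],
    [-0.003,0.04,0,0,0,0,1],
    [-0.003,0.04,0,0,0,0,1],
    [-0.004,0.04,0,0,0,0,1],
    [-0.004,0.04,0,0,0,0,1],
    [-0.004,0.04,0,0,0,0,1],
    [-0.004,0.04,0,0,0,0,1],
    [-0.004,0.04,0,0,0,0,1],
    [-0.004,0.04,0,0,0,0,1],
    [-0.004,0.04,0,0,0,0,1],
    [-0.004,0.04,0,0,0,0,1],
    [0,0.01,0,0,0,0,1],
    [0,0,0,0,0,0,1],
  ],
)

```text
t: 16.0
tool_pos: [0.5361, 0.3259, 0.2054]
ee_rot: [-0.008, 0.694, 0.72, -0.013]
ft_force: [0.4, -0.4, 0.6]
grip_width: 0.0856
```

```bash
python3 lk.py .552 .3128 .072 w10
```

```text
t 16.0 tcp [0.5361 0.3259 0.2054] xdir 92.06 zax [-0.0292 -0.0082 -0.9995] gw 0.0856 F [ 0.4 -0.4  0.6]
lid [0.552  0.3128] dia 0.0568 rms 0.0003 uv [341.3 242.1] tool-frame off mm [-12.7  19.4 133. ] world [  15.9  -13.1 -133.4]
```

View pics/w10.png

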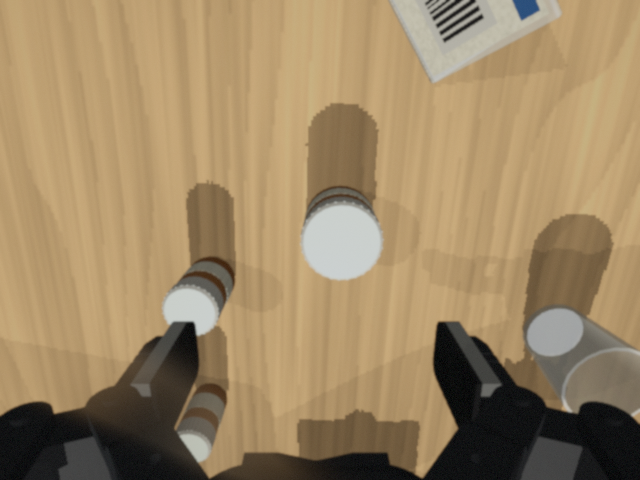

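Emit:
apply_moves(
  series=[
    [0.008,-0.007,-0.01,0.3,-0.9,0,1],
    [0.008,-0.006,-0.02,0.2,-0.8,0,1],
    [0,0,-0.02,0,0,0,1],
    [0,0,-0.02,0,0,0,1],
    [0,0,-0.02,0,0,0,1],
    [0,0,-0.01,0,0,0,1],
    [0,0,0,0,0,0,1],
  ],
)

```text
t: 16.75
tool_pos: [0.5545, 0.2996, 0.1008]
ee_rot: [0.001, 0.699, 0.715, -0.001]
ft_force: [0.0, 0.7, 0.2]
grip_width: 0.0859
```

```bash
python3 lk.py .552 .3128 .072
```

```text
t 16.75 tcp [0.5545 0.2996 0.1008] xdir 91.33 zax [-2.0e-04 -3.5e-03 -1.0e+00] gw 0.0859 F [0.  0.7 0.2]
lid [0.552 0.313] dia 0.0567 rms 0.00037 uv [309.4 257.3] tool-frame off mm [13.5 -2.2 28.7] world [ -2.5  13.4 -28.8]
```

Emit:
apply_moves(
  series=[
    [-0.001,0.007,0,0.2,0,0.5,1],
    [-0.001,0.006,0,0,0,0.3,1],
    [0,0,-0.008,0,0,0,1],
    [0,0,-0.01,0,0,0,1],
    [0,0,-0.01,0,0,0,1],
    [0,0,-0.008,0,0,0,1],
    [0,0,0,0,0,0,1],
  ],
)

```text
t: 17.5
tool_pos: [0.5549, 0.3148, 0.0669]
ee_rot: [0.002, 0.693, 0.721, 0.004]
ft_force: [-0.6, -0.7, -0.2]
grip_width: 0.0853
```

```bash
python3 lk.py .552 .3128 .072
```

```text
t 17.5 tcp [0.5549 0.3148 0.0669] xdir 92.24 zax [ 0.0075  0.0029 -1.    ] gw 0.0853 F [-0.6 -0.7 -0.2]
lid [0.5521 0.3133] dia 0.0562 rms 0.0003 uv [306.9 321.6] tool-frame off mm [-1.3 -2.8 -5.1] world [-2.8 -1.5  5.1]
```

Emit:
apply_moves(
  series=[
    [-0.003,-0.002,-0.004,-0.15,0.4,0,1],
    [0,0,-0.008,0,0,0,1],
    [0,0,0,0,0,0,1],
  ],
)

```text
t: 17.85
tool_pos: [0.5523, 0.3126, 0.0549]
ee_rot: [0.0, 0.693, 0.721, 0.001]
ft_force: [-0.4, -0.4, 0.2]
grip_width: 0.0854
```

```bash
python3 lk.py .552 .3128 .072
```

```text
t 17.85 tcp [0.5523 0.3126 0.0549] xdir 92.22 zax [ 1.4e-03  6.0e-04 -1.0e+00] gw 0.0854 F [-0.4 -0.4  0.2]
lid [0.5521 0.3134] dia 0.0562 rms 0.00033 uv [313.5 332.5] tool-frame off mm [  0.7  -0.1 -17.1] world [-0.2  0.7 17.1]
```

Emit:
apply_moves(
  newtons=35,
  series=[
    [0,0,0,0,0,0,-1],
    [0,0,0,0,0,0,-1],
    [0,0,0,0,0,0,-1],
    [0,0,0,0,0,0,-1],
    [0,0,0,0,0,0,-1],
    [0,0,0,0,0,0,-1],
    [0,0,0,0,0,0,-1],
  ],
)

```text
t: 18.6
tool_pos: [0.5531, 0.313, 0.0566]
ee_rot: [0.001, 0.693, 0.721, 0.002]
ft_force: [-0.5, 0.3, -0.2]
grip_width: 0.0572
```

```bash
python3 lk.py .552 .3128 .072 w11
```

```text
t 18.6 tcp [0.5531 0.313  0.0566] xdir 92.23 zax [ 0.0034  0.0014 -1.    ] gw 0.0572 F [-0.5  0.3 -0.2]
lid [0.5536 0.3133] dia 0.0564 rms 0.00028 uv [315.5 331.3] tool-frame off mm [  0.3   0.6 -15.4] world [ 0.5  0.3 15.4]
```

Emit:
apply_moves(
  series=[
    [0,0,0.02,0,0,0,-1],
    [0,0,0.03,0,0,0,-1],
    [0,0,0.03,0,0,0,-1],
    [0,0,0.03,0,0,0,-1],
    [0,0,0.03,0,0,0,-1],
    [0.003,-0.02,0.02,0,0,0,-1],
    [0.003,-0.035,0.005,0,0,0,-1],
    [0.003,-0.035,0,0,0,0,-1],
    [0.003,-0.035,0,0,0,0,-1],
    [0.003,-0.035,0,0,0,0,-1],
    [0.003,-0.035,0,0,0,0,-1],
    [0.004,-0.035,0,0,0,0,-1],
    [0.004,-0.035,0,0,0,0,-1],
    [0.004,-0.035,0,0,0,0,-1],
    [0.004,-0.035,0,0,0,0,-1],
    [0.004,-0.035,0,0,0,0,-1],
    [0.004,-0.035,0,0,0,0,-1],
    [0,-0.035,0,0,0,0,-1],
    [0,0,0,0,0,0,-1],
  ],
)

```text
t: 20.55
tool_pos: [0.5875, -0.1449, 0.2177]
ee_rot: [-0.002, 0.692, 0.722, -0.003]
ft_force: [-0.7, 0.1, -1.3]
grip_width: 0.0573
```

```bash
python3 st.py
```

```text
t 20.55 tcp [ 0.5875 -0.1449  0.2177] xdir 92.46 zax [-0.0064 -0.0016 -1.    ] gw 0.0573 F [-0.7  0.1 -1.3] M [ 0.04 -0.06 -0.01] j [-0.41  0.14  1.76 -0.    1.25 -0.45]
```

Emit:
apply_moves(
  series=[
    [0.002,0.005,-0.01,0,-0.35,-0.2,-1],
    [0.002,0.005,-0.015,0,0,0,-1],
    [0,0,-0.015,0,0,0,-1],
    [0,0,-0.015,0,0,0,-1],
    [0,0,-0.01,0,0,0,-1],
    [0,0,-0.005,0,0,0,-1],
    [0,0,0,0,0,0,-1],
  ],
)

```text
t: 21.25
tool_pos: [0.589, -0.1285, 0.137]
ee_rot: [-0.004, 0.692, 0.722, -0.001]
ft_force: [0.0, 0.1, -1.0]
grip_width: 0.0575
```

```bash
python3 st.py
```

```text
t 21.25 tcp [ 0.589  -0.1285  0.137 ] xdir 92.47 zax [-0.007   0.0029 -1.    ] gw 0.0575 F [ 0.   0.1 -1. ] M [-0.04  0.01  0.  ] j [-0.38  0.22  1.82  0.    1.11 -0.43]
```

Emit:
apply_moves(
  series=[
    [0.003,-0.0065,0,-0.15,-0.4,-0.2,-1],
    [0,0,0,0,0,0,-1],
  ],
)

```text
t: 21.45
tool_pos: [0.5928, -0.1356, 0.1376]
ee_rot: [0.001, 0.693, 0.721, 0.0]
ft_force: [-0.2, 0.7, -1.4]
grip_width: 0.0575
```

```bash
python3 st.py
```

```text
t 21.45 tcp [ 0.5928 -0.1356  0.1376] xdir 92.29 zax [ 1.7e-03 -6.0e-04 -1.0e+00] gw 0.0575 F [-0.2  0.7 -1.4] M [ 0.03 -0.01 -0.01] j [-0.39  0.22  1.82  0.    1.1  -0.43]
```

Emit:
apply_moves(
  series=[
    [-0.0007,0.0004,-0.004,0,0.1,0,-1],
    [0,0,-0.004,0,0,0,-1],
    [0,0,-0.004,0,0,0,-1],
    [0,0,-0.004,0,0,0,-1],
    [0,0,-0.004,0,0,0,-1],
    [0,0,0,0,0,0,-1],
  ],
)

```text
t: 22.05
tool_pos: [0.5932, -0.1363, 0.1181]
ee_rot: [0.002, 0.693, 0.721, 0.001]
ft_force: [-0.1, 0.9, -0.5]
grip_width: 0.0576
```

```bash
python3 st.py; python3 ht.py w12 .038
```

```text
t 22.05 tcp [ 0.5932 -0.1363  0.1181] xdir 92.22 zax [ 0.0035 -0.0019 -1.    ] gw 0.0576 F [-0.1  0.9 -0.5] M [ 0.01  0.   -0.04] j [-0.39  0.25  1.83 -0.    1.06 -0.43]
heater [ 0.5962 -0.1755  0.0919] -26.6 tcp [ 0.5932 -0.1363  0.1181] xdir 92.22 zax [ 0.0035 -0.0019 -1.    ]
-0.166 0.6114 -0.3408
-0.106 0.6059 -0.281
-0.038 0.5997 -0.2133
0.038 0.5927 -0.1376
```

View pics/w12.png

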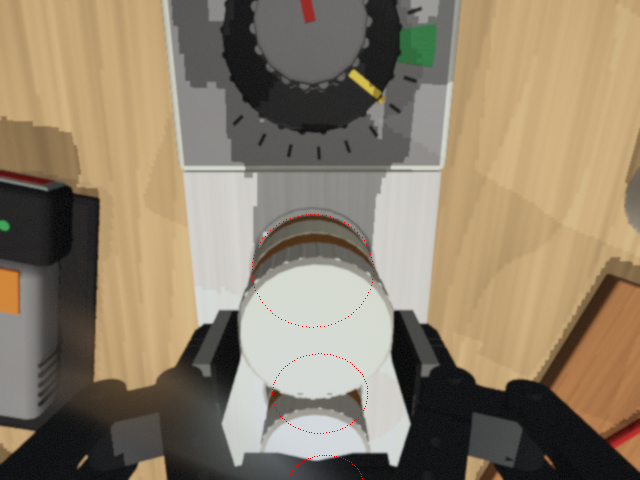

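Emit:
apply_moves(
  series=[
    [-0.001,0.001,-0.004,0.1,0.15,0,-1],
    [0,0,-0.004,0,0,0,-1],
    [0,0,-0.004,0,0,0,-1],
    [0,0,-0.002,0,0,0,-1],
    [0,0,0,0,0,0,-1],
  ],
)

```text
t: 22.6
tool_pos: [0.5924, -0.1352, 0.1033]
ee_rot: [0.001, 0.693, 0.721, 0.0]
ft_force: [-0.0, -0.5, -1.9]
grip_width: 0.0577
```

```bash
python3 st.py
```

```text
t 22.6 tcp [ 0.5924 -0.1352  0.1033] xdir 92.23 zax [ 1.4e-03 -4.0e-04 -1.0e+00] gw 0.0577 F [-0.  -0.5 -1.9] M [-0.03  0.01  0.03] j [-0.39  0.26  1.84  0.    1.04 -0.43]
```

Emit:
apply_moves(
  series=[
    [0,0,-0.002,0,0,0,-1],
    [0,0,-0.001,0,0,0,-1],
    [0,0,0,0,0,0,-1],
    [0,0,0,0,0,0,0.5],
    [0,0,0,0,0,0,1],
    [0,0,0,0,0,0,1],
    [0,0,0,0,0,0,1],
    [0,0,0.01,0,0,0,1],
    [0,0,0.02,0,0,0,1],
    [0,0,0.03,0,0,0,1],
    [0,0,0.03,0,0,0,1],
    [0,0,0.03,0,0,0,1],
    [0,0,0,0,0,0,1],
  ],
)

```text
t: 23.9
tool_pos: [0.5932, -0.1355, 0.2299]
ee_rot: [0.003, 0.693, 0.721, 0.001]
ft_force: [0.7, -0.6, -0.3]
grip_width: 0.0851
```

```bash
python3 st.py; python3 ht.py w13 -.166 -.106
```

```text
t 23.9 tcp [ 0.5932 -0.1355  0.2299] xdir 92.23 zax [ 0.006  -0.0022 -1.    ] gw 0.0851 F [ 0.7 -0.6 -0.3] M [0.02 0.02 0.05] j [-0.39  0.13  1.74  0.    1.26 -0.43]
heater [ 0.594  -0.1721  0.0354] -91.1 tcp [ 0.5932 -0.1355  0.2299] xdir 92.23 zax [ 0.006  -0.0022 -1.    ]
-0.166 0.5999 -0.338
-0.106 0.5977 -0.278
-0.038 0.5953 -0.2101
0.038 0.5926 -0.1341
```

View pics/w13.png

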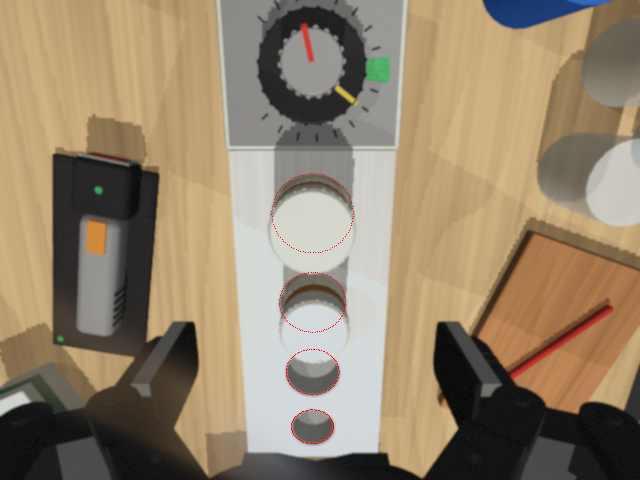

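Jars 60 (312,225) and 52 (313,325) are both seated. Next: jar 44.

Emit:
apply_moves(
  series=[
    [-0.01,0.03,0,0,0.3,0,1],
    [-0.015,0.035,0,0,0,0,1],
    [-0.015,0.035,0,0,0,0,1],
    [-0.015,0.035,0,0,0,0,1],
    [-0.015,0.035,0,0,0,0,1],
    [-0.015,0.035,0,0,0,0,1],
    [-0.015,0.035,0,0,0,0,1],
    [-0.015,0.035,0,0,0,0,1],
    [-0.015,0.035,0,0,0,0,1],
    [-0.01,0.035,0,0,0,0,1],
    [-0.01,0.035,0,0,0,0,1],
    [0,0,-0.02,0,0,0,1],
    [0,0,-0.02,0,0,0,1],
    [0,0,0,0,0,0,1],
  ],
)

```text
t: 25.35
tool_pos: [0.424, 0.2574, 0.171]
ee_rot: [-0.009, 0.694, 0.72, -0.01]
ft_force: [-1.1, -0.3, 0.7]
grip_width: 0.0855
```

```bash
python3 lk.py .4374 .251 .072 w14
```

```text
t 25.35 tcp [0.424  0.2574 0.171 ] xdir 92.14 zax [-0.0257 -0.0017 -0.9997] gw 0.0855 F [-1.1 -0.3  0.7]
lid [0.4369 0.2507] dia 0.041 rms 0.0003 uv [338.3 251.1] tool-frame off mm [-7.2 15.3 98.6] world [ 13.   -6.8 -99. ]
```

View pics/w14.png

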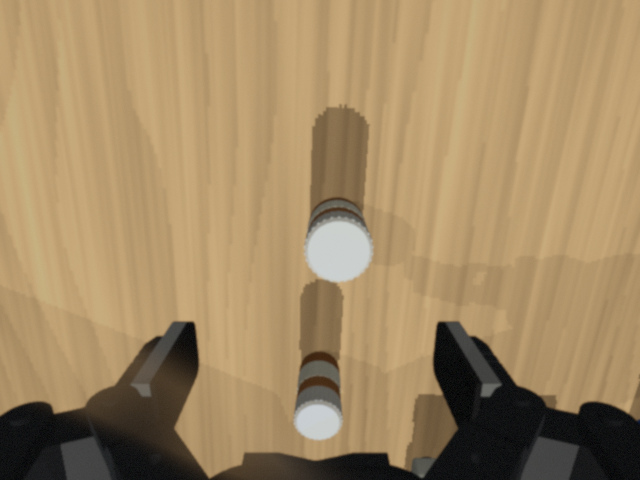

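Emit:
apply_moves(
  series=[
    [0.006,-0.003,0,0,-0.8,0,1],
    [0.007,-0.003,-0.01,0.1,-0.7,0,1],
    [0,0,-0.015,0,0,0,1],
    [0,0,-0.02,0,0,0,1],
    [0,0,-0.02,0,0,0,1],
    [0,0,-0.015,0,0,0,1],
    [0,0,0,0,0,0,1],
  ],
)

```text
t: 26.1
tool_pos: [0.4464, 0.249, 0.098]
ee_rot: [0.006, 0.696, 0.718, 0.009]
ft_force: [0.3, 0.0, -0.0]
grip_width: 0.0856
```

```bash
python3 lk.py .4374 .251 .072
```

```text
t 26.1 tcp [0.4464 0.249  0.098 ] xdir 91.8 zax [ 0.0208  0.0041 -0.9998] gw 0.0856 F [ 0.3  0.  -0. ]
lid [0.4369 0.2509] dia 0.0408 rms 0.00041 uv [292.6 283.8] tool-frame off mm [  2.1 -10.   25.8] world [ -9.5   1.9 -26. ]
```

Emit:
apply_moves(
  series=[
    [-0.009,0.002,0,-0.2,1.2,0.3,1],
    [0,0,-0.01,0,0,0,1],
    [0,0,-0.01,0,0,0,1],
    [0,0,-0.01,0,0,0,1],
    [0,0,-0.007,0,0,0,1],
    [0,0,0,0,0,0,1],
  ],
)

```text
t: 26.75
tool_pos: [0.4406, 0.2519, 0.0636]
ee_rot: [0.002, 0.694, 0.72, 0.004]
ft_force: [-0.3, -0.3, -0.2]
grip_width: 0.0853
```

```bash
python3 lk.py .4374 .251 .072
```

```text
t 26.75 tcp [0.4406 0.2519 0.0636] xdir 92.09 zax [ 0.008   0.0034 -1.    ] gw 0.0853 F [-0.3 -0.3 -0.2]
lid [0.437  0.2512] dia 0.0405 rms 0.00037 uv [305.  325.8] tool-frame off mm [-0.6 -3.5 -8.4] world [-3.5 -0.7  8.4]
```

Emit:
apply_moves(
  newtons=35,
  series=[
    [-0.0035,-0.001,-0.004,-0.15,0.45,0,1],
    [0,0,-0.004,0,0,0,1],
    [0,0,0,0,0,0,-1],
    [0,0,0,0,0,0,-1],
    [0,0,0,0,0,0,-1],
    [0,0,0,0,0,0,-1],
    [0,0,0,0,0,0,-1],
    [0,0,0,0,0,0,-1],
    [0,0,0,0,0,0,-1],
    [0,0,0,0,0,0,-1],
  ],
)

```text
t: 27.8
tool_pos: [0.4375, 0.2511, 0.0563]
ee_rot: [0.0, 0.694, 0.72, 0.001]
ft_force: [0.4, 0.5, -0.1]
grip_width: 0.0423
```

```bash
python3 lk.py .4374 .251 .072 w15
```

```text
t 27.8 tcp [0.4375 0.2511 0.0563] xdir 92.1 zax [ 0.0012  0.0012 -1.    ] gw 0.0423 F [ 0.4  0.5 -0.1]
lid [0.4381 0.2512] dia 0.0405 rms 0.00029 uv [315.6 334.1] tool-frame off mm [  0.    0.6 -15.7] world [ 0.6  0.  15.7]
```

View pics/w15.png

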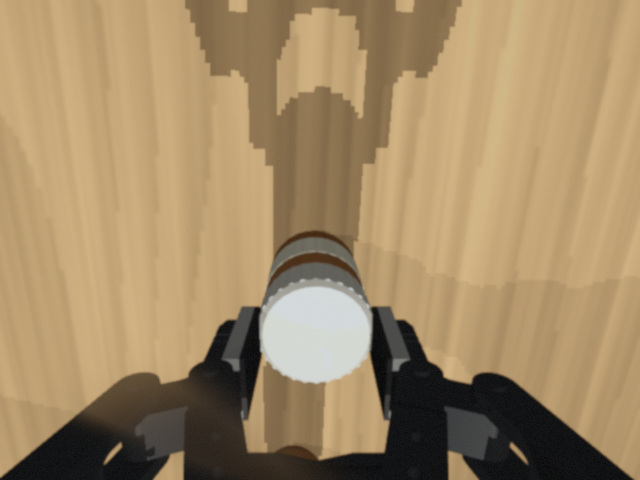

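Emit:
apply_moves(
  series=[
    [0,0,0.02,0,0,0,-1],
    [0,0,0.03,0,0,0,-1],
    [0,0,0.03,0,0,0,-1],
    [0,0,0.03,0,0,0,-1],
    [0,0,0.035,0,0,0,-1],
    [0.01,-0.02,0.02,0,0,0,-1],
    [0.012,-0.04,0.005,0,0,0,-1],
    [0.012,-0.04,0,0,0,0,-1],
    [0.012,-0.04,0,0,0,0,-1],
    [0.012,-0.04,0,0,0,0,-1],
    [0.012,-0.04,0,0,0,0,-1],
    [0.012,-0.04,0,0,0,0,-1],
    [0.012,-0.04,0,0,0,0,-1],
    [0.012,-0.04,0,0,0,0,-1],
    [0.012,-0.04,0,0,0,0,-1],
    [0.012,-0.04,0,0,0,0,-1],
    [0.012,-0.04,0,0,0,0,-1],
    [0.012,-0.04,0,0,0,0,-1],
    [0,-0.02,0,0,0,0,-1],
    [0,0,0,0,0,0,-1],
  ],
)

```text
t: 29.85
tool_pos: [0.5857, -0.2915, 0.2206]
ee_rot: [-0.005, 0.693, 0.721, -0.003]
ft_force: [0.3, -0.1, -1.4]
grip_width: 0.042
```

```bash
python3 st.py
```

```text
t 29.85 tcp [ 0.5857 -0.2915  0.2206] xdir 92.3 zax [-0.0102  0.0024 -0.9999] gw 0.042 F [ 0.3 -0.1 -1.4] M [ 0.07  0.04 -0.02] j [-0.61  0.25  1.63 -0.    1.27 -0.65]
```

Emit:
apply_moves(
  series=[
    [0.006,0.006,-0.01,0,-0.5,0,-1],
    [0.005,0.006,-0.015,0,0,0,-1],
    [0,0,-0.015,0,0,0,-1],
    [0,0,-0.015,0,0,0,-1],
    [0,0,-0.015,0,0,0,-1],
    [0,0,-0.006,0,0,0,-1],
    [0,0,0,0,0,0,-1],
  ],
)

```text
t: 30.55
tool_pos: [0.5952, -0.2702, 0.1338]
ee_rot: [-0.006, 0.691, 0.723, 0.001]
ft_force: [-0.2, -0.5, -1.4]
grip_width: 0.0417
```

```bash
python3 st.py
```

```text
t 30.55 tcp [ 0.5952 -0.2702  0.1338] xdir 92.63 zax [-0.0077  0.0092 -0.9999] gw 0.0417 F [-0.2 -0.5 -1.4] M [-0.01 -0.04  0.03] j [-0.58  0.33  1.7   0.    1.13 -0.63]
```

Emit:
apply_moves(
  series=[
    [0.002,-0.008,0,-0.5,-0.4,-0.4,-1],
    [0,0,0,0,0,0,-1],
  ],
)

```text
t: 30.75
tool_pos: [0.5976, -0.2791, 0.1342]
ee_rot: [0.001, 0.693, 0.721, -0.0]
ft_force: [0.9, -0.1, -2.0]
grip_width: 0.0421
```

```bash
python3 st.py
```

```text
t 30.75 tcp [ 0.5976 -0.2791  0.1342] xdir 92.21 zax [ 6.e-04 -9.e-04 -1.e+00] gw 0.0421 F [ 0.9 -0.1 -2. ] M [-0.02 -0.02 -0.01] j [-0.59  0.33  1.69 -0.    1.12 -0.63]
```

Emit:
apply_moves(
  series=[
    [-0.0003,0.0004,-0.004,0,0,0,-1],
    [0,0,-0.004,0,0,0,-1],
    [0,0,-0.004,0,0,0,-1],
    [0,0,-0.004,0,0,0,-1],
    [0,0,0,0,0,0,-1],
  ],
)

```text
t: 31.25
tool_pos: [0.5983, -0.2803, 0.1195]
ee_rot: [0.003, 0.694, 0.72, 0.0]
ft_force: [-0.7, 0.6, -1.5]
grip_width: 0.0415
```

```bash
python3 st.py; python3 ht.py w16 -.106
```

```text
t 31.25 tcp [ 0.5983 -0.2803  0.1195] xdir 92.13 zax [ 0.0045 -0.0035 -1.    ] gw 0.0415 F [-0.7  0.6 -1.5] M [ 0.    0.08 -0.01] j [-0.59  0.35  1.7  -0.    1.09 -0.63]
heater [ 0.5921 -0.1766  0.0561] -32.1 tcp [ 0.5983 -0.2803  0.1195] xdir 92.13 zax [ 0.0045 -0.0035 -1.    ]
-0.166 0.6014 -0.3423
-0.106 0.5981 -0.2824
-0.038 0.5942 -0.2145
0.038 0.59 -0.1386
```

View pics/w16.png

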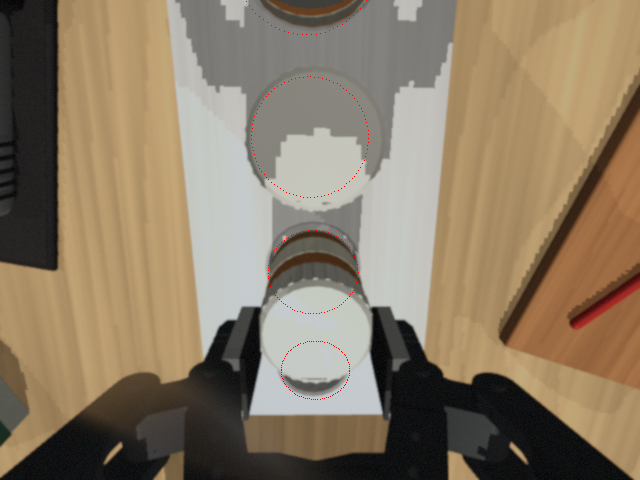

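Emit:
apply_moves(
  series=[
    [-0.001,0.0015,-0.003,0.2,0.25,0,-1],
    [0,0,-0.004,0,0,0,-1],
    [0,0,-0.004,0,0,0,-1],
    [0,0,0,0,0,0,-1],
  ],
)

```text
t: 31.7
tool_pos: [0.5976, -0.2787, 0.1081]
ee_rot: [0.0, 0.694, 0.72, 0.0]
ft_force: [0.1, -0.4, -0.8]
grip_width: 0.042
```

```bash
python3 st.py
```

```text
t 31.7 tcp [ 0.5976 -0.2787  0.1081] xdir 92.15 zax [ 5.e-04 -2.e-04 -1.e+00] gw 0.042 F [ 0.1 -0.4 -0.8] M [-0.04 -0.02  0.02] j [-0.59  0.36  1.7   0.    1.08 -0.63]
```

Emit:
apply_moves(
  series=[
    [0,0,-0.004,0,0,0,-1],
    [0,0,-0.003,0,0,0,-1],
    [0,0,-0.001,0,0,0,-1],
    [0,0,0,0,0,0,-1],
  ],
)

```text
t: 32.1
tool_pos: [0.598, -0.2791, 0.1004]
ee_rot: [0.001, 0.694, 0.72, 0.0]
ft_force: [0.3, -0.6, -1.1]
grip_width: 0.0419
```

```bash
python3 st.py
```

```text
t 32.1 tcp [ 0.598  -0.2791  0.1004] xdir 92.16 zax [ 0.0013 -0.0011 -1.    ] gw 0.0419 F [ 0.3 -0.6 -1.1] M [-0.02 -0.    0.01] j [-0.59  0.37  1.71 -0.    1.06 -0.63]
```

Now release, lift, and head to jar 36 at about (0.4295, 0.116).

Emit:
apply_moves(
  series=[
    [0,0,0,0,0,0,0],
    [0,0,0,0,0,0,1],
    [0,0,0,0,0,0,1],
    [0,0,0,0,0,0,1],
    [0,0,0.01,0,0,0,1],
    [0,0,0.02,0,0,0,1],
    [0,0,0.03,0,0,0,1],
    [0,0,0.03,0,0,0,1],
    [0,0,0.03,0,0,0,1],
    [0,0,0,0,0,0,1],
  ],
)

```text
t: 33.1
tool_pos: [0.5984, -0.2792, 0.2297]
ee_rot: [0.003, 0.694, 0.72, 0.001]
ft_force: [-0.2, -0.3, 1.7]
grip_width: 0.0855
```

```bash
python3 st.py; python3 ht.py w17 -.166
```

```text
t 33.1 tcp [ 0.5984 -0.2792  0.2297] xdir 92.15 zax [ 0.0052 -0.0033 -1.    ] gw 0.0855 F [-0.2 -0.3  1.7] M [-0.02 -0.03  0.03] j [-0.59  0.25  1.61  0.    1.27 -0.63]
heater [ 0.5929 -0.1733  0.0433] -49.0 tcp [ 0.5984 -0.2792  0.2297] xdir 92.15 zax [ 0.0052 -0.0033 -1.    ]
-0.166 0.6001 -0.3392
-0.106 0.5975 -0.2792
-0.038 0.5945 -0.2113
0.038 0.5912 -0.1354
```

View pics/w17.png

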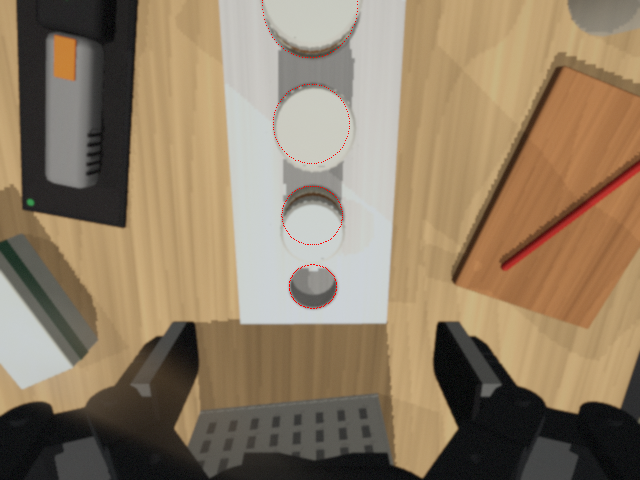

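Emit:
apply_moves(
  series=[
    [-0.01,0.03,0,0.2,0.3,0,1],
    [-0.016,0.036,0,0,0,0,1],
    [-0.016,0.036,0,0,0,0,1],
    [-0.016,0.036,0,0,0,0,1],
    [-0.016,0.036,0,0,0,0,1],
    [-0.016,0.036,0,0,0,0,1],
    [-0.016,0.036,0,0,0,0,1],
    [-0.016,0.036,0,0,0,0,1],
    [-0.016,0.036,0,0,0,0,1],
    [-0.016,0.036,0,0,0,0,1],
    [-0.01,0.036,0,0,0,0,1],
    [0,0,-0.02,0,0,0,1],
    [0,0,-0.02,0,0,0,1],
    [0,0,0,0,0,0,1],
  ],
)

```text
t: 34.55
tool_pos: [0.4151, 0.1264, 0.1711]
ee_rot: [-0.011, 0.694, 0.72, -0.005]
ft_force: [0.0, -0.4, -0.6]
grip_width: 0.085
```

```bash
python3 lk.py .4295 .1165 .072 w18
```

```text
t 34.55 tcp [0.4151 0.1264 0.1711] xdir 92.08 zax [-0.0232  0.0083 -0.9997] gw 0.085 F [ 0.  -0.4 -0.6]
lid [0.4289 0.1149] dia 0.0334 rms 0.00034 uv [338.7 259.6] tool-frame off mm [-12.9  15.6  98.7] world [ 13.8 -11.5 -99.1]
```

View pics/w18.png

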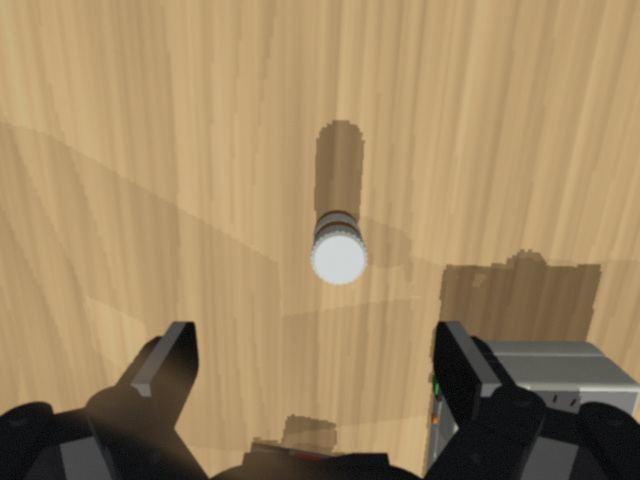

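Emit:
apply_moves(
  series=[
    [0.006,-0.005,0,-0.2,-0.7,0,1],
    [0.006,-0.005,-0.01,-0.2,-0.6,0,1],
    [0,0,-0.015,0,0,0,1],
    [0,0,-0.02,0,0,0,1],
    [0,0,-0.02,0,0,0,1],
    [0,0,-0.015,0,0,0,1],
    [0,0,0,0,0,0,1],
  ],
)

```text
t: 35.3
tool_pos: [0.4368, 0.1114, 0.0979]
ee_rot: [0.007, 0.696, 0.718, 0.007]
ft_force: [-0.3, 0.2, -0.3]
grip_width: 0.0853
```

```bash
python3 lk.py .429 .115 .072
```

```text
t 35.3 tcp [0.4368 0.1114 0.0979] xdir 91.73 zax [ 2.000e-02 -6.000e-04 -9.998e-01] gw 0.0853 F [-0.3  0.2 -0.3]
lid [0.4289 0.1151] dia 0.0333 rms 0.00044 uv [296.1 280.6] tool-frame off mm [ 4.  -8.3 25.7] world [ -7.9   3.7 -25.9]
```

Emit:
apply_moves(
  series=[
    [-0.008,0.0035,0,0,1.1,0.3,1],
    [0,0,-0.01,0,0,0,1],
    [0,0,-0.01,0,0,0,1],
    [0,0,-0.01,0,0,0,1],
    [0,0,-0.007,0,0,0,1],
    [0,0,0,0,0,0,1],
  ],
)

```text
t: 35.95
tool_pos: [0.4323, 0.1148, 0.0631]
ee_rot: [0.003, 0.695, 0.719, 0.003]
ft_force: [-0.1, -0.8, -0.6]
grip_width: 0.0854
```

```bash
python3 lk.py .429 .115 .072
```

```text
t 35.95 tcp [0.4323 0.1148 0.0631] xdir 92.01 zax [ 9.3e-03 -4.0e-04 -1.0e+00] gw 0.0854 F [-0.1 -0.8 -0.6]
lid [0.429  0.1154] dia 0.0329 rms 0.00048 uv [305.6 324.1] tool-frame off mm [ 0.7 -3.2 -8.9] world [-3.3  0.6  8.9]
```

Emit:
apply_moves(
  newtons=35,
  series=[
    [-0.0035,0.0005,-0.004,0,0.5,0,1],
    [0,0,-0.004,0,0,0,1],
    [0,0,0,0,0,0,-1],
    [0,0,0,0,0,0,-1],
    [0,0,0,0,0,0,-1],
    [0,0,0,0,0,0,-1],
    [0,0,0,0,0,0,-1],
    [0,0,0,0,0,0,-1],
    [0,0,0,0,0,0,-1],
    [0,0,0,0,0,0,-1],
  ],
)

```text
t: 37.0
tool_pos: [0.4295, 0.1155, 0.0559]
ee_rot: [0.001, 0.695, 0.719, 0.001]
ft_force: [0.2, -0.2, 0.1]
grip_width: 0.0336
```

```bash
python3 lk.py .429 .115 .072 w19
```

```text
t 37.0 tcp [0.4295 0.1155 0.0559] xdir 92.02 zax [ 2.1e-03 -4.0e-04 -1.0e+00] gw 0.0336 F [ 0.2 -0.2  0.1]
lid [0.4303 0.1154] dia 0.0328 rms 0.00037 uv [316.1 335.7] tool-frame off mm [ -0.1   0.8 -16.1] world [ 0.8 -0.1 16.1]
```

View pics/w19.png

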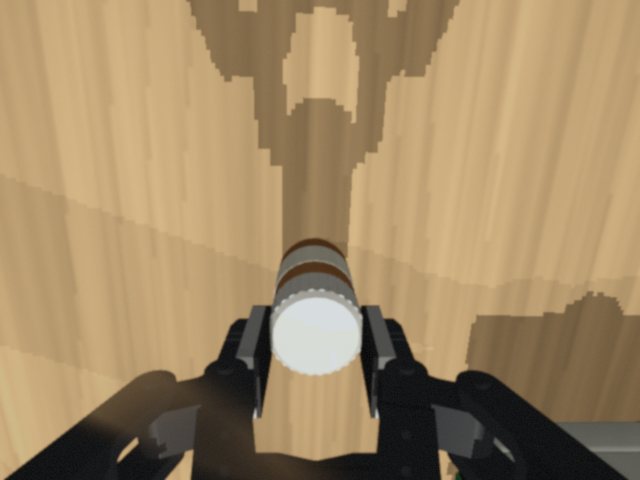

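Emit:
apply_moves(
  series=[
    [0,0,0.02,0,0,0,-1],
    [0,0,0.03,0,0,0,-1],
    [0,0,0.03,0,0,0,-1],
    [0,0,0.03,0,0,0,-1],
    [0,0,0.035,0,0,0,-1],
    [0.01,-0.02,0.02,0,0,0,-1],
    [0.014,-0.038,0.005,0,0,0,-1],
    [0.015,-0.038,0,0,0,0,-1],
    [0.015,-0.038,0,0,0,0,-1],
    [0.015,-0.038,0,0,0,0,-1],
    [0.015,-0.038,0,0,0,0,-1],
    [0.015,-0.038,0,0,0,0,-1],
    [0.015,-0.038,0,0,0,0,-1],
    [0.015,-0.038,0,0,0,0,-1],
    [0.015,-0.038,0,0,0,0,-1],
    [0.015,-0.038,0,0,0,0,-1],
    [0.012,-0.03,0,0,0,0,-1],
    [0,0,0,0,0,0,-1],
  ],
)

```text
t: 38.85
tool_pos: [0.5974, -0.3322, 0.2239]
ee_rot: [-0.004, 0.693, 0.721, -0.002]
ft_force: [-0.1, -0.7, -1.5]
grip_width: 0.0339
```

```bash
python3 st.py
```

```text
t 38.85 tcp [ 0.5974 -0.3322  0.2239] xdir 92.22 zax [-0.0075  0.0028 -1.    ] gw 0.0339 F [-0.1 -0.7 -1.5] M [ 0.11  0.01 -0.  ] j [-0.65  0.31  1.55 -0.    1.29 -0.69]
```

Emit:
apply_moves(
  series=[
    [0,-0.004,-0.01,-0.15,-0.4,0,-1],
    [0,-0.003,-0.015,0,0,0,-1],
    [0,0,-0.015,0,0,0,-1],
    [0,0,-0.015,0,0,0,-1],
    [0,0,-0.015,0,0,0,-1],
    [0,0,-0.008,0,0,0,-1],
    [0,0,0,0,0,0,-1],
  ],
)

```text
t: 39.55
tool_pos: [0.5944, -0.334, 0.1341]
ee_rot: [-0.005, 0.692, 0.722, -0.0]
ft_force: [-0.7, 1.4, -1.2]
grip_width: 0.0341
```

```bash
python3 st.py
```

```text
t 39.55 tcp [ 0.5944 -0.334   0.1341] xdir 92.37 zax [-0.0073  0.0069 -0.9999] gw 0.0341 F [-0.7  1.4 -1.2] M [-0.    0.01  0.02] j [-0.66  0.38  1.62  0.    1.15 -0.7 ]
```

Emit:
apply_moves(
  series=[
    [0.0048,-0.0044,0,-0.4,-0.4,-0.15,-1],
    [0,0,0,0,0,0,-1],
  ],
)

```text
t: 39.75
tool_pos: [0.6, -0.3386, 0.1345]
ee_rot: [0.001, 0.693, 0.721, -0.0]
ft_force: [-0.8, 0.3, -0.6]
grip_width: 0.0341
```

```bash
python3 st.py
```

```text
t 39.75 tcp [ 0.6    -0.3386  0.1345] xdir 92.24 zax [ 9.0e-04 -1.2e-03 -1.0e+00] gw 0.0341 F [-0.8  0.3 -0.6] M [-0.08  0.05  0.02] j [-0.66  0.39  1.61 -0.    1.14 -0.7 ]
```

Emit:
apply_moves(
  series=[
    [-0.0006,0,-0.004,0,0.05,0,-1],
    [0,0,-0.004,0,0,0,-1],
    [0,0.0003,-0.004,0,0,0,-1],
    [0,0,0,0,0,0,-1],
  ],
)

```text
t: 40.15
tool_pos: [0.6007, -0.3394, 0.1243]
ee_rot: [0.003, 0.693, 0.721, -0.0]
ft_force: [-0.1, -0.4, -1.1]
grip_width: 0.0337
```

```bash
python3 st.py;  python3 ht.py w20 -.166
```

```text
t 40.15 tcp [ 0.6007 -0.3394  0.1243] xdir 92.24 zax [ 0.0038 -0.0041 -1.    ] gw 0.0337 F [-0.1 -0.4 -1.1] M [0.07 0.09 0.02] j [-0.66  0.4   1.62 -0.    1.12 -0.7 ]
heater [ 0.5929 -0.1771  0.0463] -37.8 tcp [ 0.6007 -0.3394  0.1243] xdir 92.24 zax [ 0.0038 -0.0041 -1.    ]
-0.166 0.6006 -0.3429
-0.106 0.5978 -0.283
-0.038 0.5947 -0.215
0.038 0.5912 -0.1391
```

View pics/w20.png

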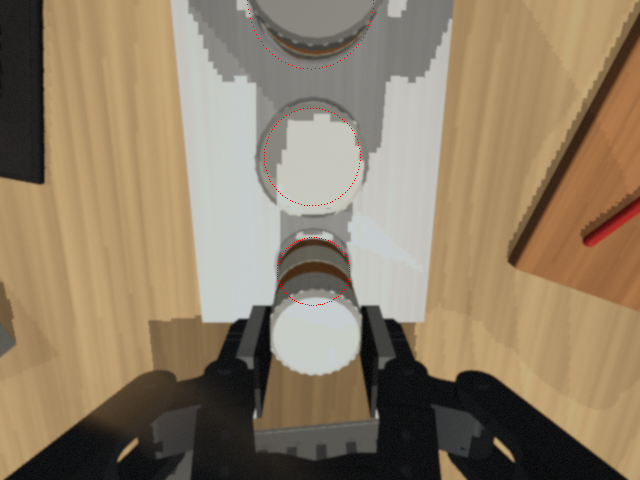

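Emit:
apply_moves(
  series=[
    [-0.001,0.001,-0.002,0.2,0.2,0,-1],
    [0,0,-0.003,0,0,0,-1],
    [0,0,0,0,0,0,-1],
  ],
)

```text
t: 40.5
tool_pos: [0.5998, -0.3386, 0.1197]
ee_rot: [0.001, 0.693, 0.721, -0.0]
ft_force: [-0.1, 0.1, -1.2]
grip_width: 0.0337
```

```bash
python3 st.py
```

```text
t 40.5 tcp [ 0.5998 -0.3386  0.1197] xdir 92.23 zax [ 9.0e-04 -1.1e-03 -1.0e+00] gw 0.0337 F [-0.1  0.1 -1.2] M [-0.02 -0.02  0.02] j [-0.66  0.41  1.62 -0.    1.11 -0.7 ]
```

Emit:
apply_moves(
  series=[
    [-0.0003,0,-0.004,0,0,0,-1],
    [0,0,-0.004,0,0,0,-1],
    [0,0,-0.004,0,0,0,-1],
    [0,0,0,0,0,0,-1],
  ],
)

```text
t: 40.9
tool_pos: [0.5994, -0.3385, 0.1064]
ee_rot: [0.001, 0.693, 0.721, -0.0]
ft_force: [-0.4, 0.7, -0.7]
grip_width: 0.034
```

```bash
python3 st.py
```

```text
t 40.9 tcp [ 0.5994 -0.3385  0.1064] xdir 92.23 zax [ 7.e-04 -9.e-04 -1.e+00] gw 0.034 F [-0.4  0.7 -0.7] M [-0.   -0.03 -0.04] j [-0.66  0.42  1.63 -0.    1.09 -0.7 ]
```

Emit:
apply_moves(
  series=[
    [0,0,-0.004,0,0,0,-1],
    [0,0,-0.002,0,0,0,-1],
    [0,0,0,0,0,0,-1],
  ],
)

```text
t: 41.2
tool_pos: [0.5996, -0.3386, 0.1]
ee_rot: [0.001, 0.693, 0.721, -0.0]
ft_force: [0.4, -0.1, 0.5]
grip_width: 0.0342
```

```bash
python3 st.py
```

```text
t 41.2 tcp [ 0.5996 -0.3386  0.1   ] xdir 92.23 zax [ 9.0e-04 -1.1e-03 -1.0e+00] gw 0.0342 F [ 0.4 -0.1  0.5] M [-0.   -0.    0.02] j [-0.66  0.43  1.63 -0.    1.08 -0.7 ]
```

Emit:
apply_moves(
  series=[
    [0,0,0,0,0,0,0],
    [0,0,0,0,0,0,1],
    [0,0,0,0,0,0,1],
    [0,0,0,0,0,0,1],
    [0,0,0.01,0,0,0,1],
    [0,0,0.02,0,0,0,1],
    [0,0,0.03,0,0,0,1],
    [0,0.01,0.03,0,0,0,1],
    [0,0.03,0.03,0,0,0,1],
    [0,0.035,0,0,0,0,1],
    [0,0.035,0,0,0,0,1],
    [0,0.035,0,0,0,0,1],
    [0,0.035,0,0,0,0,1],
    [0,0.035,0,0,0,0,1],
    [0,0.035,0,0,0,0,1],
    [0,0.02,0,0,0,0,1],
    [0,0.01,0,0,0,0,1],
    [0,0,0,0,0,0,1],
  ],
)

```text
t: 43.0
tool_pos: [0.6008, -0.0509, 0.2423]
ee_rot: [0.011, 0.694, 0.72, 0.004]
ft_force: [-0.1, -0.1, 0.1]
grip_width: 0.0853
```

```bash
python3 st.py
python3 - <<'E'
from h import *
im=wrist();save(im['color'],'w21')
for n in ['fine_grip','coarse_pointer','green_mark']:
    print(n,[(np.round(x['uv'],1),round(x['p'],2),at_z(im,x['uv'],dict(fine_grip=.11,coarse_pointer=.087,green_mark=.07)[n]).round(4)) for x in finder.place_of('wrist',n)])
E
```

```text
t 43.0 tcp [ 0.6008 -0.0509  0.2423] xdir 92.06 zax [ 0.0215 -0.0098 -0.9997] gw 0.0853 F [-0.1 -0.1  0.1] M [-0.01  0.11  0.02] j [-0.25  0.1   1.76 -0.    1.26 -0.29]
fine_grip [(array([292.9, 194.3]), 0.88, array([ 0.5878, -0.0292,  0.11  ]))]
coarse_pointer [(array([327. , 213.8]), 0.71, array([ 0.6135, -0.0485,  0.087 ])), (array([349.8, 187.1]), 0.55, array([ 0.6297, -0.0274,  0.087 ]))]
green_mark [(array([350.9, 186.2]), 0.77, array([ 0.6324, -0.0299,  0.07  ]))]
```

View pics/w21.png

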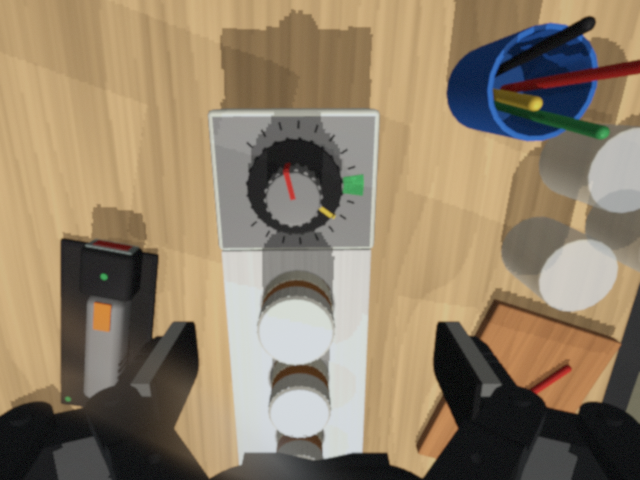

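Jars 60, 52 and 44 stand in their wells. The red pointer runs from (293,197) to (286,165), green is at (352,185), yellow at (327,213).

```bash
cat > kn.py <<'E'
from h import *
import sys
s=env.observe();im=wrist();c=im['color'].astype(int);r,g,b=c[...,0],c[...,1],c[...,2]
H=0.0374;k=np.array([.5939+-np.sin(H)*.143,-.1728+np.cos(H)*.143])
print('knob axis from fit',k.round(4),'tcp',s['tool_pos'].round(4))
def m(mask,z,rmin,rmax,name):
    vs,us=np.nonzero(mask);P=np.array([at_z(im,(u,v),z)[:2] for u,v in zip(us,vs)]) if len(us) else np.zeros((0,2))
    if len(P)==0: print(name,'none');return
    d=np.hypot(*(P-k).T);P=P[(d<rmax)&(d>=rmin)]
    if len(P)<4: print(name,'few');return
    mu=P.mean(0);u,sv,vt=np.linalg.svd(P-mu);dv=vt[0]
    if dv@(mu-k)<0: dv=-dv
    rel=-(np.arctan2(dv[1],dv[0])-H);rc=-(np.arctan2(*(mu-k)[::-1])-H)
    print(name,len(P),'mean',mu.round(4),'axis-angle(deg)',np.degrees(rel).round(1),'from centre',np.degrees(rc).round(1))
m((r>130)&(g<80)&(b<80),.122,0,.022,'red')
m((r>150)&(g>120)&(b<90),.087,.015,.04,'yellow')
m((g>120)&(r<100)&(b<130),.07,.036,.056,'green')
gray=cv2.cvtColor(im['color'],cv2.COLOR_RGB2GRAY)
if len(sys.argv)>1: save(im['color'],sys.argv[1])
E
python3 kn.py
```

```text
knob axis from fit [ 0.5886 -0.0299] tcp [ 0.6007 -0.053   0.2415]
red 122 mean [ 0.5852 -0.0193] axis-angle(deg) -102.6 from centre -105.6
yellow 69 mean [ 0.6128 -0.0472] axis-angle(deg) 34.5 from centre 37.7
green 366 mean [ 0.6341 -0.0286] axis-angle(deg) -1.7 from centre 0.5
```

Emit:
apply_moves(
  series=[
    [-0.006,0.011,-0.01,0.3,0.6,0,0.6],
    [-0.006,0.011,-0.02,0.2,0.6,0,0.6],
    [0,0,-0.02,0,0,0,0.6],
    [0,0,-0.02,0,0,0,0.6],
    [0,0,-0.02,0,0,0,0.6],
    [0,0,0,0,0,0,0.6],
  ],
)

```text
t: 43.85
tool_pos: [0.5827, -0.0288, 0.14]
ee_rot: [-0.005, 0.697, 0.717, -0.003]
ft_force: [-1.1, 0.1, -0.5]
grip_width: 0.0685
```

```bash
python3 st.py; python3 kn.py w22
```

```text
t 43.85 tcp [ 0.5827 -0.0288  0.14  ] xdir 91.66 zax [-0.012   0.0025 -0.9999] gw 0.0685 F [-1.1  0.1 -0.5] M [-0.02 -0.01  0.01] j [-0.22  0.18  1.87 -0.    1.11 -0.25]
knob axis from fit [ 0.5886 -0.0299] tcp [ 0.5827 -0.0288  0.14  ]
red 208 mean [ 0.585  -0.0188] axis-angle(deg) -102.5 from centre -105.8
yellow 40 mean [ 0.6145 -0.0481] axis-angle(deg) 27.5 from centre 37.2
green 650 mean [ 0.6342 -0.0285] axis-angle(deg) 0.2 from centre 0.4
```

View pics/w22.png

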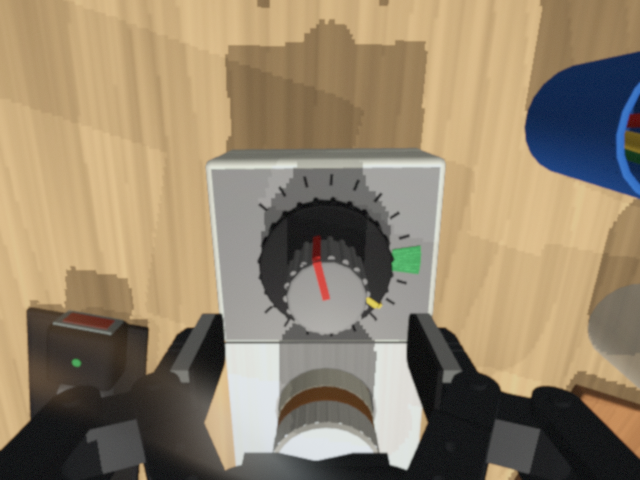

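Emit:
apply_moves(
  series=[
    [0.0055,-0.001,0,0,-0.6,0,0.5],
    [0,0,-0.006,0,0,0,0.5],
    [0,0,-0.006,0,0,0,0.5],
    [0,0,-0.006,0,0,0,0.5],
    [0,0,-0.003,0,0,0,0.5],
    [0,0,0,0,0,0,0.5],
  ],
)

```text
t: 44.5
tool_pos: [0.5914, -0.0301, 0.122]
ee_rot: [0.002, 0.697, 0.717, 0.003]
ft_force: [0.1, 0.2, 0.8]
grip_width: 0.0639
```

```bash
python3 st.py; python3 kn.py w23; python3 -c "
from h import *
im=wrist();print(at_z(im,(0,0),.122));np.save('im.npy',im,allow_pickle=True)"
```

```text
t 44.5 tcp [ 0.5914 -0.0301  0.122 ] xdir 91.66 zax [ 0.007  0.001 -1.   ] gw 0.0639 F [0.1 0.2 0.8] M [ 0.03  0.04 -0.02] j [-0.22  0.21  1.87  0.    1.06 -0.25]
knob axis from fit [ 0.5886 -0.0299] tcp [ 0.5914 -0.0301  0.122 ]
red 72 mean [ 0.583  -0.0114] axis-angle(deg) -74.7 from centre -104.6
yellow 28 mean [ 0.6149 -0.0481] axis-angle(deg) 11.1 from centre 36.8
green 658 mean [ 0.6344 -0.0286] axis-angle(deg) -27.1 from centre 0.5
[0.48815311 0.08016455 0.122     ]
```

View pics/w23.png

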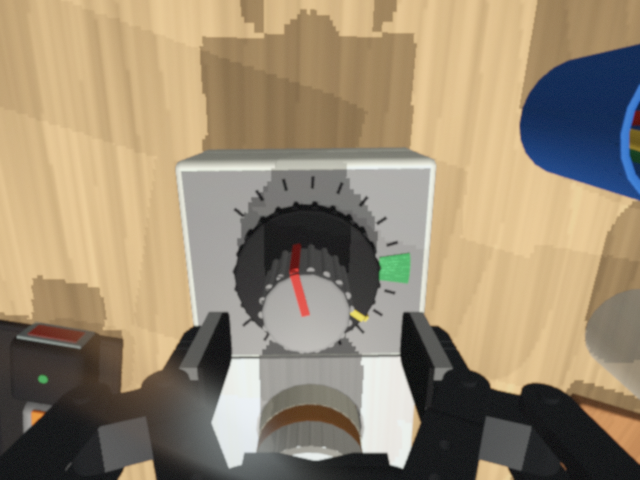

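```bash
python3 -c "
from h import *
im=np.load('im.npy',allow_pickle=True).item();print(at_z(im,(306,312.5),.122),at_z(im,(262,312),.122),at_z(im,(350,312),.122),at_z(im,(306,352),.122))
a=at_z(im,(306,314),.122);b=at_z(im,(293.5,275),.122);print(np.degrees(-(np.arctan2(b[1]-a[1],b[0]-a[0])-.0374)))"
```

```text
[ 0.58817981 -0.02881115  0.122     ] [ 0.5703184  -0.02900433  0.122     ] [ 0.60606776 -0.0281642   0.122     ] [ 0.58856264 -0.04733096  0.122     ]
-105.07372754915757
```

Emit:
apply_moves(
  series=[
    [-0.003,0.0005,-0.002,0,0.4,0,0.5],
    [0,0,-0.004,0,0,0,0.5],
    [0,0,-0.002,0,0,0,0.5],
    [0,0,0,0,0,0,0.5],
  ],
)

```text
t: 45.0
tool_pos: [0.5887, -0.0297, 0.1146]
ee_rot: [0.0, 0.697, 0.717, 0.001]
ft_force: [-1.0, 0.5, 0.7]
grip_width: 0.0638
```

```bash
python3 st.py
```

```text
t 45.0 tcp [ 0.5887 -0.0297  0.1146] xdir 91.66 zax [ 1.3e-03  5.0e-04 -1.0e+00] gw 0.0638 F [-1.   0.5  0.7] M [-0.01  0.01  0.01] j [-0.22  0.21  1.88  0.    1.05 -0.25]
```

Emit:
apply_moves(
  newtons=25,
  series=[
    [0,0,0,0,0,0,-1],
    [0,0,0,0,0,0,-1],
    [0,0,0,0,0,0,-1],
    [0,0,0,0,0,0,-1],
    [0,0,0,0,0,0,-1],
    [0,0,0,0,0,0,-1],
  ],
)

```text
t: 45.6
tool_pos: [0.589, -0.0297, 0.115]
ee_rot: [0.001, 0.697, 0.717, 0.001]
ft_force: [-0.6, 0.1, 0.1]
grip_width: 0.0
```

```bash
python3 st.py; python3 kn.py w24
```

```text
t 45.6 tcp [ 0.589  -0.0297  0.115 ] xdir 91.66 zax [ 2.2e-03  4.0e-04 -1.0e+00] gw 0.0 F [-0.6  0.1  0.1] M [-0.06  0.07  0.03] j [-0.22  0.21  1.88  0.    1.05 -0.25]
knob axis from fit [ 0.5886 -0.0299] tcp [ 0.589  -0.0297  0.115 ]
red 210 mean [ 0.584  -0.0158] axis-angle(deg) -102.5 from centre -105.9
yellow 18 mean [ 0.6152 -0.0481] axis-angle(deg) 1.0 from centre 36.4
green 613 mean [ 0.6348 -0.0281] axis-angle(deg) 43.5 from centre -0.1
```

View pics/w24.png

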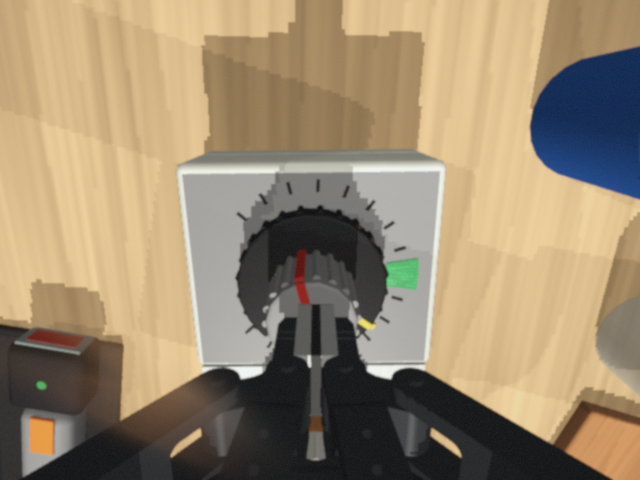

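```bash
python3 -c "
import cv2
a=cv2.imread('pics/w24.png')[230:450,200:430];cv2.imwrite('pics/w24z.png',cv2.resize(a,None,fx=2.6,fy=2.6,interpolation=cv2.INTER_CUBIC))
a=cv2.imread('pics/w19.png')[230:450,200:430];cv2.imwrite('pics/w19z.png',cv2.resize(a,None,fx=2.6,fy=2.6,interpolation=cv2.INTER_CUBIC))"
```

```text
(no output)
```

View pics/w24z.png

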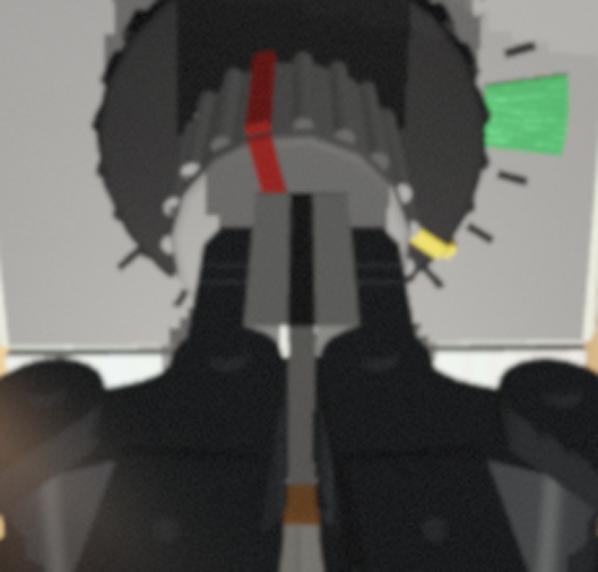

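View pics/w19z.png

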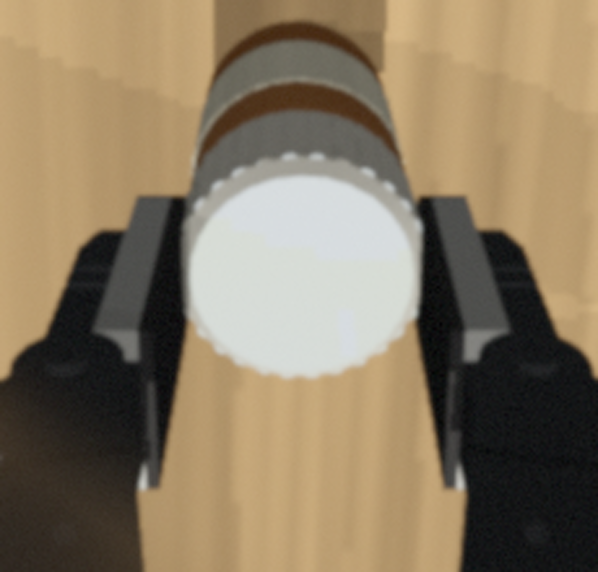

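```bash
python3 st.py; python3 -c "
from h import *
im=imaging.get_image('scene');save(im['color'],'s2')
c=im['color'][190:330,230:370];save(cv2.resize(c,None,fx=4,fy=4,interpolation=cv2.INTER_CUBIC),'s2z')"
```

```text
t 45.65 tcp [ 0.589  -0.0297  0.1149] xdir 91.66 zax [ 2.2e-03  4.0e-04 -1.0e+00] gw 0.0001 F [ 0.6 -0.2  1. ] M [-0.04 -0.04  0.  ] j [-0.22  0.21  1.88  0.    1.05 -0.25]
```

View pics/s2z.png

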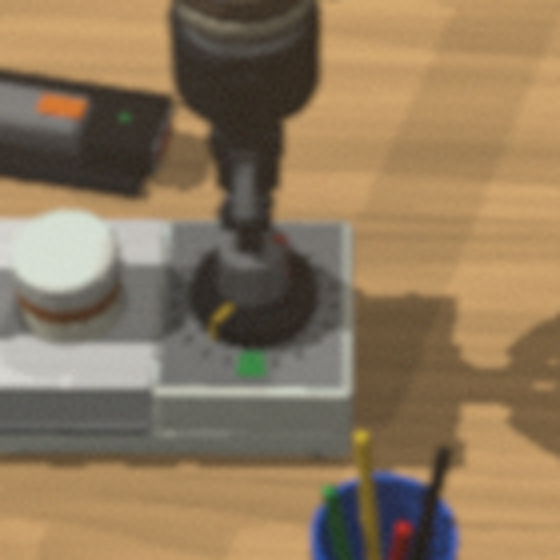

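The fingers closed on air, with gap 0.0 and tips just above the knob's top face at (313,304). In the pictures the shut tips lie about 8 mm behind the reported TCP. I'll open and go lower in small steps, watching the force.

Emit:
apply_moves(
  series=[
    [0,0,0.003,0,0,0,0.5],
    [0,0,0,0,0,0,0.5],
    [0,0,0,0,0,0,0.5],
    [0,0,0,0,0,0,0.5],
    [0,0,-0.004,0,0,0,0.5],
    [0,0,-0.003,0,0,0,0.5],
    [0,0,-0.003,0,0,0,0.5],
    [0,0,0,0,0,0,0.5],
  ],
)

```text
t: 46.5
tool_pos: [0.5888, -0.0297, 0.107]
ee_rot: [0.0, 0.697, 0.717, 0.001]
ft_force: [-0.0, 0.3, 0.5]
grip_width: 0.064
```

```bash
python3 st.py; python3 kn.py w25;python3 -c "
import cv2
a=cv2.imread('pics/w25.png')[230:450,200:430];cv2.imwrite('pics/w25z.png',cv2.resize(a,None,fx=2.6,fy=2.6,interpolation=cv2.INTER_CUBIC))"
```

```text
t 46.5 tcp [ 0.5888 -0.0297  0.107 ] xdir 91.66 zax [ 1.7e-03  5.0e-04 -1.0e+00] gw 0.064 F [-0.   0.3  0.5] M [0.02 0.04 0.01] j [-0.22  0.22  1.88  0.    1.04 -0.25]
knob axis from fit [ 0.5886 -0.0299] tcp [ 0.5888 -0.0297  0.107 ]
red 69 mean [ 0.5828 -0.0111] axis-angle(deg) -52.9 from centre -104.8
yellow 21 mean [ 0.6153 -0.0481] axis-angle(deg) 12.1 from centre 36.4
green 726 mean [ 0.6346 -0.0284] axis-angle(deg) 32.2 from centre 0.2
```

View pics/w25z.png

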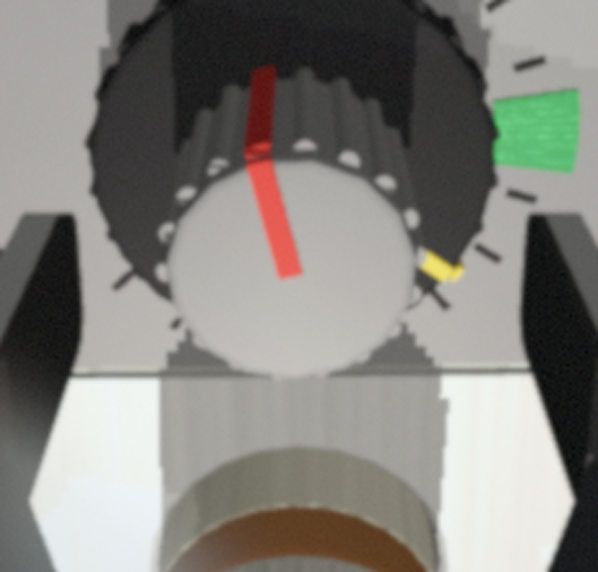

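Emit:
apply_moves(
  newtons=25,
  series=[
    [0,0,-0.003,0,0,0,0.4],
    [0,0,0,0,0,0,0],
    [0,0,0,0,0,0,-0.2],
    [0,0,0,0,0,0,-0.4],
    [0,0,0,0,0,0,-0.6],
    [0,0,0,0,0,0,-1],
    [0,0,0,0,0,0,-1],
    [0,0,0,0,0,0,-1],
  ],
)

```text
t: 47.35
tool_pos: [0.5874, -0.0297, 0.1044]
ee_rot: [-0.001, 0.697, 0.717, -0.001]
ft_force: [-1.7, -0.9, 0.3]
grip_width: 0.0355
```

```bash
python3 st.py; python3 kn.py w26;python3 -c "
import cv2
a=cv2.imread('pics/w26.png')[230:450,200:430];cv2.imwrite('pics/w26z.png',cv2.resize(a,None,fx=2.6,fy=2.6,interpolation=cv2.INTER_CUBIC))"
```

```text
t 47.35 tcp [ 0.5874 -0.0297  0.1044] xdir 91.69 zax [-2.8e-03  3.0e-04 -1.0e+00] gw 0.0355 F [-1.7 -0.9  0.3] M [ 0.04 -0.01 -0.  ] j [-0.22  0.23  1.88 -0.    1.04 -0.25]
knob axis from fit [ 0.5886 -0.0299] tcp [ 0.5874 -0.0297  0.1044]
red 74 mean [ 0.5828 -0.0109] axis-angle(deg) -47.9 from centre -104.5
yellow few
green 514 mean [ 0.6355 -0.0279] axis-angle(deg) 52.4 from centre -0.4
```

View pics/w26z.png

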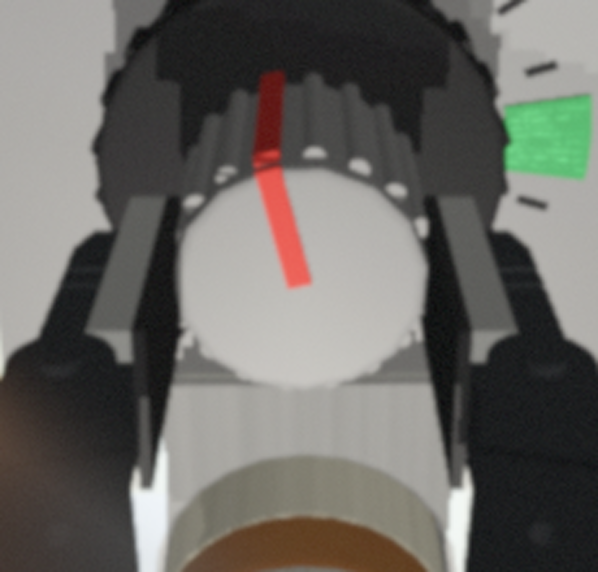

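The knob is gripped now (35.5 mm gap). Turn it clockwise.

Emit:
apply_moves(
  series=[
    [0,0,0,0,0,-4,-1],
    [0,0,0,0,0,-6,-1],
    [0,0,0,0,0,-6,-1],
    [0,0,0,0,0,-6,-1],
    [0,0,0,0,0,-6,-1],
    [0,0,0,0,0,0,-1],
  ],
)

```text
t: 48.0
tool_pos: [0.5876, -0.0298, 0.1044]
ee_rot: [-0.001, 0.854, 0.52, -0.001]
ft_force: [-1.3, -0.0, 0.7]
grip_width: 0.0356
```

```bash
python3 st.py; python3 kn.py w27
```

```text
t 48.0 tcp [ 0.5876 -0.0298  0.1044] xdir 62.68 zax [-2.2e-03  9.0e-04 -1.0e+00] gw 0.0356 F [-1.3 -0.   0.7] M [-0.07  0.07  0.01] j [-0.22  0.23  1.88  0.    1.04  0.25]
knob axis from fit [ 0.5886 -0.0299] tcp [ 0.5876 -0.0298  0.1044]
red 371 mean [ 0.5909 -0.0183] axis-angle(deg) -73.3 from centre -76.2
yellow 56 mean [ 0.6114 -0.0451] axis-angle(deg) 34.9 from centre 35.8
green 310 mean [ 0.6358 -0.0258] axis-angle(deg) 10.8 from centre -2.8
```

View pics/w27.png

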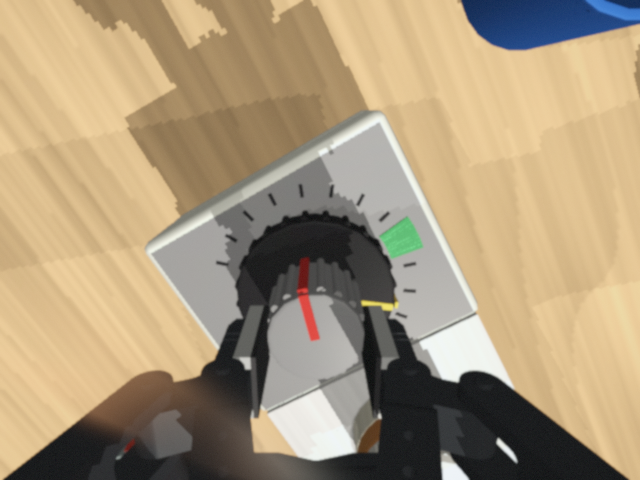

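Emit:
apply_moves(
  series=[
    [0,0,0,0,0,-6,-1],
    [0,0,0,0,0,-7,-1],
    [0,0,0,0,0,-7,-1],
    [0,0,0,0,0,-7,-1],
    [0,0,0,0,0,-7,-1],
    [0,0,0,0,0,-7,-1],
    [0,0,0,0,0,-7,-1],
    [0,0,0,0,0,-7,-1],
    [0,0,0,0,0,-7,-1],
    [0,0,0,0,0,-6,-1],
    [0,0,0,0,0,-4,-1],
    [0,0,0,0,0,0,-1],
  ],
)

```text
t: 49.25
tool_pos: [0.5876, -0.0302, 0.1044]
ee_rot: [-0.0, 0.996, -0.09, -0.001]
ft_force: [-0.9, 0.7, -0.2]
grip_width: 0.0356
```

```bash
python3 st.py; python3 kn.py w28
```

```text
t 49.25 tcp [ 0.5876 -0.0302  0.1044] xdir -10.3 zax [-1.8e-03  4.0e-04 -1.0e+00] gw 0.0356 F [-0.9  0.7 -0.2] M [-0.03  0.07 -0.01] j [-0.22  0.23  1.88 -0.    1.04  1.53]
knob axis from fit [ 0.5886 -0.0299] tcp [ 0.5876 -0.0302  0.1044]
red 332 mean [ 0.6019 -0.0294] axis-angle(deg) -0.8 from centre 0.0
yellow 299 mean [ 0.6117 -0.0464] axis-angle(deg) 35.1 from centre 37.6
green 1147 mean [ 0.6343 -0.0283] axis-angle(deg) 0.4 from centre 0.2
```

View pics/w28.png

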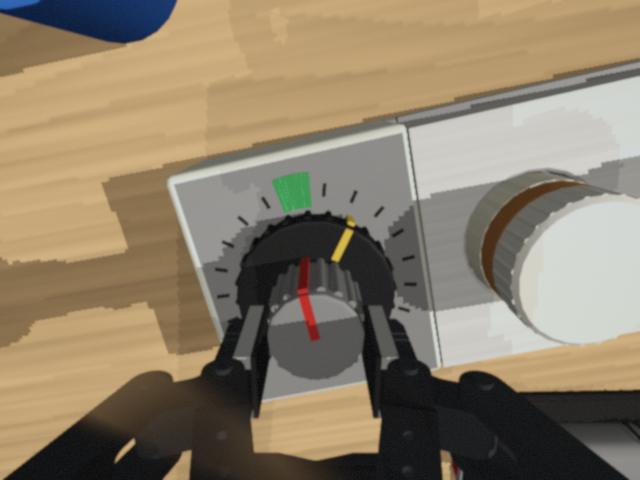

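The pointer is on green (red direction about 0°, yellow unchanged at about 36–37°). Release and lift.

Emit:
apply_moves(
  series=[
    [0,0,0,0,0,0,0],
    [0,0,0,0,0,0,0.4],
    [0,0,0,0,0,0,0.4],
    [0,0,0,0,0,0,0.4],
    [0,0,0.01,0,0,0,0.4],
    [0,0,0.02,0,0,0,0.4],
    [0,0,0.03,0,0,0,0.4],
    [0,0,0.03,0,0,0,0.4],
    [0,0,0.03,0,0,0,1],
    [0,0,0,0,0,0,1],
  ],
)

```text
t: 50.3
tool_pos: [0.5874, -0.03, 0.2317]
ee_rot: [-0.0, 0.996, -0.086, 0.0]
ft_force: [0.4, -0.5, 0.7]
grip_width: 0.0847
```

```bash
python3 st.py; python3 kn.py w29; python3 -c "
from h import *
im=imaging.get_image('top');save(im['color'],'t2');im=imaging.get_image('scene');save(im['color'],'s3')
for cam in ['wrist','top','scene']:
  im=wrist() if cam=='wrist' else imaging.get_image(cam)
  for n in ['scanner_c','scanner_nose','pad','label']:
    print(cam,n,[(np.round(x['uv'],1),round(x['p'],2),at_z(im,x['uv'],dict(pad=0,label=.045).get(n,.021)).round(4)) for x in finder.place_of(cam,n)])
"
```

```text
t 50.3 tcp [ 0.5874 -0.03    0.2317] xdir -9.87 zax [ 3.e-04  7.e-04 -1.e+00] gw 0.0847 F [ 0.4 -0.5  0.7] M [ 0.03 -0.01  0.05] j [-0.22  0.09  1.79  0.    1.26  1.52]
knob axis from fit [ 0.5886 -0.0299] tcp [ 0.5874 -0.03    0.2317]
red 129 mean [ 0.5996 -0.0295] axis-angle(deg) -0.8 from centre 0.2
yellow 108 mean [ 0.6119 -0.0464] axis-angle(deg) 35.3 from centre 37.4
green 411 mean [ 0.6345 -0.0284] axis-angle(deg) 1.8 from centre 0.3
wrist scanner_c [(array([498.9, 354. ]), 0.82, array([ 0.401 , -0.1828,  0.021 ]))]
wrist scanner_nose [(array([417.8, 354.6]), 0.71, array([ 0.4143, -0.103 ,  0.021 ])), (array([185.3,   9.2]), 0.5, array([0.7496, 0.0424, 0.021 ]))]
wrist pad []
wrist label []
top scanner_c [(array([406.7, 289.8]), 0.73, array([ 0.4031, -0.1776,  0.021 ]))]
top scanner_nose [(array([375.8, 286.1]), 0.78, array([ 0.4126, -0.0962,  0.021 ])), (array([446. , 211.3]), 0.49, array([ 0.6139, -0.2864,  0.021 ]))]
top pad [(array([417.3, 298. ]), 0.87, array([ 0.3825, -0.2082,  0.    ]))]
top label [(array([390.6, 218.1]), 0.73, array([ 0.5909, -0.1349,  0.045 ]))]
scene scanner_c [(array([241.7, 219.9]), 0.85, array([ 0.4003, -0.1791,  0.021 ])), (array([290.3, 253.7]), 0.21, array([ 0.5102, -0.0423,  0.021 ]))]
scene scanner_nose [(array([269. , 224.2]), 0.81, array([ 0.412 , -0.1057,  0.021 ])), (array([159.5, 262.8]), 0.38, array([ 0.556 , -0.3573,  0.021 ]))]
scene pad [(array([236.6, 219. ]), 0.96, array([ 0.3774, -0.1983,  0.    ]))]
scene label [(array([282.9, 271.6]), 0.42, array([ 0.5864, -0.0532,  0.045 ]))]
```

View pics/w29.png

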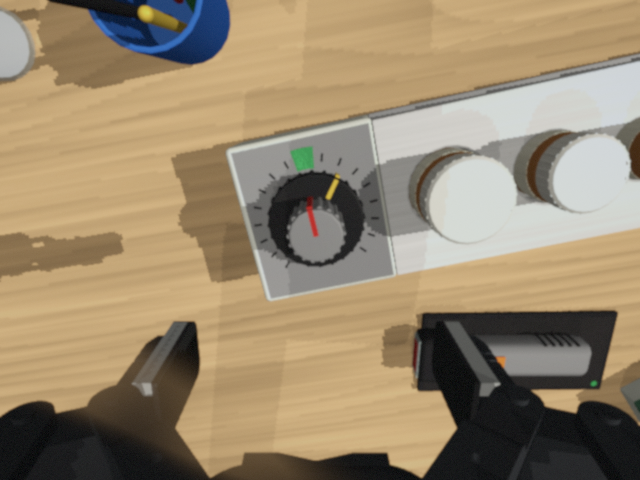

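View pics/t2.png

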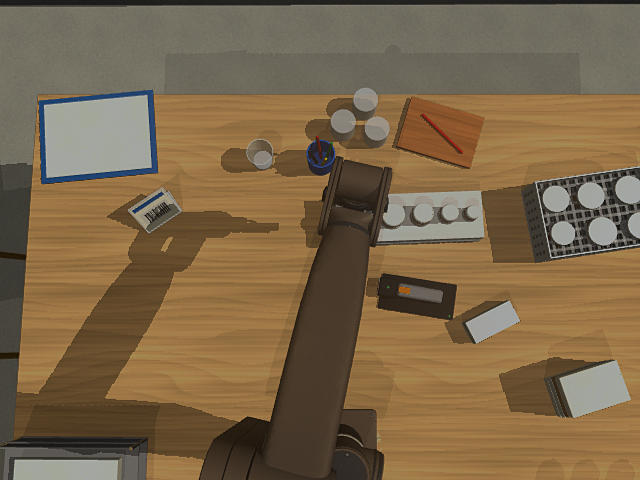

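View pics/s3.png

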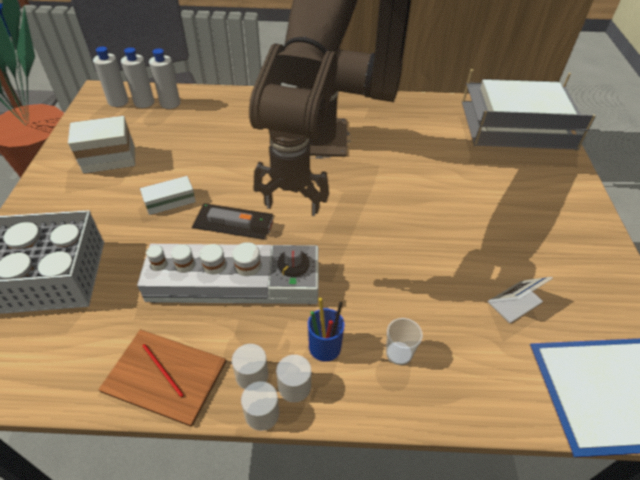

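All four jars are seated, red is on green, and the scanner is still on its pad. I'll look at the card before picking the scanner up.

Emit:
apply_moves(
  series=[
    [0,0.02,0.02,0,0,4,1],
    [0,0.04,0.02,0,0,4,1],
    [0,0.04,0.02,0,0,4,1],
    [0,0.04,0.01,0,0,4,1],
    [0,0.04,0,0,0,4,1],
    [0,0.04,0,0,0,4,1],
    [0,0.04,0,0,0,4,1],
    [0,0.04,0,0,0,4,1],
    [0,0.04,0,0,0,4,1],
    [0,0.04,0,0,0,4,1],
    [0,0.04,0,0,0,3,1],
    [0,0.04,0,0,0,0,1],
    [0,0.02,0,0,0,0,1],
    [0,0,0,0,0,0,1],
    [0,0,0,0,0,0,1],
  ],
)

```text
t: 52.7
tool_pos: [0.5809, 0.4693, 0.2977]
ee_rot: [0.001, 0.954, 0.299, -0.004]
ft_force: [0.3, -0.1, -0.3]
grip_width: 0.0852
```

```bash
python3 st.py; python3 -c "
from h import *
im=wrist();save(im['color'],'l1');np.save('l1.npy',im,allow_pickle=True)
print(finder.place_of('wrist','label'),finder.search_frame('wrist','label'))"
```

```text
t 52.7 tcp [0.5809 0.4693 0.2977] xdir 34.76 zax [-0.0062 -0.005  -1.    ] gw 0.0852 F [ 0.3 -0.1 -0.3] M [ 0.01 -0.03 -0.04] j [ 0.54  0.41  1.29 -0.    1.45  1.51]
[] []
```

View pics/l1.png

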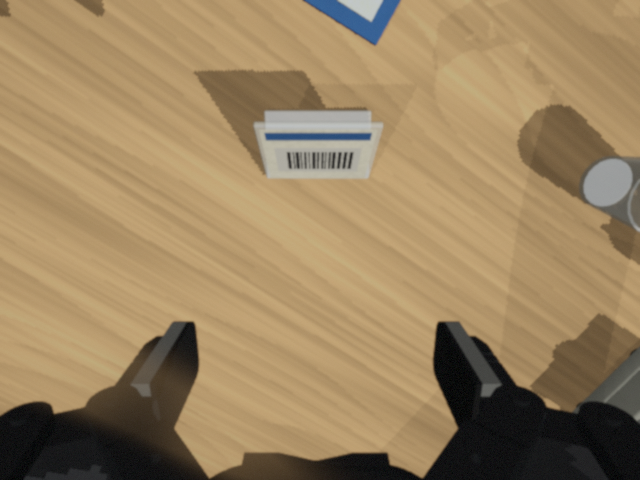

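```bash
python3 -c "
from h import *
im=np.load('l1.npy',allow_pickle=True).item()
c=im['color'][95:195,235:400];save(cv2.resize(c,None,fx=4.8,fy=4.8,interpolation=cv2.INTER_CUBIC),'l1z')
print(at_z(im,(319,160),.045))"
```

```text
[0.60913874 0.48381313 0.045     ]
```

View pics/l1z.png

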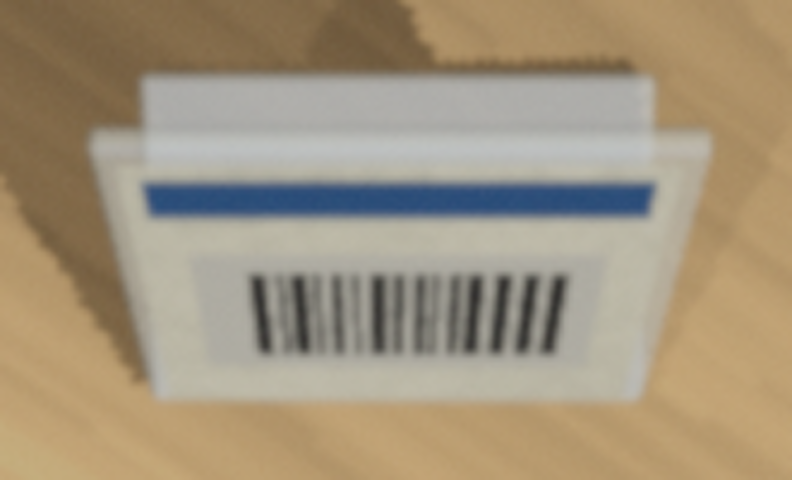

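```bash
python3 -c "
from h import *
from scipy.optimize import least_squares
im=np.load('l1.npy',allow_pickle=True).item()
q=np.array([[193,257],[605,257],[588,362],[208,362]])/4.8+[235,95]
K=im['camera_matrix']
def pts(p,el):
    a=p[3];h=np.array([np.cos(a),np.sin(a),0]);n=-h*np.cos(el)+np.array([0,0,np.sin(el)])
    up=h*np.sin(el)+np.array([0,0,np.cos(el)]);r=np.cross(up,n)
    c=p[:3];return [c-r*.04+up*.023,c+r*.04+up*.023,c+r*.04-up*.023,c-r*.04-up*.023],n
f=lambda p:np.concatenate([proj(im,x)-y for x,y in zip(pts(p,p[4])[0],q)])
r=least_squares(f,[.609,.484,.045,.6,.6]);print('free',r.x.round(4),np.degrees(r.x[3:]),r.cost)
g=lambda p:np.concatenate([f(np.r_[p,np.radians(35)]),[(p[2]-.045)*2000]])
r=least_squares(g,[.609,.484,.045,.6]);print('35',r.x.round(4),np.degrees(r.x[3:]),r.cost)
c=r.x[:3];n=pts(r.x,np.radians(35))[1];print('n',n,'nose target',c+.1*n,'centre',c+.181*n)
"
```

```text
free [0.6082 0.4843 0.0416 0.606  0.596 ] [34.72117148 34.15075333] 0.7758078804733848
35 [0.6085 0.4845 0.045  0.606 ] [34.72099785] 1.3528969464188239
n [-0.67329003 -0.46657327  0.57357644] nose target [0.54114531 0.4378538  0.1023101 ] centre [0.48660882 0.40006136 0.14876979]
```

Emit:
apply_moves(
  series=[
    [-0.005,-0.03,0,0,0,3,1],
    [-0.01,-0.04,0,0,0,3,1],
    [-0.01,-0.04,0,0,0,3,1],
    [-0.01,-0.04,0,0,0,3,1],
    [-0.01,-0.04,0,0,0,3,1],
    [-0.01,-0.04,0,0,0,3,1],
    [-0.01,-0.04,0,0,0,3,1],
    [-0.01,-0.04,0,0,0,3,1],
    [-0.01,-0.04,0,0,0,3,1],
    [-0.01,-0.04,0,0,0,3,1],
    [-0.01,-0.04,0,0,0,3,1],
    [-0.01,-0.04,0,0,0,3,1],
    [-0.01,-0.04,0,0,0,3,1],
    [-0.01,-0.04,0,0,0,3,1],
    [-0.01,-0.04,0,0,0,3,1],
    [-0.01,-0.03,0,0,0,0,1],
    [-0.01,-0.02,0,0,0,0,1],
    [0,0,0,0,0,0,1],
    [0,0,0,0,0,0,1],
  ],
)

```text
t: 54.75
tool_pos: [0.3975, -0.214, 0.3039]
ee_rot: [0.011, 0.768, 0.64, 0.002]
ft_force: [0.5, 0.0, 0.2]
grip_width: 0.0854
```

```bash
python3 st.py; python3 -c "
from h import *
im=wrist();save(im['color'],'p1');np.save('p1.npy',im,allow_pickle=True)
for n in ['scanner_c','scanner_nose','pad']:
    print(n,[(np.round(x['uv'],1),round(x['p'],2),at_z(im,x['uv'],dict(pad=0).get(n,.021)).round(4)) for x in finder.place_of('wrist',n)])
    print([ (x['extent'],x['p']) for x in finder.cut_out('wrist',n)])"
```

```text
t 54.75 tcp [ 0.3975 -0.214   0.3039] xdir 79.59 zax [ 0.0177 -0.0141 -0.9997] gw 0.0854 F [0.5 0.  0.2] M [ 0.02 -0.02 -0.02] j [-0.72 -0.3   2.01  0.    1.4  -0.54]
scanner_c [(array([308.1, 156.7]), 0.78, array([ 0.4018, -0.1847,  0.021 ]))]
[([282.7, 70.6, 334.9, 239.8], 0.65)]
scanner_nose [(array([307.2,  73.3]), 0.98, array([ 0.4159, -0.106 ,  0.021 ]))]
[([283.1, 69.3, 332.3, 241.5], 0.9), ([497.9, 200.2, 574.4, 256.6], 0.62)]
pad [(array([301.4, 177.6]), 0.6, array([ 0.3899, -0.2082,  0.    ])), (array([523.3, 151.8]), 0.52, array([ 0.6338, -0.2253,  0.    ]))]
[([252.6, 79.6, 345.7, 266.0], 0.93)]
```

View pics/p1.png

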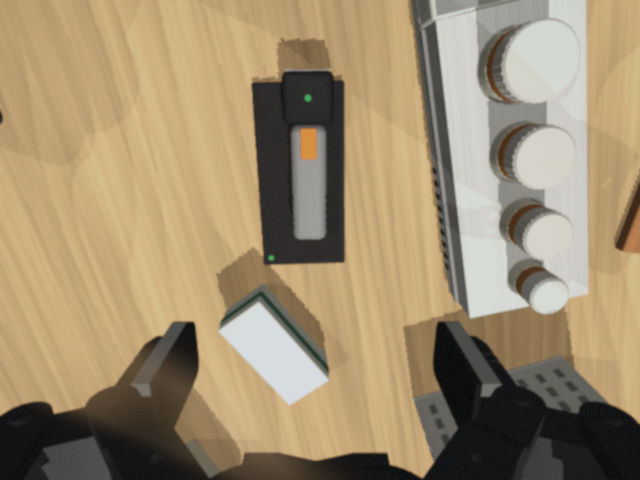

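```bash
python3 -c "
from h import *
im=np.load('p1.npy',allow_pickle=True).item()
c=im['color'][50:290,230:370];save(cv2.resize(c,None,fx=2.4,fy=2.4,interpolation=cv2.INTER_CUBIC),'p1z')
for r in finder.cut_out('wrist','scanner_c')[:1]: 
    m=r['pixels'].astype(np.uint8);print(m.sum());cv2.imwrite('pics/p1m.png',m*255)
    vs,us=np.nonzero(m);P=np.array([at_z(im,(u,v),.036)[:2] for u,v in zip(us,vs)]);mu=P.mean(0);w=np.linalg.svd(P-mu,full_matrices=False)[2][0];print(mu,np.degrees(np.arctan2(w[1],w[0])));t=(P-mu)@w;print(t.min(),t.max(),mu+w*(t.min()+t.max())/2)
for uv in [(252,82),(343,80),(344,262),(265,264)]: print('pad',at_z(im,uv,.006))
for uv in [(292,129),(325,127),(326,236),(295,238),(310,241),(283,73),(331,73)]: print('scan',uv,at_z(im,uv,.036))
"
```

```text
6754
[ 0.40387683 -0.17376647] -99.9107391784363
-0.07176749602449861 0.09609730051947456 [ 0.40178308 -0.18574984]
pad [ 0.35978346 -0.10300915  0.006     ]
pad [ 0.45064919 -0.1177649   0.006     ]
pad [ 0.42010686 -0.31344708  0.006     ]
pad [ 0.32906907 -0.29841819  0.006     ]
scan (292, 129) [ 0.39164944 -0.15376893  0.036     ]
scan (325, 127) [ 0.42372782 -0.15780826  0.036     ]
scan (326, 236) [ 0.4052854  -0.26827093  0.036     ]
scan (295, 238) [ 0.37240427 -0.2642537   0.036     ]
scan (310, 241) [ 0.38748571 -0.27058199  0.036     ]
scan (283, 73) [ 0.3934739  -0.10258363  0.036     ]
scan (331, 73) [ 0.4377851  -0.11069695  0.036     ]
```

View pics/p1z.png

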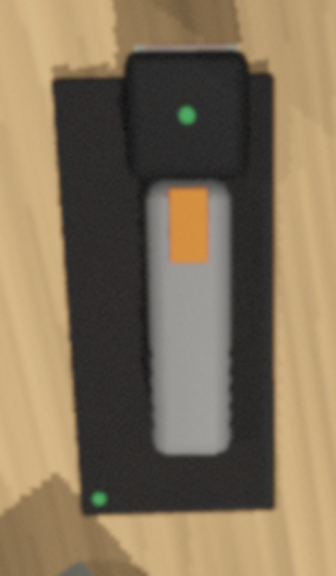

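The scanner axis is at about 80.3° with its centre at about (0.402,-0.184). The pad centre is (0.390,-0.208), heading 81°, and its corners give 198×92 mm, which agrees with the text.

Emit:
apply_moves(
  series=[
    [0.003,0.015,-0.02,0.4,0.5,0.3,1],
    [0.002,0.015,-0.03,0.4,0.5,0.3,1],
    [0,0,-0.03,0,0,0,1],
    [0,0,-0.03,0,0,0,1],
    [0,0,-0.03,0,0,0,1],
    [0,0,-0.02,0,0,0,1],
    [0,0,0,0,0,0,1],
  ],
)

```text
t: 55.85
tool_pos: [0.4054, -0.1788, 0.1405]
ee_rot: [0.002, 0.761, 0.648, 0.001]
ft_force: [-0.7, 0.8, 0.0]
grip_width: 0.085
```

```bash
python3 st.py; python3 -c "
from h import *
im=wrist();save(im['color'],'p2');np.save('p2.npy',im,allow_pickle=True)
for n in ['scanner_c','scanner_nose']:
    print(n,[(np.round(x['uv'],1),round(x['p'],2),at_z(im,x['uv'],dict(pad=0).get(n,.021)).round(4)) for x in finder.place_of('wrist',n)])"
```

```text
t 55.85 tcp [ 0.4054 -0.1788  0.1405] xdir 80.84 zax [ 0.0036 -0.0027 -1.    ] gw 0.085 F [-0.7  0.8  0. ] M [ 0.   -0.   -0.04] j [-0.65 -0.16  2.2   0.    1.09 -0.49]
scanner_c [(array([310.6, 235.3]), 0.74, array([ 0.4029, -0.1811,  0.021 ]))]
scanner_nose [(array([312. , 118.1]), 0.69, array([ 0.4163, -0.1054,  0.021 ]))]
```

View pics/p2.png

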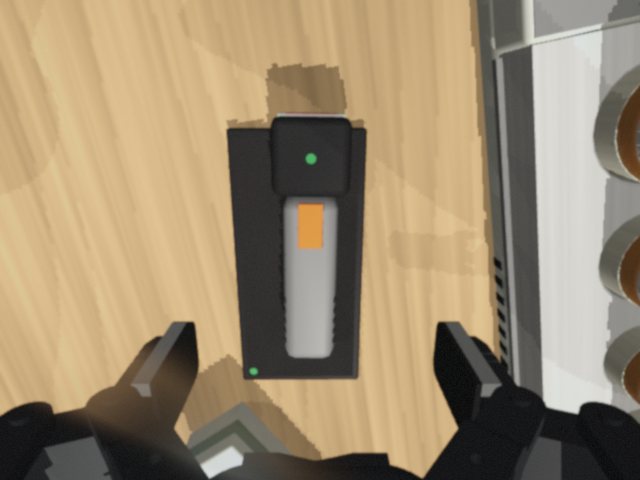

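```bash
python3 -c "
from h import *
im=np.load('p2.npy',allow_pickle=True).item()
a=at_z(im,(311.5,197),.036);b=at_z(im,(310,357),.036);n=at_z(im,(311.5,118),.036);print(a,b,n,np.linalg.norm(a-b),np.degrees(np.arctan2(*(n-b)[1::-1])))
d=(n-b)/np.linalg.norm(n-b);print('c from back',b+.09*d,'from neck',a-.03*d,'from nose',n-.08*d)"
```

```text
[ 0.40842977 -0.15177799  0.036     ] [ 0.38835145 -0.26661179  0.036     ] [ 0.41616978 -0.10496783  0.036     ] 0.1165759065197754 80.23525927334789
c from back [ 0.40361573 -0.17791567  0.036     ] from neck [ 0.40334168 -0.18134336  0.036     ] from nose [ 0.40260154 -0.18380883  0.036     ]
```

Emit:
apply_moves(
  series=[
    [-0.002,-0.0025,-0.01,0,0.2,-0.5,1],
    [0,0,-0.02,0,0,0,1],
    [0,0,-0.02,0,0,0,1],
    [0,0,-0.02,0,0,0,1],
    [0,0,-0.01,0,0,0,1],
    [0,0,0,0,0,0,1],
  ],
)

```text
t: 56.6
tool_pos: [0.4111, -0.1884, 0.0699]
ee_rot: [0.014, 0.765, 0.644, 0.002]
ft_force: [-0.6, 0.6, -0.5]
grip_width: 0.0853
```

```bash
python3 st.py
```

```text
t 56.6 tcp [ 0.4111 -0.1884  0.0699] xdir 80.2 zax [ 0.0211 -0.0198 -0.9996] gw 0.0853 F [-0.6  0.6 -0.5] M [-0.01  0.04 -0.04] j [-0.65 -0.03  2.24 -0.    0.91 -0.48]
```

Correct the drift and tilt, and partly close to narrow the opening.

Emit:
apply_moves(
  series=[
    [-0.004,0.0035,0,0.6,0.6,0,0.5],
    [-0.004,0.0035,0,0.6,0.6,0,0.5],
    [0,0,-0.01,0,0,0,0.5],
    [0,0,-0.01,0,0,0,0.5],
    [0,0,0,0,0,0,0.5],
  ],
)

```text
t: 57.1
tool_pos: [0.4046, -0.1826, 0.0521]
ee_rot: [0.002, 0.765, 0.644, 0.001]
ft_force: [-0.2, 0.3, -0.5]
grip_width: 0.0641
```

```bash
python3 st.py; python3 -c "
from h import *
im=wrist();save(im['color'],'p3')"
```

```text
t 57.1 tcp [ 0.4046 -0.1826  0.0521] xdir 80.2 zax [ 0.0042 -0.0016 -1.    ] gw 0.0641 F [-0.2  0.3 -0.5] M [0.04 0.05 0.08] j [-0.65 -0.01  2.25  0.    0.89 -0.48]
```

View pics/p3.png

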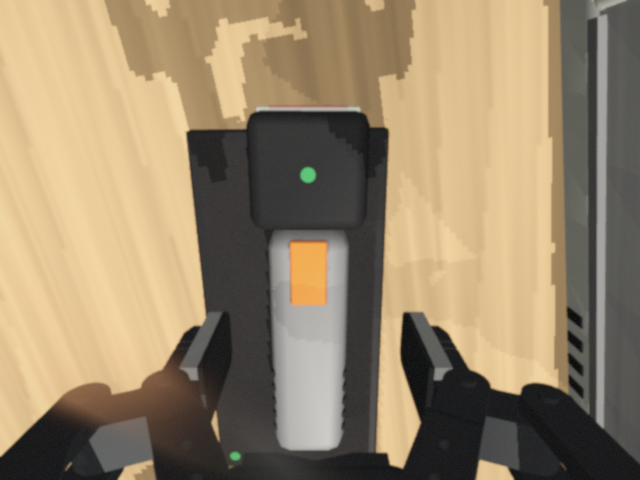

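Emit:
apply_moves(
  series=[
    [-0.0012,0.001,-0.006,0,0.2,0,0.5],
    [0,0,-0.008,0,0,0,0.5],
    [0,0,-0.008,0,0,0,0.5],
    [0,0,0,0,0,0,0.5],
  ],
)

```text
t: 57.55
tool_pos: [0.4038, -0.1818, 0.0287]
ee_rot: [0.001, 0.765, 0.644, -0.0]
ft_force: [0.5, 0.9, -0.5]
grip_width: 0.0643
```

```bash
python3 st.py
```

```text
t 57.55 tcp [ 0.4038 -0.1818  0.0287] xdir 80.21 zax [ 0.0012 -0.0022 -1.    ] gw 0.0643 F [ 0.5  0.9 -0.5] M [0.07 0.05 0.03] j [-0.65  0.04  2.26 -0.    0.84 -0.48]
```

Emit:
apply_moves(
  series=[
    [0,0,-0.004,0,0,0,0.5],
    [0,0,-0.003,0,0,0,0.5],
    [0,0,0,0,0,0,0.5],
  ],
)

```text
t: 57.85
tool_pos: [0.4037, -0.1817, 0.0208]
ee_rot: [0.001, 0.765, 0.644, -0.0]
ft_force: [0.7, -0.1, 0.5]
grip_width: 0.064
```

```bash
python3 st.py; python3 -c "
from h import *
im=wrist();save(im['color'],'p4')
im=imaging.get_image('scene');c=im['color'][150:270,170:330];save(cv2.resize(c,None,fx=4,fy=4,interpolation=cv2.INTER_CUBIC),'p4s')"
```

```text
t 57.85 tcp [ 0.4037 -0.1817  0.0208] xdir 80.21 zax [ 7.0e-04 -1.8e-03 -1.0e+00] gw 0.064 F [ 0.7 -0.1  0.5] M [-0.01 -0.01 -0.03] j [-0.65  0.06  2.26 -0.    0.82 -0.48]
```

View pics/p4.png

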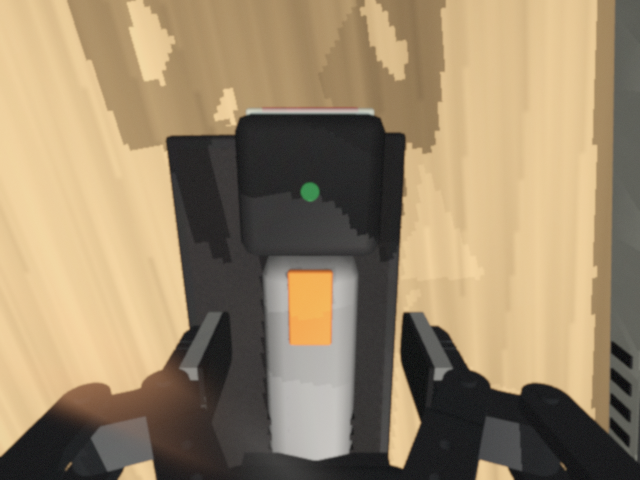

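View pics/p4s.png

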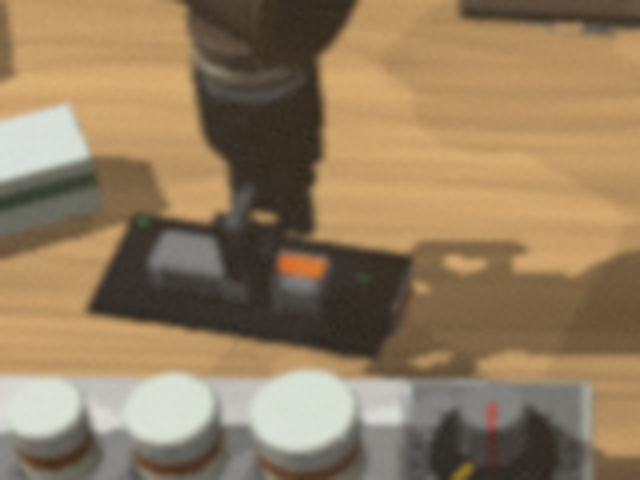

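```bash
python3 -c "
from h import *
im=imaging.get_image('scene')
c,d=ray(im,(170+235/4,150+302/4))
for x in (.430,.436,.442): print(c+d*(x-c[0])/d[0])"
```

```text
[ 0.43       -0.20765525  0.02906529]
[ 0.436      -0.20593169  0.03543526]
[ 0.442      -0.20420813  0.04180523]
```

Emit:
apply_moves(
  series=[
    [0,0,-0.004,0,0,0,0.5],
    [0,0,-0.003,0,0,0,0.5],
    [0,0,-0.003,0,0,0,0.5],
    [0,0,0,0,0,0,0.5],
  ],
)

```text
t: 58.4
tool_pos: [0.4045, -0.1823, 0.0111]
ee_rot: [0.002, 0.765, 0.644, -0.0]
ft_force: [-0.7, -0.0, -0.5]
grip_width: 0.0643
```

```bash
python3 st.py
```

```text
t 58.4 tcp [ 0.4045 -0.1823  0.0111] xdir 80.21 zax [ 0.0027 -0.0034 -1.    ] gw 0.0643 F [-0.7 -0.  -0.5] M [-0.05  0.    0.03] j [-0.65  0.08  2.26 -0.    0.8  -0.48]
```

Emit:
apply_moves(
  newtons=50,
  series=[
    [-0.001,0.0005,0,0.1,0.1,0,0.2],
    [0,0,0,0,0,0,0],
    [0,0,0,0,0,0,-0.2],
    [0,0,0,0,0,0,-1],
    [0,0,0,0,0,0,-1],
    [0,0,0,0,0,0,-1],
    [0,0,0,0,0,0,-1],
  ],
)

```text
t: 59.1
tool_pos: [0.4035, -0.1819, 0.0112]
ee_rot: [0.001, 0.765, 0.644, -0.0]
ft_force: [-0.4, 0.1, 0.0]
grip_width: 0.0347
```

```bash
python3 st.py; python3 -c "
from h import *
im=wrist();save(im['color'],'p5');np.save('p5.npy',im,allow_pickle=True)"
```

```text
t 59.1 tcp [ 0.4035 -0.1819  0.0112] xdir 80.21 zax [ 0.001  -0.0017 -1.    ] gw 0.0347 F [-0.4  0.1  0. ] M [ 0.01 -0.05  0.03] j [-0.65  0.08  2.26 -0.    0.8  -0.48]
```

View pics/p5.png

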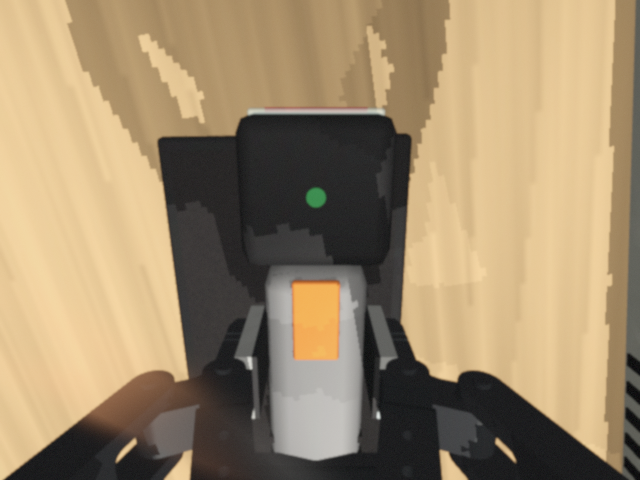

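Emit:
apply_moves(
  series=[
    [0,0,0.01,0,0,0,-1],
    [0,0,0.02,0,0,0,-1],
    [0,0,0.03,0,0,0,-1],
    [0,0,0.03,0,0,0,-1],
    [0,0,0.03,0,0,0,-1],
    [0,0,0.03,0,0,0,-1],
    [0,0,0.03,0,0,0,-1],
    [0,0,0.03,0,0,0,-1],
    [0,0,0.02,0,0,0,-1],
    [0,0,0,0,0,0,-1],
  ],
)

```text
t: 60.15
tool_pos: [0.398, -0.1775, 0.2522]
ee_rot: [-0.002, 0.765, 0.644, -0.001]
ft_force: [0.4, 0.8, -1.8]
grip_width: 0.0346
```

```bash
python3 st.py; python3 -c "
from h import *
im=wrist();save(im['color'],'p6');np.save('p6.npy',im,allow_pickle=True)"
```

```text
t 60.15 tcp [ 0.398  -0.1775  0.2522] xdir 80.23 zax [-0.003   0.0017 -1.    ] gw 0.0346 F [ 0.4  0.8 -1.8] M [-0.08 -0.03  0.05] j [-0.65 -0.29  2.1  -0.    1.33 -0.48]
```

View pics/p6.png

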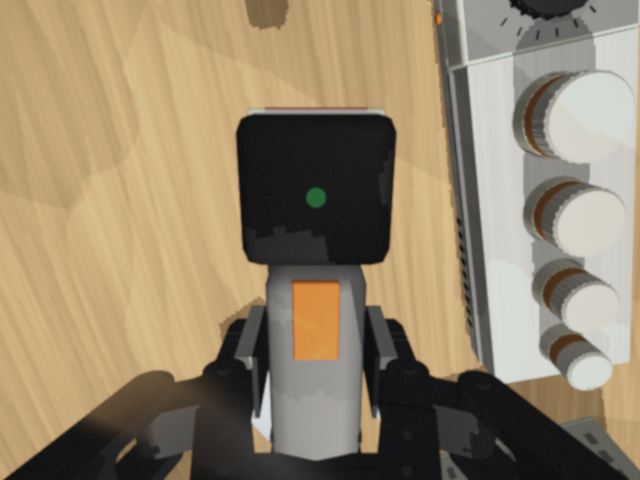

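Held firmly: the nose is still at (316,112), as before the lift. Carry it toward the card.

Emit:
apply_moves(
  series=[
    [0.008,0.02,0,0,0,-2,-1],
    [0.01,0.035,0,0,0,-3,-1],
    [0.01,0.035,0,0,0,-3,-1],
    [0.01,0.035,0,0,0,-3,-1],
    [0.01,0.035,0,0,0,-3,-1],
    [0.01,0.035,0,0,0,-3,-1],
    [0.01,0.035,0,0,0,-3,-1],
    [0,0.035,0,0,0,-3,-1],
    [0,0.035,0,0,0,-3,-1],
    [0,0.035,0,0,0,-3,-1],
    [0,0.035,0,0,0,-3,-1],
    [0,0.035,0,0,0,-3,-1],
    [0,0.035,0,0,0,-3,-1],
    [0,0.035,0,0,0,-3,-1],
    [-0.01,0.03,0,0,0,-4,-1],
    [0,0.02,0,0,0,0,-1],
    [0,0,0,0,0,0,-1],
  ],
)

```text
t: 61.9
tool_pos: [0.4344, 0.3675, 0.2107]
ee_rot: [-0.015, 0.958, 0.284, -0.023]
ft_force: [-0.6, -0.7, -1.8]
grip_width: 0.0347
```

```bash
python3 st.py
```

```text
t 61.9 tcp [0.4344 0.3675 0.2107] xdir 33.03 zax [-0.0532  0.0158 -0.9985] gw 0.0347 F [-0.6 -0.7 -1.8] M [-0.   -0.06  0.04] j [0.51 0.08 1.84 0.04 1.26 1.49]
```

```bash
cat > sc.py <<'E'
from h import *
from scipy.spatial.transform import Rotation as Ro
s=env.observe();R=rotq(s['ee_rot']);th=np.radians(34.72);e=np.radians(35)
L=np.array([.6085,.4845,.045]);h=np.array([np.cos(th),np.sin(th),0]);n=-h*np.cos(e)+[0,0,np.sin(e)];zs=h*np.sin(e)+np.array([0,0,np.cos(e)])
x=-n;z=-zs;T=np.c_[x,np.cross(z,x),z];c=L+.181*n;tcp=c-.0098*zs
rv=Ro.from_matrix(T@R.T).as_rotvec(degrees=True)
print('t',s['t'],'need shift',(tcp-s['tool_pos']).round(4),'rotvec',rv.round(2),np.linalg.norm(rv).round(2),'tcp',s['tool_pos'].round(4),'target',tcp.round(4),'F',s['ft_force'].round(1),'j',s['joints'].round(2))
sc=s['tool_pos']-.0098*R[:,2];nose=sc+.081*R[:,0];d=L-nose;print('nose',nose.round(4),'dist',np.linalg.norm(d).round(4),'beam-normal deg',np.degrees(np.arccos(R[:,0]@-n)).round(2),'hit', )
k=((L-nose)@n)/(R[:,0]@n);print('hit offset mm',((nose+k*R[:,0]-L)*1000).round(1))
E
python3 sc.py
```

```text
t 61.9 need shift [ 0.0476  0.0294 -0.0699] rotvec [-20.29  26.04   2.42] 33.1 tcp [0.4344 0.3675 0.2107] target [0.482  0.3969 0.1408] F [-0.6 -0.7 -1.8] j [0.51 0.08 1.84 0.04 1.26 1.49]
nose [0.5028 0.4114 0.2176] dist 0.2151 beam-normal deg 32.97 hit
hit offset mm [ 98.3  59.6 163.8]
```

Emit:
apply_moves(
  series=[
    [0.006,0.004,-0.005,-2,2.6,0.2,-1],
    [0.006,0.004,-0.009,-2.5,3.2,0.3,-1],
    [0.006,0.004,-0.009,-2.5,3.2,0.3,-1],
    [0.006,0.004,-0.009,-2.5,3.2,0.3,-1],
    [0.006,0.004,-0.009,-2.5,3.2,0.3,-1],
    [0.006,0.004,-0.009,-2.5,3.2,0.3,-1],
    [0.006,0.003,-0.009,-2.5,3.2,0.3,-1],
    [0.005,0.002,-0.009,-2.5,3.2,0.3,-1],
    [0,0,0,0,0,0,-1],
  ],
)

```text
t: 62.8
tool_pos: [0.4773, 0.3859, 0.1245]
ee_rot: [0.093, 0.907, 0.282, -0.298]
ft_force: [-0.0, -0.2, -1.8]
grip_width: 0.0345
```

```bash
python3 sc.py
```

```text
t 62.8 need shift [0.0047 0.0109 0.0163] rotvec [ 0.81 -1.1   0.15] 1.38 tcp [0.4773 0.3859 0.1245] target [0.482  0.3969 0.1408] F [-0.  -0.2 -1.8] j [ 0.53  0.61  1.42 -0.04  1.75  1.51]
nose [0.5359 0.4262 0.0843] dist 0.1011 beam-normal deg 1.38 hit
hit offset mm [ -7.2 -13.2 -19.2]
```

Emit:
apply_moves(
  series=[
    [0.002,0.005,0.007,0.5,-0.6,0.1,-1],
    [0.002,0.005,0.007,0.3,-0.5,0,-1],
    [0,0,0,0,0,0,-1],
  ],
)

```text
t: 63.1
tool_pos: [0.481, 0.3947, 0.139]
ee_rot: [0.089, 0.911, 0.284, -0.287]
ft_force: [-0.2, 0.4, -1.3]
grip_width: 0.0353
```

```bash
python3 sc.py
```

```text
t 63.1 need shift [0.001  0.0021 0.0018] rotvec [-0.07  0.04  0.13] 0.16 tcp [0.481  0.3947 0.139 ] target [0.482  0.3969 0.1408] F [-0.2  0.4 -1.3] j [ 0.54  0.6   1.4  -0.04  1.75  1.51]
nose [0.5403 0.4356 0.1006] dist 0.1007 beam-normal deg 0.12 hit
hit offset mm [-0.3 -2.  -2. ]
```

Emit:
apply_moves(
  series=[
    [0.001,0.002,0.002,0,0,0.1,-1],
    [0,0,0,0,0,0,-1],
    [0,0,0,0,0,0,-1],
  ],
)

```text
t: 63.4
tool_pos: [0.4824, 0.3974, 0.1451]
ee_rot: [0.089, 0.911, 0.285, -0.283]
ft_force: [0.1, -0.4, -3.1]
grip_width: 0.0348
```

```bash
python3 sc.py; python3 -c "
from h import *
im=wrist();save(im['color'],'q1');np.save('q1.npy',im,allow_pickle=True)
im=imaging.get_image('scene');save(im['color'],'q1s')"
```

```text
t 63.4 need shift [-0.0003 -0.0005 -0.0043] rotvec [-0.28  0.38 -0.01] 0.47 tcp [0.4824 0.3974 0.1451] target [0.482  0.3969 0.1408] F [ 0.1 -0.4 -3.1] j [ 0.54  0.59  1.39 -0.04  1.76  1.51]
nose [0.5418 0.4386 0.1073] dist 0.1022 beam-normal deg 0.47 hit
hit offset mm [2.4 2.  4.4]
```

View pics/q1.png

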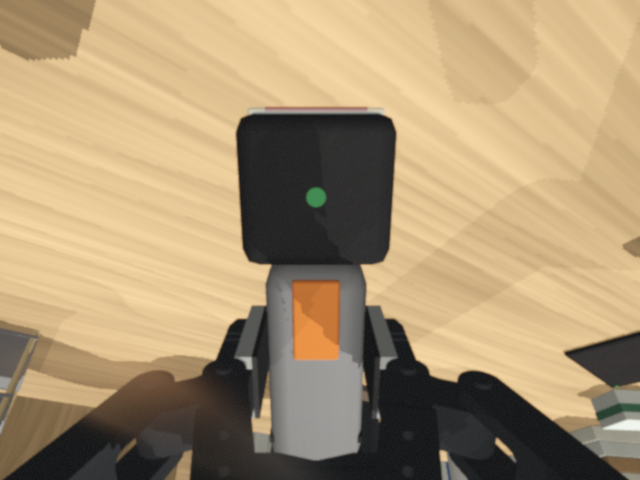

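View pics/q1s.png

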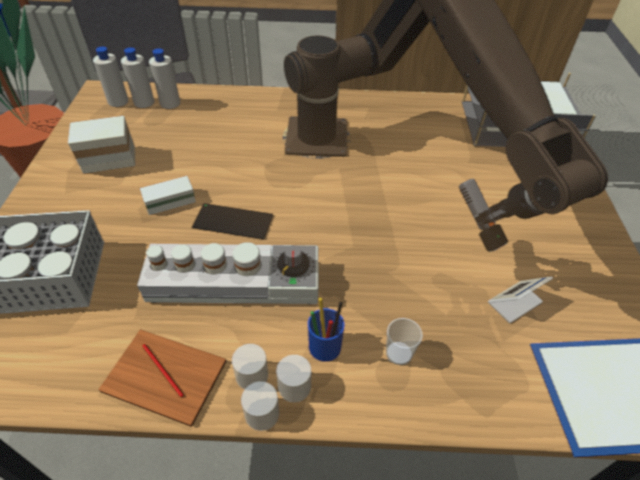

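The scanner points at the card from about 10 cm. One small correction, then hold.

Emit:
apply_moves(
  series=[
    [0,0,-0.003,-0.2,0.3,0,-1],
    [0,0,0,0,0,0,-1],
    [0,0,0,0,0,0,-1],
    [0,0,0,0,0,0,-1],
    [0,0,0,0,0,0,-1],
  ],
)

```text
t: 64.0
tool_pos: [0.482, 0.397, 0.1406]
ee_rot: [0.09, 0.91, 0.285, -0.287]
ft_force: [-0.4, 0.3, -1.0]
grip_width: 0.0352
```

```bash
python3 sc.py
```

```text
t 64.0 need shift [ 0.     -0.0002  0.0002] rotvec [ 0.01 -0.05 -0.  ] 0.05 tcp [0.482  0.397  0.1406] target [0.482  0.3969 0.1408] F [-0.4  0.3 -1. ] j [ 0.54  0.6   1.39 -0.04  1.76  1.51]
nose [0.5411 0.438  0.1021] dist 0.0998 beam-normal deg 0.05 hit
hit offset mm [-0.2  0.1 -0.2]
```

Emit:
apply_moves(
  series=[
    [0,0,0,0,0,0,-1],
    [0,0,0,0,0,0,-1],
    [0,0,0,0,0,0,-1],
    [0,0,0,0,0,0,-1],
    [0,0,0,0,0,0,-1],
    [0,0,0,0,0,0,-1],
    [0,0,0,0,0,0,-1],
    [0,0,0,0,0,0,-1],
    [0,0,0,0,0,0,-1],
    [0,0,0,0,0,0,-1],
    [0,0,0,0,0,0,-1],
    [0,0,0,0,0,0,-1],
    [0,0,0,0,0,0,-1],
    [0,0,0,0,0,0,-1],
    [0,0,0,0,0,0,-1],
    [0,0,0,0,0,0,-1],
    [0,0,0,0,0,0,-1],
    [0,0,0,0,0,0,-1],
    [0,0,0,0,0,0,-1],
    [0,0,0,0,0,0,-1],
  ],
)

```text
t: 66.0
tool_pos: [0.482, 0.3971, 0.1407]
ee_rot: [0.09, 0.91, 0.285, -0.287]
ft_force: [-0.4, 0.2, -1.0]
grip_width: 0.0346
```

```bash
python3 sc.py
```

```text
t 66.0 need shift [-0.     -0.0002  0.0001] rotvec [ 0.   -0.05  0.  ] 0.05 tcp [0.482  0.3971 0.1407] target [0.482  0.3969 0.1408] F [-0.4  0.2 -1. ] j [ 0.54  0.6   1.39 -0.04  1.76  1.51]
nose [0.5412 0.4381 0.1022] dist 0.0998 beam-normal deg 0.04 hit
hit offset mm [-0.2  0.1 -0.1]
```

Emit:
apply_moves(
  series=[
    [0,0,0,0,0,0,-1],
    [0,0,0,0,0,0,-1],
    [0,0,0,0,0,0,-1],
    [0,0,0,0,0,0,-1],
    [0,0,0,0,0,0,-1],
    [0,0,0,0,0,0,-1],
    [0,0,0,0,0,0,-1],
    [0,0,0,0,0,0,-1],
    [0,0,0,0,0,0,-1],
    [0,0,0,0,0,0,-1],
    [0,0,0,0,0,0,-1],
    [0,0,0,0,0,0,-1],
    [0,0,0,0,0,0,-1],
    [0,0,0,0,0,0,-1],
    [0,0,0,0,0,0,-1],
  ],
)

```text
t: 67.5
tool_pos: [0.482, 0.3971, 0.1406]
ee_rot: [0.09, 0.91, 0.285, -0.287]
ft_force: [-0.2, -0.5, -0.7]
grip_width: 0.0351
```

```bash
python3 sc.py; python3 -c "
from h import *
im=imaging.get_image('top');save(im['color'],'q2');im=wrist();save(im['color'],'q2w')"
```

```text
t 67.5 need shift [ 0.     -0.0002  0.0002] rotvec [ 0.   -0.05 -0.  ] 0.05 tcp [0.482  0.3971 0.1406] target [0.482  0.3969 0.1408] F [-0.2 -0.5 -0.7] j [ 0.54  0.6   1.39 -0.04  1.76  1.51]
nose [0.5411 0.438  0.1021] dist 0.0998 beam-normal deg 0.04 hit
hit offset mm [-0.2  0.1 -0.2]
```

View pics/q2.png

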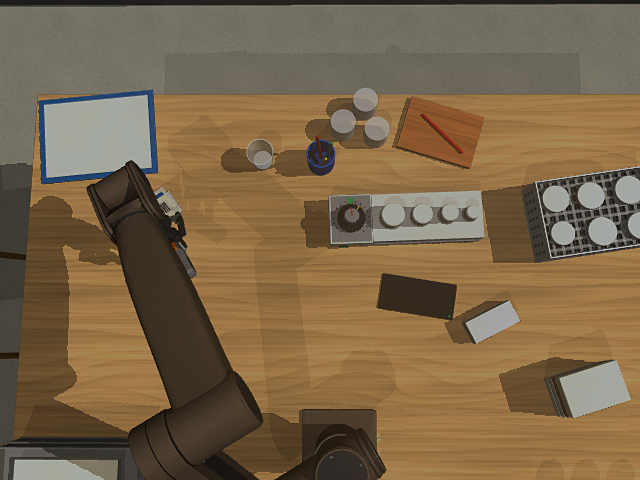

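```bash
python3 -c "
from h import *
im=imaging.get_image('top');L=np.array([.6085,.4845,.045]);print(proj(im,L))
a=cv2.imread('pics/top0.png');p=proj(im,L)
c=cv2.resize(a[180:245,110:200],None,fx=7,fy=7,interpolation=cv2.INTER_CUBIC);q=((p-[110,180])*7+3).astype(int);cv2.circle(c,tuple(q),5,(0,0,255),1)
th=np.radians(34.72);h=np.array([np.cos(th),np.sin(th),0]);e=np.radians(35);up=h*np.sin(e)+np.array([0,0,np.cos(e)]);r=np.array([h[1],-h[0],0])
for sx,sy in ((1,1),(1,-1),(-1,1),(-1,-1)):
  q=((proj(im,L+sx*.04*r+sy*.023*up)-[110,180])*7+3).astype(int);cv2.circle(c,tuple(q),4,(0,255,0),1)
cv2.imwrite('pics/lab.png',c)"
```

```text
[157.30917645 210.9774973 ]
```

View pics/lab.png

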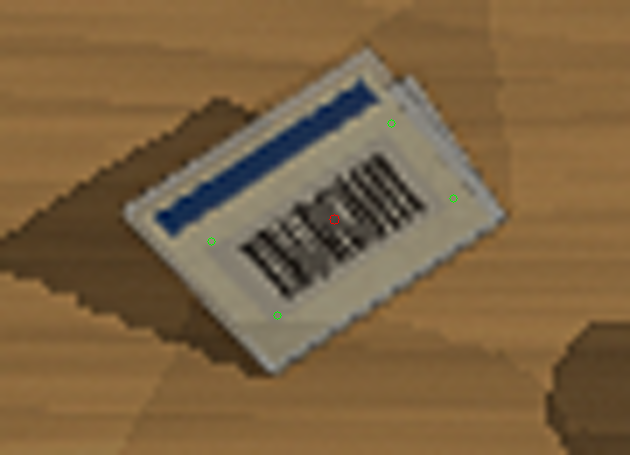

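The aim is confirmed in the top view as well, with the projected centre on the barcode. Now return the scanner.

Emit:
apply_moves(
  series=[
    [-0.005,-0.003,0.008,2,-2.8,0,-1],
    [-0.005,-0.003,0.012,2.2,-3.2,0,-1],
    [-0.005,-0.003,0.012,2.2,-3.2,0,-1],
    [-0.005,-0.003,0.012,2.2,-3.2,0,-1],
    [-0.005,-0.003,0.012,2.2,-3.2,0,-1],
    [-0.005,-0.003,0.012,2.2,-3.2,0,-1],
    [-0.005,-0.003,0.012,2.2,-3.2,0,-1],
    [-0.005,-0.003,0.012,2.2,-3.2,0,-1],
    [0,0,0.012,2.2,-3.2,0,-1],
    [0,0,0,0,0,0,-1],
  ],
)

```text
t: 68.65
tool_pos: [0.4385, 0.3706, 0.2471]
ee_rot: [-0.001, 0.954, 0.298, 0.004]
ft_force: [-0.8, -0.1, -1.7]
grip_width: 0.0347
```

```bash
cat > pb.py <<'E'
from h import *
from scipy.spatial.transform import Rotation as Ro
import sys
s=env.observe();R=rotq(s['ee_rot']);a=np.radians(81.0)
x=np.array([np.cos(a),np.sin(a),0]);z=np.array([0,0,-1.]);T=np.c_[x,np.cross(z,x),z]
rv=Ro.from_matrix(T@R.T).as_rotvec(degrees=True);tgt=np.array([.390,-.208,.0115])
print('t',round(s['t'],2),'shift',(tgt-s['tool_pos']).round(4),'rv',rv.round(2),'tcp',s['tool_pos'].round(4),'F',s['ft_force'].round(1),'gw',round(s['grip_width'],4),'j',s['joints'].round(2))
E
python3 pb.py
```

```text
t 68.65 shift [-0.0485 -0.5786 -0.2356] rv [-0.36  0.27 46.27] tcp [0.4385 0.3706 0.2471] F [-0.8 -0.1 -1.7] gw 0.0347 j [ 0.53  0.04  1.81 -0.    1.28  1.49]
```

Emit:
apply_moves(
  series=[
    [0.005,-0.02,0,0,0,2,-1],
    [0.01,-0.035,0,0,0,3,-1],
    [0.01,-0.035,0,0,0,3,-1],
    [0.005,-0.035,0,0,0,3,-1],
    [0,-0.035,0,0,0,3,-1],
    [0,-0.035,0,0,0,3,-1],
    [0,-0.035,0,0,0,3,-1],
    [0,-0.035,0,0,0,3,-1],
    [0,-0.035,0,0,0,3,-1],
    [-0.01,-0.035,0,0,0,3,-1],
    [-0.01,-0.035,0,0,0,3,-1],
    [-0.01,-0.035,0,0,0,3,-1],
    [-0.01,-0.035,0,0,0,3,-1],
    [-0.01,-0.035,0,0,0,3,-1],
    [-0.01,-0.035,0,0,0,3,-1],
    [-0.01,-0.03,0,0,0,2,-1],
    [0,-0.02,0,0,0,0,-1],
    [0,0,0,0,0,0,-1],
  ],
)

```text
t: 70.45
tool_pos: [0.3891, -0.2111, 0.2375]
ee_rot: [-0.012, 0.75, 0.661, -0.014]
ft_force: [0.5, 0.6, -1.4]
grip_width: 0.0348
```

```bash
python3 pb.py
```

```text
t 70.45 shift [ 0.0009  0.0031 -0.226 ] rv [ 0.05 -2.11 -1.77] tcp [ 0.3891 -0.2111  0.2375] F [ 0.5  0.6 -1.4] gw 0.0348 j [-0.71 -0.24  2.09 -0.03  1.32 -0.58]
```

Emit:
apply_moves(
  series=[
    [0,0.001,-0.02,0,-1,-0.9,-1],
    [0,0.001,-0.025,0,-1,-0.9,-1],
    [0,0,-0.025,0,0,0,-1],
    [0,0,-0.025,0,0,0,-1],
    [0,0,-0.025,0,0,0,-1],
    [0,0,-0.015,0,0,0,-1],
    [0,0,0,0,0,0,-1],
  ],
)

```text
t: 71.15
tool_pos: [0.3885, -0.2035, 0.0965]
ee_rot: [-0.007, 0.761, 0.649, -0.0]
ft_force: [0.2, 0.4, -2.4]
grip_width: 0.0347
```

```bash
python3 pb.py; python3 -c "
from h import *
im=wrist();save(im['color'],'r1')"
```

```text
t 71.15 shift [ 0.0015 -0.0045 -0.085 ] rv [-0.59 -0.55  0.1 ] tcp [ 0.3885 -0.2035  0.0965] F [ 0.2  0.4 -2.4] gw 0.0347 j [-0.72 -0.09  2.23  0.    1.01 -0.56]
```

View pics/r1.png

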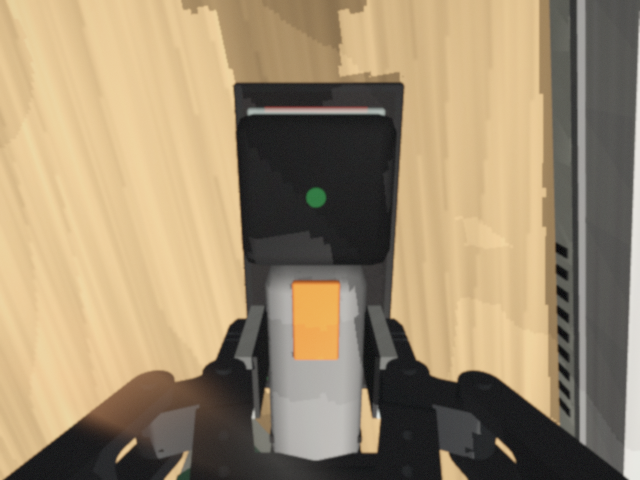

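The scanner is centred over the pad, whose front edge shows at row 85. Descend with corrections.

Emit:
apply_moves(
  series=[
    [0.0015,-0.004,-0.01,-0.6,-0.5,0.1,-1],
    [0,0,-0.015,0,0,0,-1],
    [0,0,-0.015,0,0,0,-1],
    [0,0,-0.01,0,0,0,-1],
    [0,0,0,0,0,0,-1],
  ],
)

```text
t: 71.7
tool_pos: [0.3951, -0.2093, 0.0521]
ee_rot: [0.005, 0.76, 0.65, 0.001]
ft_force: [0.4, 0.7, -1.2]
grip_width: 0.0347
```

```bash
python3 pb.py
```

```text
t 71.7 shift [-0.0051  0.0013 -0.0406] rv [ 0.36  0.4  -0.14] tcp [ 0.3951 -0.2093  0.0521] F [ 0.4  0.7 -1.2] gw 0.0347 j [-0.71 -0.    2.25 -0.    0.89 -0.56]
```

Emit:
apply_moves(
  series=[
    [-0.004,0.001,-0.006,0.4,0.4,-0.1,-1],
    [0,0,-0.01,0,0,0,-1],
    [0,0,-0.008,0,0,0,-1],
    [0,0,-0.006,0,0,0,-1],
    [0,0,0,0,0,0,-1],
  ],
)

```text
t: 72.2
tool_pos: [0.3925, -0.2093, 0.0222]
ee_rot: [0.001, 0.76, 0.65, 0.001]
ft_force: [0.4, 0.0, -1.5]
grip_width: 0.0349
```

```bash
python3 pb.py
```

```text
t 72.2 shift [-0.0025  0.0013 -0.0107] rv [ 0.08  0.15 -0.05] tcp [ 0.3925 -0.2093  0.0222] F [ 0.4  0.  -1.5] gw 0.0349 j [-0.72  0.06  2.26  0.    0.82 -0.56]
```

Emit:
apply_moves(
  series=[
    [-0.002,0.001,-0.004,0.1,0.15,0,-1],
    [0,0,-0.003,0,0,0,-1],
    [0,0,-0.002,0,0,0,-1],
    [0,0,0,0,0,0,-1],
  ],
)

```text
t: 72.6
tool_pos: [0.3905, -0.2084, 0.0125]
ee_rot: [-0.0, 0.76, 0.65, 0.0]
ft_force: [-0.5, -0.5, -1.5]
grip_width: 0.0352
```

```bash
python3 pb.py
```

```text
t 72.6 shift [-0.0005  0.0004 -0.001 ] rv [-0.02 -0.01 -0.04] tcp [ 0.3905 -0.2084  0.0125] F [-0.5 -0.5 -1.5] gw 0.0352 j [-0.72  0.08  2.26  0.    0.8  -0.56]
```

Lower the last millimetre, then release partly, settle, open, and lift.

Emit:
apply_moves(
  series=[
    [0,0,-0.001,0,0,0,-1],
    [0,0,0,0,0,0,-1],
    [0,0,0,0,0,0,0],
    [0,0,0,0,0,0,0.5],
    [0,0,0,0,0,0,0.5],
    [0,0,0,0,0,0,0.5],
    [0,0,0,0,0,0,0.5],
    [0,0,0.01,0,0,0,0.5],
    [0,0,0.015,0,0,0,0.5],
    [0,0,0.02,0,0,0,0.5],
    [0,0,0.03,0,0,0,0.5],
    [0,0,0.03,0,0,0,0.8],
    [0,0,0.03,0,0,0,1],
    [0,0,0.03,0,0,0,1],
    [0,0,0.03,0,0,0,1],
    [0,-0.02,0.02,0,0,0,1],
    [0,-0.02,0,0,0,0,1],
    [0,0,0,0,0,0,1],
  ],
)

```text
t: 74.4
tool_pos: [0.39, -0.2484, 0.2453]
ee_rot: [0.005, 0.76, 0.65, 0.001]
ft_force: [0.1, 0.9, 0.1]
grip_width: 0.0853
```

```bash
python3 st.py; python3 -c "
from h import *
im=wrist();save(im['color'],'r2')
im=imaging.get_image('scene');save(im['color'],'r2s')
im=imaging.get_image('top');save(im['color'],'r2t')"
```

```text
t 74.4 tcp [ 0.39   -0.2484  0.2453] xdir 81.15 zax [ 0.0074 -0.0071 -0.9999] gw 0.0853 F [0.1 0.9 0.1] M [ 0.   -0.01 -0.01] j [-0.79 -0.22  2.06  0.    1.3  -0.63]
```

View pics/r2.png

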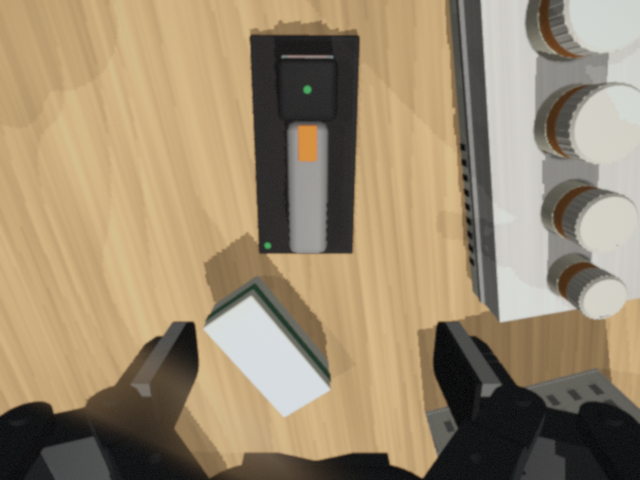

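View pics/r2s.png

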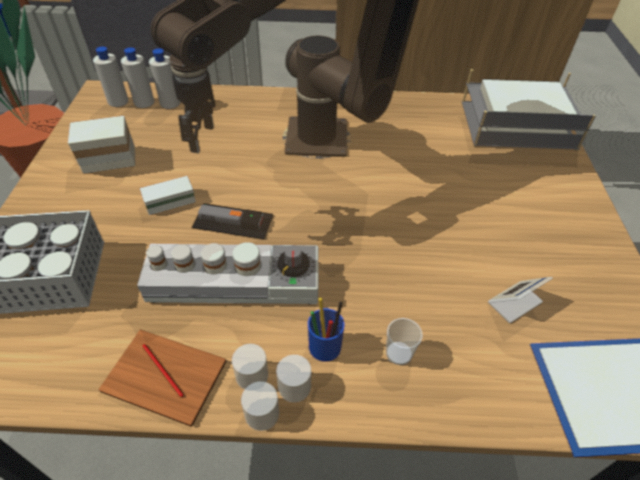

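View pics/r2t.png

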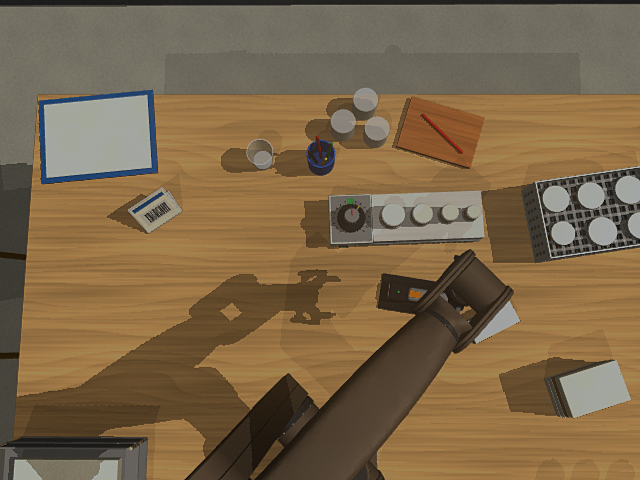

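The scanner lies flat within the pad, and the cup, pen pot and carton look unmoved. A final check over the heater.

Emit:
apply_moves(
  series=[
    [0.02,0.01,0.02,0,0,1,1],
    [0.025,0.015,0.02,0,0,1,1],
    [0.025,0.015,0.02,0,0,1,1],
    [0.025,0.015,0,0,0,1,1],
    [0.025,0.015,0,0,0,1,1],
    [0.025,0.015,0,0,0,1,1],
    [0.025,0.015,0,0,0,1,1],
    [0.02,0.01,0,0,0,1,1],
    [0,0,0,0,0,0,1],
    [0,0,0,0,0,0,1],
  ],
)

```text
t: 75.55
tool_pos: [0.5805, -0.1199, 0.2963]
ee_rot: [-0.007, 0.708, 0.706, -0.002]
ft_force: [-0.1, 0.2, 0.0]
grip_width: 0.0854
```

```bash
python3 kn.py f1; python3 -c "
from h import *
im=wrist();top=imaging.get_image('top')
for n in ['jar_36_c','jar_44_c','jar_52_c','jar_60_c']:
    print(n,[(x['uv'],round(x['p'],2),at_z(im,x['uv'],.08).round(3)) for x in finder.place_of('wrist',n)[:4]])
for y,x in ((-.3387,.6),(-.2786,.5978),(-.2107,.5952),(-.1348,.5925)):
    print(proj(im,[x,y,.116]).round(1))
H=.0374
for cam in ('top','scene'):
  im2=imaging.get_image(cam)
  for n,z in (('cup',0),('pen_pot',0),('carton',0)): print(cam,n,[(x['uv'],at_z(im2,x['uv'],z)[:2].round(3)) for x in finder.place_of(cam,n)[:1]])
"
```

```text
knob axis from fit [ 0.5886 -0.0299] tcp [ 0.5805 -0.1199  0.2963]
red 84 mean [ 0.6003 -0.0296] axis-angle(deg) -0.8 from centre 0.6
yellow 68 mean [ 0.612  -0.0467] axis-angle(deg) 36.5 from centre 37.8
green 315 mean [ 0.6341 -0.0285] axis-angle(deg) 0.4 from centre 0.4
jar_36_c [([334.1, 401.9], 0.95, array([ 0.598, -0.337,  0.08 ]))]
jar_44_c [([334.9, 356.6], 0.64, array([ 0.598, -0.281,  0.08 ]))]
jar_52_c [([331.7, 289.6], 0.62, array([ 0.594, -0.206,  0.08 ]))]
jar_60_c []
[337.7 428.3]
[336.2 376.4]
[334.2 311.5]
[331.9 229.6]
top cup [([263.7, 162.1], array([0.755, 0.209]))]
top pen_pot [([320.3, 162.0], array([0.755, 0.052]))]
top carton [([486.5, 320.6], array([ 0.324, -0.39 ]))]
scene cup [([397.3, 352.6], array([0.761, 0.209]))]
scene pen_pot [([322.7, 341.7], array([0.742, 0.046]))]
scene carton [([170.1, 200.6], array([ 0.316, -0.394]))]
```

View pics/f1.png

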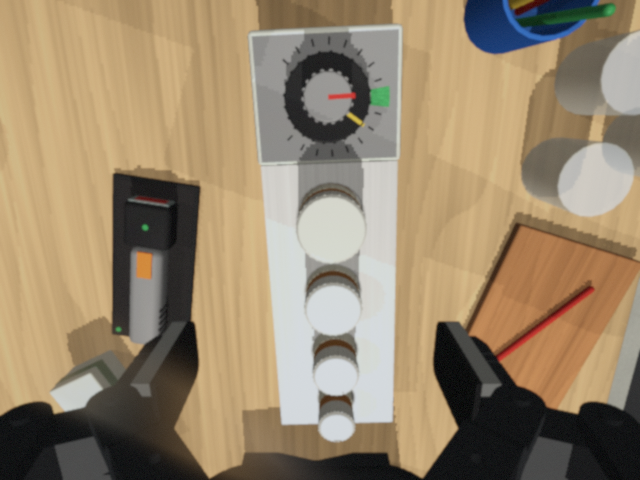

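The final view shows all four lids at their wells, red pointing at green (379,97), yellow unchanged, and the scanner on its pad. Handing in.

```bash
python3 -c "
from h import *
print(env.observe()['t']);print(job.job_done())"
```

```text
76.3
the job is handed in; nothing more can be done
None
```

I finished the job and handed it in at about 76 s of the 210 s allowed; the hand-in reports no verdict.

- **Jars:** All four jars (52, 60, 44, 36) stand in their own wells. Each was lowered to within about 1–2 mm of its computed bottom height before release, with no contact force. In the last view the lids sit within 0 to 5 pixels of where seated lids should appear.
- **Knob:** The fine knob turned from about -105° to about 0°, so the red pointer is in the green sector. The coarse pointer read 36–38° before and after. My first grip closed just above the knob because the fingertips sit higher than the text says; I opened, went lower and gripped it properly.
- **Scan:** I held the scanner steady for about 3.5 s at 9.98 cm, less than 0.1° off square and less than 1 mm off centre by my fitted label position. The top view agreed with that label position.
- **Scanner back on the pad:** It lies flat and centred on the charging pad.
- **Bystanders:** The cup, pen pot and carton read at the same spots as at the start, to within the network's scatter of about 1 cm.

One check did not come through: the network missed jar 60 in the final wrist picture, so I confirmed that jar by eye only.

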